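Put the potting shelf's flat tools away and log it on the tally counter

ROBOT

A 7-joint arm with a two-finger parallel gripper is mounted at the origin on the work surface. World frame = base frame: x ahead of the robot, y to its left, z up, the work surface at z = 0. Lengths are in mm, angles in rad, forces in N, time in s.
With the tool pointing down it reaches from about 350 to 900 mm from the base axis. Payload 8.1 kg.
Tool frame: the origin (TCP) lies between the finger pads; the fingertips stand ctrl.tip_reach ahead of it and the grasp point (between the pads) lies 2 mm behind it (ctrl.tip_reach is the distance from the TCP to the fingertips, in mm); x points along the fingers, z is the direction in which the jaws open and shut, and the axes are right-handed (so a half turn about x gives the same grasp; the last joint's range is limited). The gripper opens to 85 mm and grips with 20 to 120 N. Pads are 22 mm wide; open, the fingers measure 114 mm over their backs; the gripper's body (76 mm by 85 mm) begins 54 mm behind the grasp point. The pads swing forward as they close: fully open they stand 13 mm farther back than shut.
Start: joints at [1.042, 0.434, 0.025, 1.573, -0.012, 1.134, -0.075], TCP at [258.135, -569.216, 248.323] pointing down, gripper open.
Joint ranges: [-2.62, 2.62], [-0.44, 2.09], [-1.27, 1.32], [0.08, 2.57], [-1.32, 4.46], [0.12, 2], [-2.74, 2.74]. Speed limits (rad/s): [2.22, 2.22, 3.01, 3.01, 3.14, 3.14, 3.14].

INTERFACE

Orientations are given as a unit quaternion [w, x, y, z].
In Python, from rig import monitor, cams, ctrl gives the robot as it stands.
- The arm moves only by the tool apply_moves, never from a script. Its argument "moves" is one flat list of numbers, 6 for each row, row after row: the shift along the tool's x, y, z in m, then the turn, a rotation vector about the tool's x, y, z in rad. In form: [tx, ty, tz, wx, wy, wz, tx, ty, tz, wx, wy, wz, ...]. A call has exactly 5 rows; each row is the pose to reach, as a shift and turn from the pose measured when the call began, along the tool's axes at that moment; what a row does not reach only later rows make up. A row lasts 1/10 s, in which the tool goes at most 50 mm and 8.59 degrees, less where a joint would pass 70% of its speed; a pose out of reach is approached as far as the arm can. A call with a gripper value outside its range is refused whole. "grip" is the gripper's target within -1 to 1 (shut at 1, half-way at 0, fully open at -1), set as the call begins (left out, the last holds). The fingers move at their own pace and stop on an object; "force" is the grip in N (left out, the last holds). Time passes only in rows, so rows that repeat a pose let the fingers close, or fill a call up. It gives the time, the measured TCP pose, the force and the opening at its end, in the units of the state.
- monitor.get_state(): the state, without advancing time (a new reading comes with each control period).
- cams.get_image(name): name is "scene" or "top" or "wrist"; returns a dict with "color" (384x512x3 uint8, blue, green, red), "camera_matrix" (3x3 intrinsics, pixels), "k1" (the pictures are not rectified: a ray, as slopes to the right and down, at radius r is drawn at 1 + k1 r^2 times it, then the intrinsics apply), "world_to_cam" (4x4, takes a point from world to camera coordinates). Camera axes: x right, y down, z forward; pixel columns grow to the right and rows downward; lengths in mm; the calibration is good to about 2 mm. A picture is of the moment at which its call begins. There is no depth.
- ctrl.hand_in(): hands the job in, once; it reports no verdict.
The state is a dict: "clock": time; "joint_pos": joint angles; "qd": joint speeds; "tau": joint torques, N m; "tool_pos": TCP position; "tcp_rot": TCP orientation; "wrist_force": force on the tool from outside, world axes, zero at the start; "torque": the same for the moment, N m; "gripper_width": opening from 0.0 (shut) to 1.0 (fully open).
Only numpy, scipy, OpenCV 4.12 (cv2) and the standard library are available. Lean on these libraries where they do the work, as an engineer would, in place of code of your own. Each camera call takes 0.05 s, during which the arm holds its last target.

TASK

Tidy up the potting shelf: slide every flat scraper on the table blade first and fully home, handle against the block, into a slot of its own in the slanted wooden tool block, and lay the T-handled dibber across both forks of its raised rest. When all of it is put away, swing the tally counter's sprung lever right to its stop and let it spring back; leave the pots, bowl, jar and trowel where they are.

Things in the scene. Friction and masses are not known exactly. Their poses are not given: they have to be found in the camera images.
- scraper0: flat hand scraper lying on the table, loose, 0.14 kg (+-30%); some of the four may be absent. Origin: handle centre; x along it to the blade tip, z through its thickness (same both ways up). Wooden handle 100 x 22 x 16 mm (x -50 to 50); blade 44 wide, 5 thick, x 50 to 135 mm, in the handle's mid-plane, last 15 mm only 30 wide. Mass centre at x = 25 mm. Blade starts towards the robot
- scraper1: another identical scraper (see scraper0), same frame
- scraper2: another identical scraper (see scraper0), same frame
- scraper3: another identical scraper (see scraper0), same frame
- scraper0_tip (a point): middle of the blade tip of scraper0, 135 mm ahead of its origin
- scraper1_tip (a point): middle of the blade tip of scraper1, 135 mm ahead of its origin
- scraper2_tip (a point): middle of the blade tip of scraper2, 135 mm ahead of its origin
- scraper3_tip (a point): middle of the blade tip of scraper3, 135 mm ahead of its origin
- slot0 (a point): slot of the slanted wooden tool block (fixed, 278 mm wide, four like slots in a row 66 mm apart): centre of the slot's mouth, 90 mm high. x points into the slot (25 degrees below level, roughly to the robot), y across it, z square to it. Slot 52 mm wide (y), 11 mm high (z), 95 mm deep; the thicker handle stops at its mouth. Wood above the slot 14 mm thick. One scraper each
- slot1 (a point): the next slot of the block, same frame and sizes as slot0
- slot2 (a point): the next slot of the block, same frame and sizes as slot0
- slot3 (a point): the next slot of the block, same frame and sizes as slot0
- slots (a point): middle of the row of slot mouths, axes as slot0; the slots lie at y = -99, -33, 33, 99 mm from it
- dibber: wooden T-handled dibber, loose, about 0.12 kg, lying on the table. Origin on the shaft's axis, 100 mm from either end; x along the shaft to the point. Shaft 28 mm diameter from x = -100 to 60 mm, then tapering to the point at 100 mm; crossbar 90 mm long, 28 mm diameter, at x = -100 mm, square to the shaft. Mass centre at about x = -20 mm
- rest: fixed wooden dibber rest: two forked posts on a board 140 x 70 mm. Origin under its centre; x runs from post to post (the dibber may point either way). Posts at x = -45 and 45 mm, 14 mm thick (x), 60 mm wide, tops 100 mm high, each with two prongs 27 mm high leaning outwards, gap for the shaft about 34 mm at the bottom, 51 mm at the top
- rest_seat (a point): where the shaft's axis lies at the middle of the rest when the dibber is seated: 114 mm above the table, centred between the posts
- counter: tally counter, fixed: grey housing 70 x 50 x 50 mm high with an upright lever on top. Origin under its centre; the lever swings towards its +x. Hinge along y at 50 mm height over the origin
- lever (a joint): angle of the counter's lever: 0 at rest (leaning 30 degrees to the counter's -x), 1.05 at its stop (leaning 30 degrees to +x). Spring-loaded, about 4 N at the tip near the stop; returns to 0 when let go
- lever_tip (a point): centre of the lever's knob (black roller 22 mm diameter, 30 mm wide), 70 mm from the hinge; below it a flat bar 7 mm thick and 20 mm wide
- pot: bystander: white plastic pot, 92 mm wide, 85 mm high, origin under it
- bowl: bystander: stainless steel bowl, 110 mm wide, 50 mm high, origin under it
- jar: bystander: glass jar with twist cap, 66 mm wide, 100 mm high, origin under it
- trowel: bystander: orange trowel lying flat, 290 mm long, origin near its middle
- clay_pot: bystander: small clay pot, 80 mm wide, 70 mm high, origin under it
Not all that is in view belongs to the job. Leave any turquoise or yellow look-alike of the scraper3 alone.

How it is judged (in metres and radians):
On the way, in this order (a step that is already met when the one before it is completed fails the run):
1. all scrapers present are home in the block and the dibber lies in its rest (x of each of scraper0_tip, scraper1_tip, scraper2_tip, scraper3_tip in the frame of slots above 0.077 m and y of scraper0_tip in the frame of slots between -0.135 and 0.135 m and z of scraper0_tip in the frame of slots between -0.012 and 0.012 m and angle between the x axis of each of scraper0, scraper1, scraper2, scraper3 and the x axis of slots, either way round below 0.2 rad and linear speed of each of scraper0, scraper1, scraper2, scraper3, dibber below 0.03 m/s and contact force between each of scraper0, scraper1, scraper2, scraper3, dibber and the fingers below 0.1 N and y of scraper1_tip in the frame of slots between -0.135 and 0.135 m and z of scraper1_tip in the frame of slots between -0.012 and 0.012 m and y of scraper2_tip in the frame of slots between -0.135 and 0.135 m and z of scraper2_tip in the frame of slots between -0.012 and 0.012 m and y of scraper3_tip in the frame of slots between -0.135 and 0.135 m and z of scraper3_tip in the frame of slots between -0.012 and 0.012 m and x of dibber in the frame of rest between -0.045 and 0.045 m and y of dibber in the frame of rest between -0.012 and 0.012 m and z of dibber in the frame of rest_seat between -0.006 and 0.008 m and angle between the x axis of dibber and the x axis of rest, either way round below 0.15 rad), for 0.2 s.
2. the lever is swung to its stop (value of joint lever above 0.97 rad), for 0.1 s.
3. the lever has sprung back (value of joint lever below 0.1 rad), for 0.2 s.
At the end, for the whole second after the job is handed in: Each scraper present: tip over 77 mm into a slot (85 is full), in line within 0.2 rad. Dibber in both forks: middle within 45 mm along and 12 mm across the rest, within 0.15 rad, at most 8 mm above its seat. All released, at rest; lever below 0.1 rad (all of step 1 and value of joint lever below 0.1 rad); the robot touches nothing.
It fails at once if the pot is knocked over or shoved more than 5 cm (distance of pot from where it was at the start of the episode above 0.05 m or angle between pot's own z axis and vertical above 0.6 rad).
It fails at once if the bowl is knocked over or shoved more than 5 cm (distance of bowl from where it was at the start of the episode above 0.05 m or angle between bowl's own z axis and vertical above 0.6 rad).
It fails at once if the jar is knocked over or shoved more than 5 cm (distance of jar from where it was at the start of the episode above 0.05 m or angle between jar's own z axis and vertical above 0.6 rad).
It fails at once if the trowel is knocked over or shoved more than 5 cm (distance of trowel from where it was at the start of the episode above 0.05 m).
It fails at once if the clay pot is knocked over or shoved more than 5 cm (distance of clay_pot from where it was at the start of the episode above 0.05 m or angle between clay_pot's own z axis and vertical above 0.6 rad).
Of scraper0, scraper1, scraper2, scraper3 only 2 to 4 are there at a start; the rules pass over those that are not, and their reading is None.
At some moment in a run one of scraper0, scraper1, scraper2, scraper3, dibber may be knocked a few centimetres aside while the robot is not near it.
It also fails if it takes over 210 s, if anything falls off the work surface, if the arm or the gripper's body presses on something with over 40 N, if the wrist force passes 120 N, or if a joint passes its speed limit or range.

## Working session

There is one attempt and no reset: what is moved stays moved. The work goes in short steps, Python scripts to look and compute and a tool call to move; the robot and the scene stay as the last step left them, time stands still between calls to the robot, and variables do not carry over. Pictures are saved under pics/ and viewed, and the job is handed in when it is done.

Besides the shell and the picture viewer there is one more tool, called after "Request:" by a JSON object that holds its "api" and its "payload", one argument or row to a line. apply_moves: Moves the arm, as the interface text tells. Its arguments: {"type":"object","properties":{"moves":{"type":"array"},"grip":{"type":"number"},"force":{"type":"number"}},"required":["moves"]}

```bash
ls -la; mkdir -p pics
python3 - <<'E'
from rig import monitor, cams, ctrl
import cv2
s=monitor.get_state(); print(s); print(ctrl.tip_reach)
for n in ["scene","top","wrist"]:
    d=cams.get_image(n); cv2.imwrite(f"pics/{n}0.png",d["color"]); print(n,d["camera_matrix"].tolist(),d["k1"],d["world_to_cam"].tolist())
E
```

```text
total 12
drwxr-xr-x  3 agent agent 4096 Dec  7 07:21 .
drwxr-xr-x 23 root  root  4096 Dec  7 07:21 ..
drwxr-xr-x  2 agent agent 4096 Dec  7 07:21 pics
{'clock': 0.0, 'joint_pos': array([ 1.04239031,  0.43520624,  0.02498421,  1.57411511, -0.01164834,
        1.13396232, -0.07515598]), 'qd': array([ 0.00024183, -0.00038941, -0.00024983, -0.00033127, -0.00021179,
       -0.0005999 ,  0.00087751]), 'tau': array([ 2.03190604e-03, -6.70467281e+01,  1.02626950e+00, -3.16209733e+01,
        1.57627469e-02,  1.25111875e-02,  5.34247147e-05]), 'tool_pos': array([ 257.92116093, -568.77628148,  247.52948095]), 'tcp_rot': array([ 0.59385193,  0.38337339,  0.59480758, -0.38284288]), 'wrist_force': array([ 0.20080217, -0.25443249, -0.66086419]), 'torque': array([-0.00955589, -0.02012797,  0.04861909]), 'gripper_width': 1.0019219134051747}
17.0
scene [[349.9107093548124, 0.0, 253.1961484172918], [0.0, 349.9107093548124, 198.0338736302798], [0.0, 0.0, 1.0]] -0.015238215620402418 [[-0.5051882440121063, 0.8629034497611445, -0.013508312340210115, 330.57714150946504], [0.599546578934288, 0.3396608925151
[... 292 characters left out ...]
-0.012246354104160433, -0.9998028901159328, 0.01562714711593405, -84.56608904993018], [-0.9945251979610603, 0.010556752486111142, -0.10396242396875932, 504.2789870907455], [0.10377696002325656, -0.016814752236489195, -0.9944584489437236, 1381.4863900761072], [0.0, 0.0, 0.0, 1.0]]
wrist [[290.99307041203036, 0.0, 250.81548613269396], [0.0, 290.99307041203036, 192.0475629147894], [0.0, 0.0, 1.0]] -0.007558949307028406 [[0.4127117851719228, -0.9108598663952739, -0.0018127797967634365, -623.4924183725791], [-0.8721903258457522, -0.3957627432437737, 0.28749936793190806, -36.60323473918219], [-0.26258906656844705, -0.11707328837335138, -0.9577791119397858, 378.9462714223856], [0.0, 0.0, 0.0, 1.0]]
```

View pics/top0.png

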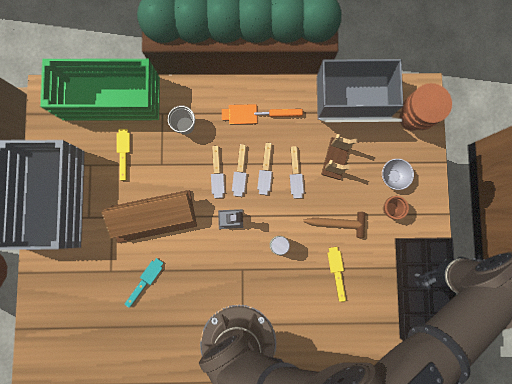

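View pics/scene0.png

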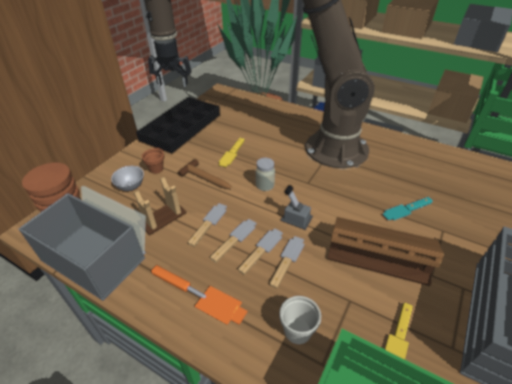

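View pics/wrist0.png

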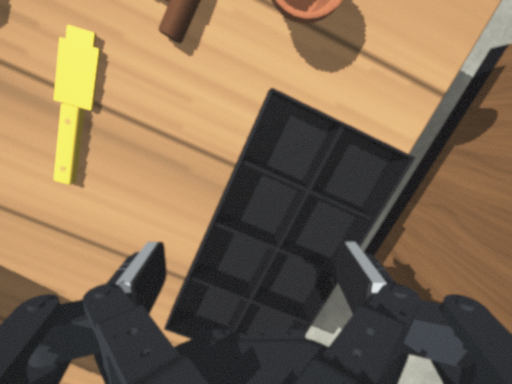

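```bash
cat > h.py <<'E'
import numpy as np, cv2
from scipy.spatial.transform import Rotation as R
from rig import monitor, cams, ctrl
def grab(n):
    return cams.get_image(n)
def proj(d,P):
    P=np.atleast_2d(np.asarray(P,float)); W=np.array(d["world_to_cam"]);K=np.array(d["camera_matrix"])
    c=P@W[:3,:3].T+W[:3,3]; s=c[:,:2]/c[:,2:]; r2=(s**2).sum(1,keepdims=True); s=s*(1+d["k1"]*r2)
    return s*[K[0,0],K[1,1]]+[K[0,2],K[1,2]]
def ray(d,uv):
    W=np.array(d["world_to_cam"]);K=np.array(d["camera_matrix"])
    p=(np.asarray(uv,float)-[K[0,2],K[1,2]])/[K[0,0],K[1,1]]
    s=p.copy()
    for _ in range(20): s=p/(1+d["k1"]*(s@s))
    v=W[:3,:3].T@np.array([s[0],s[1],1.]); o=-W[:3,:3].T@W[:3,3]
    return o,v
def at_z(d,uv,z):
    o,v=ray(d,uv); return o+v*(z-o[2])/v[2]
def tri(obs):
    A=np.zeros((3,3));b=np.zeros(3)
    for d,uv in obs:
        o,v=ray(d,uv);v=v/np.linalg.norm(v);M=np.eye(3)-np.outer(v,v);A+=M;b+=M@o
    return np.linalg.solve(A,b)
def crop(d,name,x0,y0,w,h,f,lines=()):
    im=d["color"][y0:y0+h,x0:x0+w]; im=cv2.resize(im,None,fx=f,fy=f,interpolation=cv2.INTER_CUBIC)
    for P,col in lines:
        q=((proj(d,P)-[x0,y0]+.5)*f-.5)
        cv2.polylines(im,[np.round(q).astype(int).reshape(-1,1,2)],False,col,1)
    cv2.imwrite("pics/"+name,im)
def pose():
    s=monitor.get_state(); q=s["tcp_rot"]; return np.array(s["tool_pos"]),R.from_quat([q[1],q[2],q[3],q[0]])
E
python3 - <<'E'
from h import *
d=grab("top"); crop(d,"t1.png",195,130,130,75,6)
crop(d,"t2.png",95,180,160,75,5)
crop(d,"t3.png",265,125,160,125,5)
d=grab("scene"); crop(d,"s1.png",270,175,180,120,4)
E
```

```text
(no output)
```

View pics/t1.png

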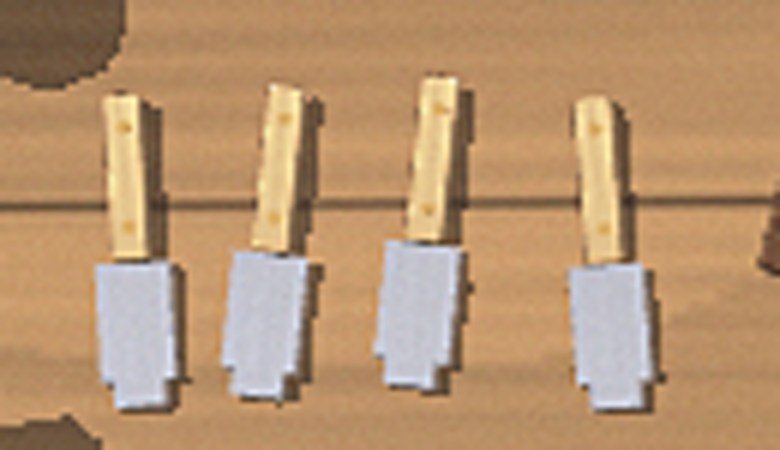

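View pics/t2.png

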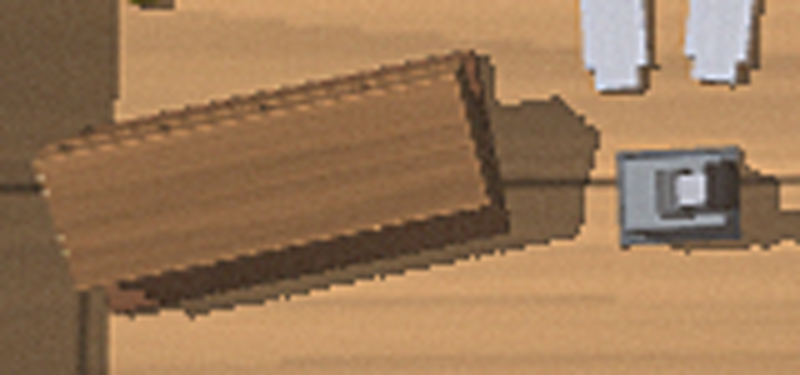

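View pics/t3.png

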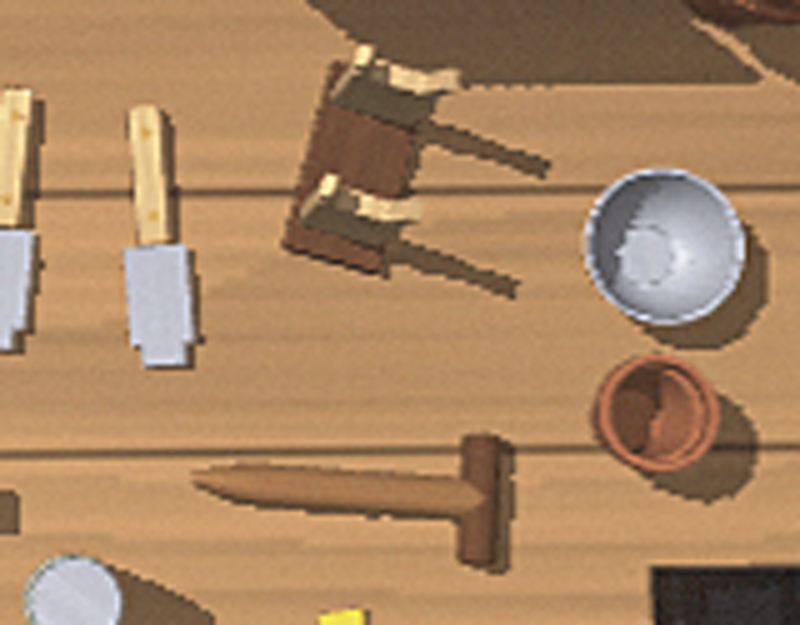

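View pics/s1.png

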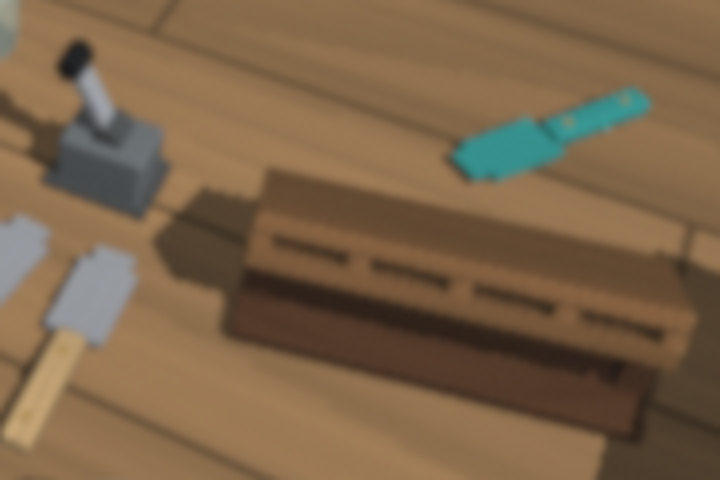

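```bash
cat > m1.py <<'E'
from h import *
p,r=pose(); print(p,"\n",r.as_matrix().round(3))
d=grab("top")
def fr(u,v,x0,y0,f): return [x0+(u+.5)/f-.5,y0+(v+.5)/f-.5]
for n,h,t in [("A",(122,95),(145,408)),("B",(285,87),(262,400)),("C",(440,78),(417,388)),("D",(595,98),(622,408))]:
    H=at_z(d,fr(*h,195,130,6),16);T=at_z(d,fr(*t,195,130,6),10.5)
    v=T-H;L=np.hypot(*v[:2]);o=H+v*50/185
    print(n,o[:2].round(1),"len",L.round(1),"yaw",np.degrees(np.arctan2(v[1],v[0])).round(1))
# dibber
a=at_z(d,fr(195,481,265,125,5),14);b=at_z(d,fr(482,500,265,125,5),20); v=a-b
print("dibber tip",a[:2],"bar",b[:2],np.hypot(*v[:2]))
# scene slot corners
s=grab("scene")
for q in [(272,240),(350,261),(371,264),(450,285),(473,291),(555,310),(580,316),(664,337)]:
    print(q,at_z(s,fr(*q,270,175,4),90).round(1))
E
python3 m1.py
```

```text
[ 258.02349639 -569.00441149  247.92403992] 
 [[-0.     0.911  0.413]
 [ 0.001  0.413 -0.911]
 [-1.    -0.    -0.001]]
A [630.8  72.7] len 185.3 yaw -176.0
B [634.8 -15.8] len 185.5 yaw 175.4
C [ 639.8 -107.1] len 184.1 yaw 175.1
D [ 626.9 -206.2] len 184.0 yaw -176.1
dibber tip [ 411.14640413 -231.99399912] bar [ 395.5319646  -430.30542693] 198.92519478973185
(272, 240) [498.  175.9  90. ]
(350, 261) [489.7 227.7  90. ]
(371, 264) [485.3 240.7  90. ]
(450, 285) [477.  291.4  90. ]
(473, 291) [474.5 305.9  90. ]
(555, 310) [463.9 356.1  90. ]
(580, 316) [460.9 371.2  90. ]
(664, 337) [451.6 421.3  90. ]
```

```bash
cat > ov.py <<'E'
from h import *
import sys
def slots(cx,cy,yaw):
    # yaw = heading (deg) of horizontal x
    y=np.radians(yaw);c,s=np.cos(np.radians(25)),np.sin(np.radians(25))
    X=np.array([np.cos(y)*c,np.sin(y)*c,-s]);Y=np.cross([0,0,1],X);Y/=np.linalg.norm(Y);Z=np.cross(X,Y)
    return np.array([cx,cy,90.]),X,Y,Z
def lines(cx,cy,yaw):
    o,X,Y,Z=slots(cx,cy,yaw);L=[]
    for k in (-99,-33,33,99):
        c=o+Y*k
        L.append(([c+Y*26+Z*5.5,c-Y*26+Z*5.5,c-Y*26-Z*5.5,c+Y*26-Z*5.5,c+Y*26+Z*5.5],(0,255,0)))
    L.append(([o+Y*139+Z*19.5,o-Y*139+Z*19.5],(0,0,255)))
    return L
E
python3 - <<'E'
from ov import *
P=(475.1,298.7,180+10.8)
crop(grab("scene"),"s2.png",320,205,135,90,6,lines(*P))
crop(grab("top"),"t4.png",95,180,110,75,7,lines(*P))
E
```

```text
(no output)
```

View pics/s2.png

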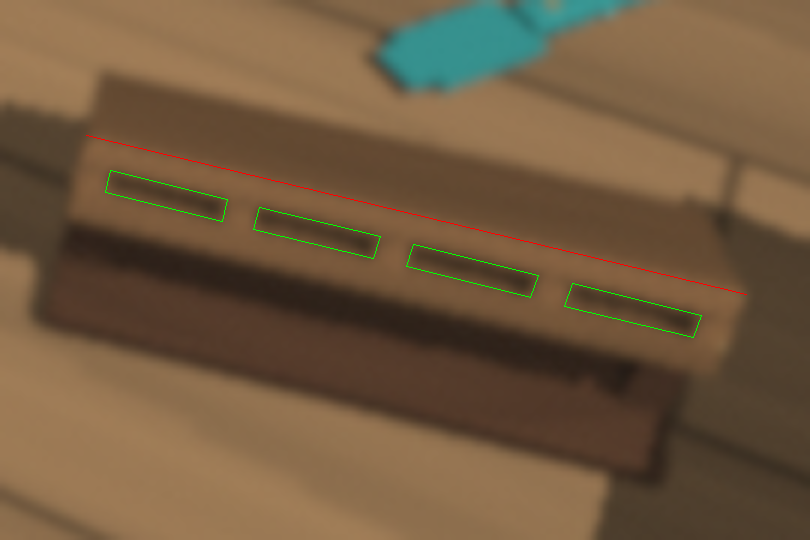

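View pics/t4.png

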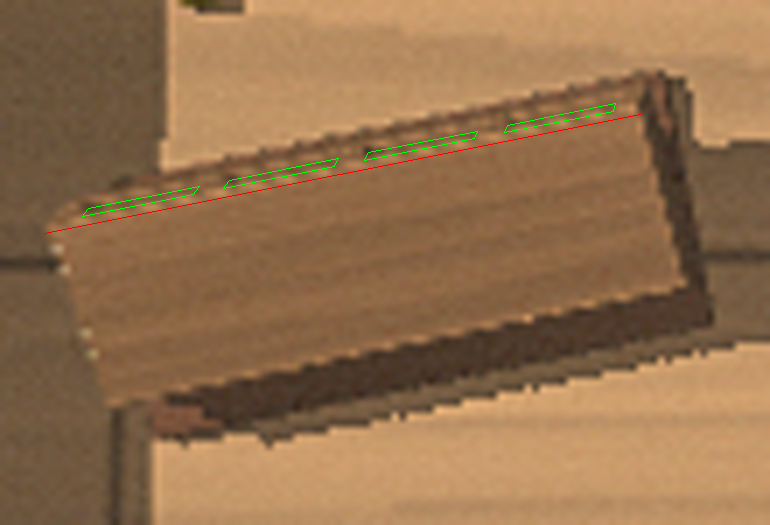

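Run:
```python
from h import *
d=grab("wrist");W=d["world_to_cam"];p,r=pose()
C=-W[:3,:3].T@W[:3,3]; print("cam in tool",r.inv().apply(C-p).round(1)); print("cam axes in tool (cols)\n",(r.as_matrix().T@W[:3,:3].T).round(3))
# project fingertips
print(proj(d,p+r.apply([17,0,0])), proj(d,p))
```

```text
cam in tool [-124.7   73.7   -0.6]
cam axes in tool (cols)
 [[ 0.    -0.287  0.958]
 [-0.    -0.958 -0.287]
 [ 1.    -0.    -0.   ]]
[[252.0015667  247.41321493]] [[252.1240226  263.91459361]]
```

```bash
cat > plan.py <<'E'
from h import *
def rot(xt,zt):
    xt=np.array(xt,float);xt/=np.linalg.norm(xt);zt=np.array(zt,float);zt-=xt*(zt@xt);zt/=np.linalg.norm(zt)
    return R.from_matrix(np.array([xt,np.cross(zt,xt),zt]).T)
def tool(yaw,pitch):
    """tool y (camera side, = handle end side) heading yaw deg horizontally; pitch>0 tilts tool x outward (blade down)"""
    a=np.radians(yaw);t=np.radians(pitch);h=np.array([np.cos(a),np.sin(a),0]);Z=np.array([0,0,1.])
    xt=h*np.sin(t)-Z*np.cos(t);yt=h*np.cos(t)+Z*np.sin(t)
    return R.from_matrix(np.array([xt,yt,np.cross(xt,yt)]).T)
def plan(P,Rt,n=5):
    p,r=pose();s=r.inv().apply(np.array(P)-p)/1000;w=(r.inv()*Rt).as_rotvec()
    print("shift",s.round(4),"turn",w.round(4),"rows",max(np.linalg.norm(s)/.05,np.linalg.norm(w)/.15).round(1))
def st():
    s=monitor.get_state();p,r=pose();m=r.as_matrix()
    print("t",round(s["clock"],2),"p",p.round(1),"x",m[:,0].round(3),"y",m[:,1].round(3),"F",s["wrist_force"].round(1),"w",round(s["gripper_width"],3),"q",s["joint_pos"].round(2))
E
python3 -c "
from plan import *
plan([480,-150,320],tool(0,0))"
```

```text
shift [-0.0717  0.3752 -0.2901] turn [ 4.258e-01 -1.000e-04  0.000e+00] rows 9.6
```

Request:
{"api": "apply_moves", "payload": {
  "moves": [-0.0075, 0.0375, -0.029, 0.043, 0, 0, -0.015, 0.075, -0.058, 0.085, 0, 0, -0.022, 0.113, -0.087, 0.128, 0, 0, -0.03, 0.15, -0.116, 0.17, 0, 0, -0.036, 0.188, -0.145, 0.213, 0, 0],
  "grip": 0
}}

```text
clock: 1.0
tool_pos: [370.1, -357.9, 285.0]
tcp_rot: [0.55, 0.445, 0.549, -0.445]
wrist_force: [1.1, -0.3, 0.3]
gripper_width: 0.502
```

```bash
python3 -c "
from plan import *
st();plan([560,150,280],tool(10,-20))"
```

```text
t 1.0 p [ 370.1 -357.9  285. ] x [ 0.001 -0.001 -1.   ] y [0.978 0.209 0.001] F [ 1.1 -0.3  0.3] w 0.502 q [ 0.69  0.23 -0.03  1.78  0.01  1.13 -0.7 ]
shift [ 0.0048  0.2919 -0.457 ] turn [ 0.0356  0.0071 -0.3496] rows 10.8
```

Request:
{"api": "apply_moves", "payload": {
  "moves": [0, 0.027, -0.042, 0, 0, -0.03, 0, 0.054, -0.084, 0, 0, -0.06, 0, 0.081, -0.126, 0, 0, -0.1, 0, 0.108, -0.168, 0.01, 0, -0.13, 0, 0.135, -0.21, 0.015, 0, -0.16]
}}

```text
clock: 1.5
tool_pos: [458.1, -123.7, 285.3]
tcp_rot: [0.51, 0.403, 0.58, -0.492]
wrist_force: [1.9, -0.7, 0.3]
gripper_width: 0.498
```

```bash
python3 -c "
from plan import *
st();plan([545,310,200],tool(10,-35))"
```

```text
t 1.5 p [ 458.1 -123.7  285.3] x [-0.156 -0.034 -0.987] y [ 0.969  0.191 -0.159] F [ 1.9 -0.7  0.3] w 0.498 q [ 0.27  0.26 -0.19  1.76  0.1   1.29 -1.33]
shift [ 0.0561  0.1806 -0.4089] turn [ 0.0183  0.0106 -0.4511] rows 9.0
```

Request:
{"api": "apply_moves", "payload": {
  "moves": [0.005, 0.02, -0.045, 0, 0, -0.04, 0.01, 0.04, -0.09, 0, 0, -0.08, 0.015, 0.06, -0.135, 0, 0, -0.13, 0.02, 0.08, -0.18, 0.01, 0, -0.17, 0.025, 0.1, -0.225, 0.01, 0.005, -0.22]
}}

```text
clock: 2.0
tool_pos: [507.6, 117.4, 244.1]
tcp_rot: [0.449, 0.341, 0.619, -0.547]
wrist_force: [1.0, -0.2, -0.4]
gripper_width: 0.499
```

```bash
python3 -c "
from plan import *
st();plan([545,310,200],tool(10,-35))"
```

```text
t 2.0 p [507.6 117.4 244.1] x [-0.365 -0.069 -0.928] y [ 0.913  0.17  -0.371] F [ 1.  -0.2 -0.4] w 0.499 q [-0.12  0.52 -0.28  1.52  0.06  1.49 -1.79]
shift [ 0.014   0.0831 -0.1826] turn [ 0.0078  0.0058 -0.2303] rows 4.0
```

Request:
{"api": "apply_moves", "payload": {
  "moves": [0.003, 0.02, -0.045, 0, 0, -0.06, 0.007, 0.04, -0.09, 0, 0, -0.12, 0.01, 0.06, -0.135, 0, 0, -0.18, 0.014, 0.083, -0.183, 0.008, 0.006, -0.23, 0.014, 0.083, -0.183, 0.008, 0.006, -0.23]
}}

```text
clock: 2.5
tool_pos: [542.4, 316.5, 194.0]
tcp_rot: [0.378, 0.266, 0.656, -0.596]
wrist_force: [-1.7, -0.1, -0.9]
gripper_width: 0.499
```

```bash
python3 -c "
from plan import *
from ov import *
st();d=grab('wrist');cv2.imwrite('pics/w1.png',d['color']);P=(475.1,298.7,180+10.8)
crop(d,'w1o.png',0,0,512,384,1.5,lines(*P))"
```

```text
t 2.5 p [542.4 316.5 194. ] x [-0.572 -0.102 -0.814] y [ 0.8    0.147 -0.581] F [-1.7 -0.1 -0.9] w 0.499 q [-0.38  0.88 -0.29  1.07 -0.04  1.78 -2.02]
```

View pics/w1o.png

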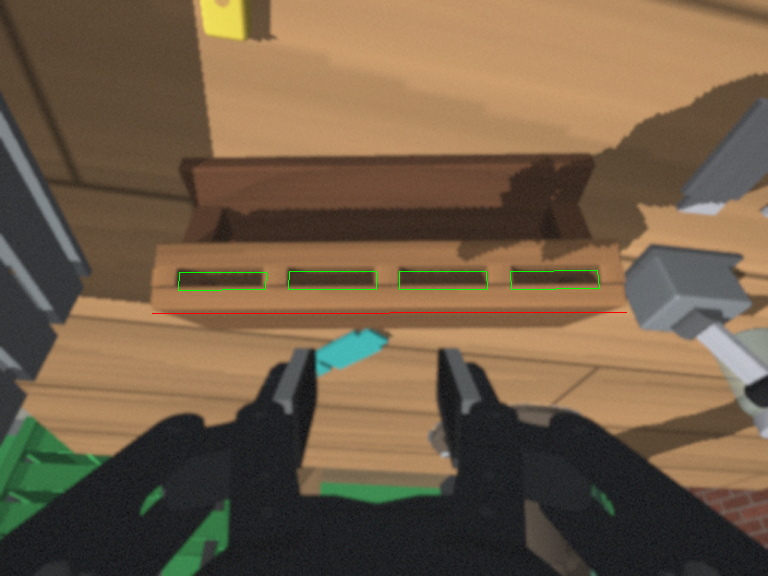

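```bash
python3 -c "
from plan import *
from ov import *
d=grab('wrist');import pickle;pickle.dump(d,open('w1.pkl','wb'))
P=(475.1,298.7,180+10.8)
crop(d,'w1a.png',95,150,165,75,4.8,lines(*P))
crop(d,'w1b.png',255,150,165,75,4.8,lines(*P))
a=cv2.imread('pics/w1a.png');b=cv2.imread('pics/w1b.png');d['color']=d['color'];cv2.imwrite('pics/w1c.png',np.vstack([a[:300],b[:300]]))
"
```

```text
(no output)
```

View pics/w1c.png

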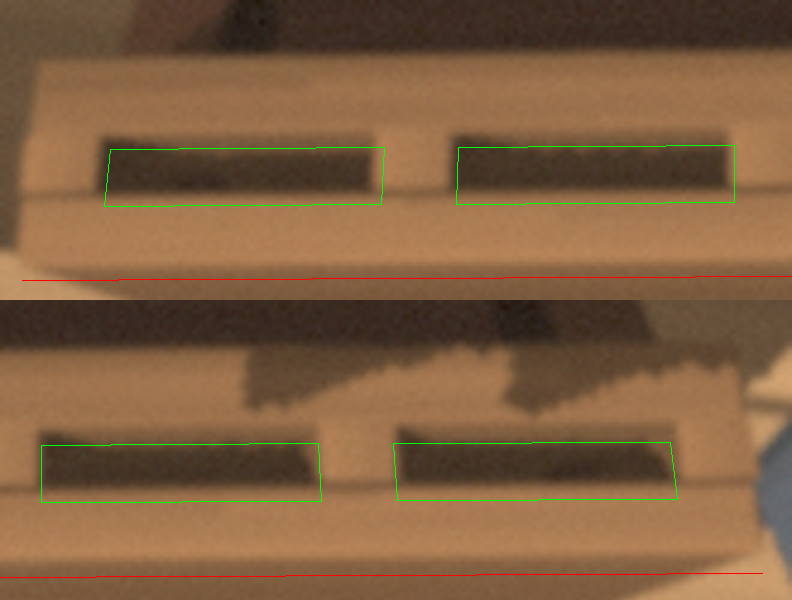

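```bash
cat > fit.py <<'E'
from plan import *
from ov import *
import pickle
from scipy.optimize import least_squares
d=pickle.load(open('w1.pkl','rb'))
pc=[[(104,138),(374,138),(100,191),(374,188)],[(455,137),(727,134),(455,191),(727,188)],[(808,134),(1076,130),(810,190),(1081,187)],[(1165,130),(1436,126),(1168,189),(1440,183)]]
uv=np.array([[95+(np.mean([q[0] for q in c])+.5)/4.8-.5,150+(np.mean([q[1] for q in c])+.5)/4.8-.5] for c in pc])
def f(v,z=90):
    o,X,Y,Z=slots(*v);o=o.copy();o[2]=z
    P=[o+Y*k for k in (-99,-33,33,99)]
    return (proj(d,P)-uv[::1]).ravel()
r0=f((475.1,298.7,190.8));print(r0.round(1))
for z in (90,88,92):
    r=least_squares(f,[475,299,190.8],args=(z,));print(z,r.x.round(2),r.fun.round(2))
if __name__=="__main__":
    P=least_squares(f,[475,299,190.8]).x
    crop(grab("scene"),"s3.png",320,205,135,90,6,lines(*P))
    crop(grab("top"),"t5.png",95,180,110,75,7,lines(*P))
    a=cv2.imread('pics/s3.png');b=cv2.imread('pics/t5.png');cv2.imwrite('pics/c1.png',cv2.resize(np.vstack([a[:,:770],b]),None,fx=.56,fy=.56))
E
python3 fit.py
```

```text
[ 1.4  2.6  0.9  2.5  0.9  2.6 -0.   2.9]
90 [478.42 300.1  190.92] [-0.57  0.29 -0.3   0.05  0.5   0.02  0.37  0.21]
88 [476.48 299.71 190.92] [ 0.61 -0.02  0.1  -0.26  0.11 -0.29 -0.82 -0.1 ]
92 [480.35 300.49 190.92] [-1.78  0.61 -0.71  0.37  0.9   0.34  1.58  0.53]
```

View pics/s3.png

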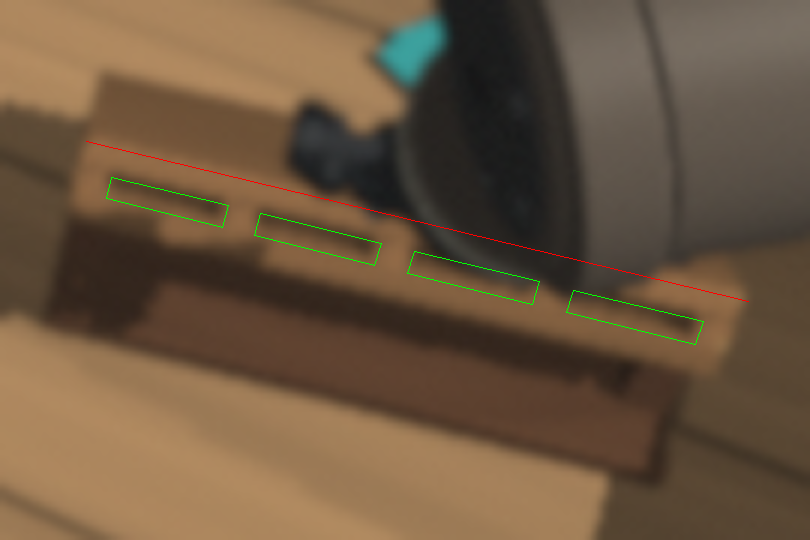

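View pics/t5.png

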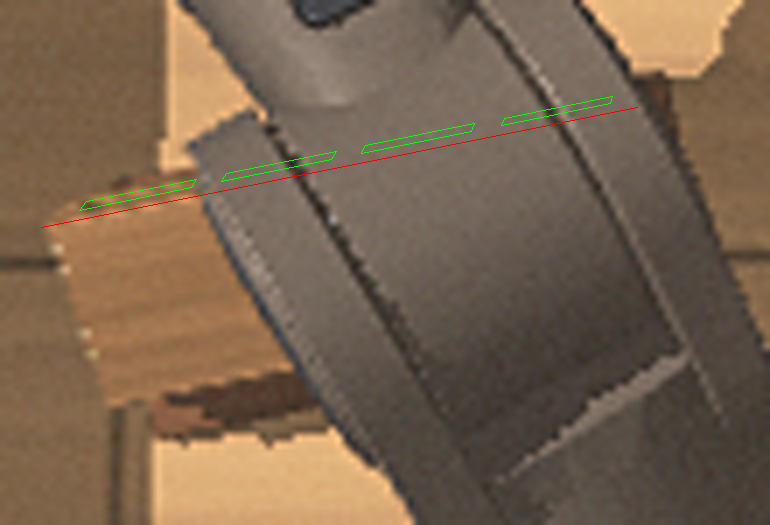

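```bash
cat >> ov.py <<'E'
def scr(ox,oy,yaw,z=8):
    a=np.radians(yaw);X=np.array([np.cos(a),np.sin(a),0]);Y=np.array([-X[1],X[0],0]);o=np.array([ox,oy,0])
    g=lambda x,y,zz:o+X*x+Y*y+np.array([0,0,zz])
    return [([g(-50,-11,16),g(50,-11,16),g(50,11,16),g(-50,11,16),g(-50,-11,16)],(0,255,0)),
     ([g(50,-22,10.5),g(120,-22,10.5),g(120,-15,10.5),g(135,-15,10.5),g(135,15,10.5),g(120,15,10.5),g(120,22,10.5),g(50,22,10.5),g(50,-22,10.5)],(0,0,255))]
E
python3 -c "
from plan import *
plan([600,190,210],tool(6,-10));plan([625,72,150],tool(4,0))"
```

```text
shift [-0.0268  0.0219  0.1271] turn [0.0638 0.0271 0.4347] rows 2.9
shift [0.02   0.0597 0.2476] turn [0.1002 0.0322 0.6088] rows 5.1
```

Request:
{"api": "apply_moves", "payload": {
  "moves": [-0.01, 0.005, 0.04, 0.02, 0.01, 0.12, -0.02, 0.015, 0.085, 0.04, 0.02, 0.24, -0.027, 0.022, 0.127, 0.064, 0.027, 0.36, -0.01, 0.04, 0.17, 0.08, 0.03, 0.48, 0.0, 0.045, 0.21, 0.09, 0.03, 0.6]
}}

```text
clock: 3.2
tool_pos: [619.0, 104.1, 176.7]
tcp_rot: [0.519, 0.481, 0.518, -0.481]
wrist_force: [0.8, -1.7, -1.4]
gripper_width: 0.499
```

```bash
python3 -c "
from plan import *
from ov import *
st();plan([625,72,150],tool(4,0))"
```

```text
t 3.2 p [619.  104.1 176.7] x [ 0.    -0.001 -1.   ] y [0.997 0.076 0.   ] F [ 0.8 -1.7 -1.4] w 0.499 q [-0.09  0.52 -0.24  1.64  0.14  1.   -1.87]
shift [0.0267 0.0036 0.0324] turn [ 0.006   0.001  -0.0003] rows 0.8
```

Request:
{"api": "apply_moves", "payload": {
  "moves": [0.01, 0.002, 0.016, 0, 0, 0, 0.027, 0.004, 0.032, 0.006, 0, 0, 0.027, 0.004, 0.032, 0.006, 0, 0, 0.027, 0.004, 0.032, 0.006, 0, 0, 0.027, 0.004, 0.032, 0.006, 0, 0]
}}

```text
clock: 3.7
tool_pos: [625.9, 74.0, 151.1]
tcp_rot: [0.518, 0.482, 0.517, -0.481]
wrist_force: [0.4, 0.6, 0.2]
gripper_width: 0.502
```

```bash
python3 -c "
from plan import *
from ov import *
st();d=grab('wrist');crop(d,'w2.png',0,0,512,384,1.5,scr(630.8,72.7,-176)+scr(634.8,-15.8,175.4))"
```

```text
t 3.7 p [625.9  74.  151.1] x [ 0.002  0.    -1.   ] y [0.997 0.071 0.002] F [0.4 0.6 0.2] w 0.502 q [-0.05  0.55 -0.23  1.66  0.15  0.95 -1.83]
```

View pics/w2.png

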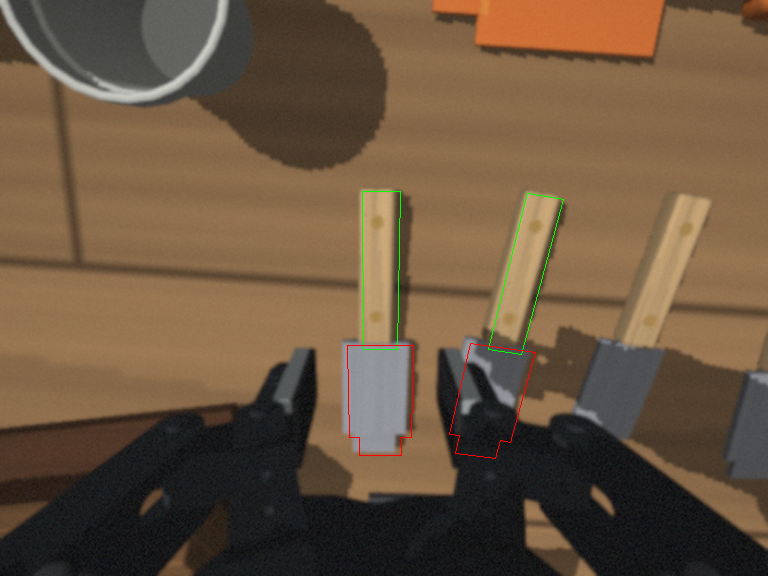

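```bash
python3 -c "
from plan import *
plan([626,73,21],tool(4,0))"
```

```text
shift [ 0.1299 -0.0002  0.0012] turn [ 0.0018 -0.     -0.0019] rows 2.6
```

Request:
{"api": "apply_moves", "payload": {
  "moves": [0.035, 0, 0.001, 0, 0, 0, 0.07, 0, 0.001, 0.002, 0, -0.002, 0.105, 0, 0.001, 0.002, 0, -0.002, 0.12, 0, 0.001, 0.002, 0, -0.002, 0.13, 0, 0.001, 0.002, 0, -0.002],
  "force": 60
}}

```text
clock: 4.25
tool_pos: [626.0, 74.2, 20.1]
tcp_rot: [0.517, 0.482, 0.518, -0.482]
wrist_force: [-0.1, -0.7, -0.0]
gripper_width: 0.494
```

Request:
{"api": "apply_moves", "payload": {
  "moves": [0.001, 0, 0, 0, 0, 0, 0.001, 0, 0, 0, 0, 0, 0.001, 0, 0, 0, 0, 0, 0.001, 0, 0, 0, 0, 0, 0.001, 0, 0, 0, 0, 0],
  "grip": 1,
  "force": 60
}}

```text
clock: 4.75
tool_pos: [626.4, 74.1, 19.8]
tcp_rot: [0.517, 0.482, 0.517, -0.482]
wrist_force: [-0.2, -0.2, 1.1]
gripper_width: 0.242
```

```bash
python3 -c "
from plan import *
st();plan([626,73,200],tool(4,0))"
```

```text
t 4.75 p [626.4  74.1  19.8] x [-0.  0. -1.] y [ 0.998  0.071 -0.   ] F [-0.2 -0.2  1.1] w 0.242 q [-0.07  0.71 -0.2   1.75  0.2   0.71 -1.87]
shift [-0.1802 -0.0005  0.0011] turn [ 0.0009 -0.0004  0.0001] rows 3.6
```

```bash
cat > ins.py <<'E'
from plan import *
from ov import *
SP=(477.5,300.0,190.9)
def target(k,tip,zx=11.8,gy=4.8,dz=0,dy=0):
    """tip: tip x in slot frame (mm, 85=home). k slot 0..3"""
    o,X,Y,Z=slots(*SP);T=tool(SP[2]-180,25)
    m=T.as_matrix();O=o+Y*((-99,-33,33,99)[k]+dy)+X*(tip-135)+Z*dz
    return O-m[:,0]*zx-m[:,1]*gy,T
E
python3 -c "
from ins import *
P,T=target(0,-40);print(P);plan(P,T);plan([560,250,250],tool(8,12))"
```

```text
[605.35327777 425.4395634  172.62406004]
shift [-0.1527  0.0038 -0.352 ] turn [-0.1178  0.0257  0.4359] rows 7.7
shift [-0.2301 -0.0538 -0.1802] turn [-0.0687  0.0069  0.2095] rows 5.9
```

Request:
{"api": "apply_moves", "payload": {
  "moves": [-0.045, 0, 0, 0, 0, 0, -0.09, 0, 0, 0, 0, 0, -0.135, 0, 0, 0, 0, 0, -0.18, 0, 0, 0, 0, 0, -0.2, -0.01, -0.03, 0, 0, 0]
}}

```text
clock: 5.25
tool_pos: [617.6, 98.6, 224.8]
tcp_rot: [0.518, 0.485, 0.513, -0.483]
wrist_force: [-0.2, 0.2, -1.5]
gripper_width: 0.239
```

```bash
python3 -c "
from ins import *
st();P,T=target(0,-60);plan(P,T)"
```

```text
t 5.25 p [617.6  98.6 224.8] x [ 0.007 -0.001 -1.   ] y [0.998 0.063 0.007] F [-0.2  0.2 -1.5] w 0.239 q [-0.08  0.47 -0.24  1.59  0.13  1.09 -1.86]
shift [ 0.0433  0.0261 -0.3293] turn [-0.1244  0.0301  0.4286] rows 6.7
```

Request:
{"api": "apply_moves", "payload": {
  "moves": [0, 0.003, -0.045, -0.02, 0, 0.06, 0, 0.006, -0.09, -0.035, 0.01, 0.12, 0, 0.01, -0.135, -0.05, 0.01, 0.18, 0, 0.014, -0.18, -0.07, 0.02, 0.24, 0, 0.018, -0.225, -0.085, 0.02, 0.3]
}}

```text
clock: 5.75
tool_pos: [621.2, 325.6, 225.2]
tcp_rot: [0.599, 0.54, 0.46, -0.372]
wrist_force: [1.0, -0.7, -1.2]
gripper_width: 0.237
```

```bash
python3 -c "
from ins import *
st();P,T=target(0,-60);print(P);plan(P,T)
d=grab('top')
for z in (0,100,150):print(at_z(d,(83,165),z).round(),at_z(d,(155,118),z).round())"
```

```text
t 5.75 p [621.2 325.6 225.2] x [ 0.301  0.051 -0.952] y [0.942 0.141 0.305] F [ 1.  -0.7 -1.2] w 0.237 q [-0.47  0.44 -0.23  1.67  0.34  0.79 -2.29]
[623.15241433 428.86713685 181.07642527]
shift [ 0.0478  0.0029 -0.1016] turn [-0.0393  0.0098  0.1258] rows 2.2
[617. 541.   0.] [786. 292.   0.]
[599. 499. 100.] [756. 267. 100.]
[590. 477. 150.] [741. 254. 150.]
```

Request:
{"api": "apply_moves", "payload": {
  "moves": [0.01, 0, -0.03, -0.01, 0, 0.04, 0.025, 0.001, -0.06, -0.02, 0.005, 0.08, 0.048, 0.003, -0.102, -0.039, 0.01, 0.126, 0.048, 0.003, -0.102, -0.039, 0.01, 0.126, 0.048, 0.003, -0.102, -0.039, 0.01, 0.126]
}}

```text
clock: 6.3
tool_pos: [616.2, 442.7, 180.3]
tcp_rot: [0.631, 0.556, 0.44, -0.316]
wrist_force: [0.9, -1.0, -1.1]
gripper_width: 0.233
```

```bash
python3 -c "
from ins import *
st();P,T=target(0,-15);print(P);plan(P,T)
d=grab('wrist');cv2.imwrite('pics/w3.png',d['color']);d=grab('scene');crop(d,'s4.png',300,150,200,150,4)"
```

```text
t 6.3 p [616.2 442.7 180.3] x [ 0.414  0.091 -0.906] y [0.887 0.183 0.424] F [ 0.9 -1.  -1.1] w 0.233 q [-0.71  0.54 -0.13  1.68  0.54  0.63 -2.57]
[583.10435708 421.15509659 162.05860349]
shift [ 0.0008 -0.041   0.0144] turn [ 0.0116 -0.0114 -0.0011] rows 0.9
```

View pics/w3.png

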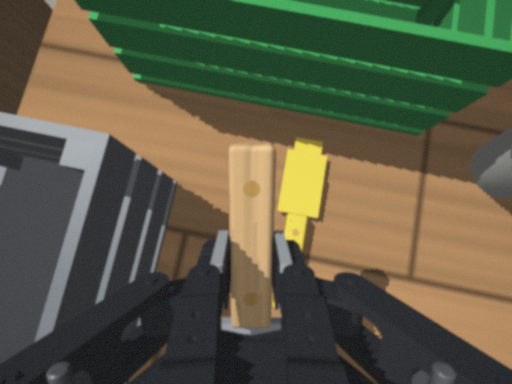

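View pics/s4.png

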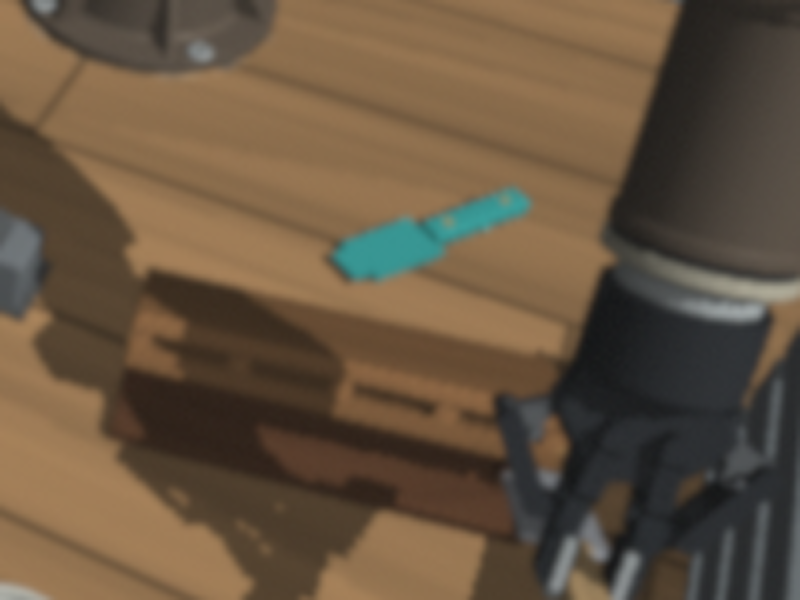

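```bash
python3 -c "
from ins import *
st();P,T=target(1,-30);print(P);plan(P,T)"
```

```text
t 6.4 p [618.6 440.1 181.8] x [ 0.416  0.09  -0.905] y [0.887 0.178 0.426] F [-0.2 -0.5 -1.1] w 0.236 q [-0.71  0.53 -0.13  1.68  0.54  0.63 -2.57]
[608.93400873 358.91650164 168.39787742]
shift [ 0.0008 -0.0287  0.0776] turn [ 0.0074 -0.0096 -0.0033] rows 1.7
```

Request:
{"api": "apply_moves", "payload": {
  "moves": [0, -0.008, 0.025, 0.002, -0.003, 0, 0, -0.016, 0.05, 0.004, -0.006, 0, 0.001, -0.029, 0.078, 0.007, -0.01, -0.003, 0.001, -0.029, 0.078, 0.007, -0.01, -0.003, 0.001, -0.029, 0.078, 0.007, -0.01, -0.003]
}}

```text
clock: 6.9
tool_pos: [610.2, 356.2, 169.2]
tcp_rot: [0.63, 0.559, 0.433, -0.322]
wrist_force: [-0.4, 0.9, -0.6]
gripper_width: 0.238
```

```bash
python3 -c "
from ins import *
st();d=grab('scene');crop(d,'s5.png',320,180,120,100,6);d=grab('wrist');cv2.imwrite('pics/w4.png',d['color']);st();P,T=target(1,-10);print(P);plan(P,T)"
```

```text
t 6.9 p [610.2 356.2 169.2] x [ 0.417  0.078 -0.906] y [0.89  0.168 0.424] F [-0.4  0.9 -0.6] w 0.238 q [-0.63  0.47 -0.12  1.83  0.56  0.53 -2.55]
t 7.0 p [609.7 358.8 169.2] x [ 0.417  0.081 -0.906] y [0.889 0.17  0.424] F [ 0.4  1.  -1.2] w 0.237 q [-0.63  0.47 -0.12  1.83  0.56  0.53 -2.55]
[591.13487217 355.48892819 159.94551218]
shift [ 0.0004 -0.021  -0.0002] turn [-0.0008 -0.0005 -0.0019] rows 0.4
```

View pics/s5.png

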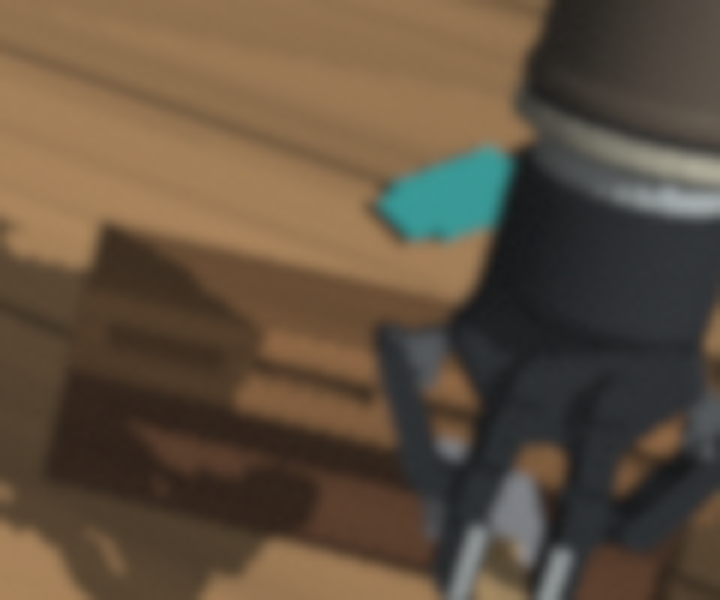

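View pics/w4.png

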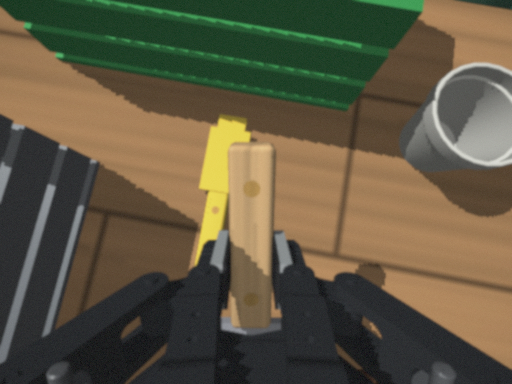

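Request:
{"api": "apply_moves", "payload": {
  "moves": [0, -0.01, 0, -0.001, 0, -0.002, 0, -0.02, 0, -0.001, 0, -0.002, 0, -0.03, 0, -0.001, 0, -0.002, 0, -0.04, 0, -0.001, 0, -0.002, 0, -0.05, 0, -0.001, 0, -0.002]
}}

```text
clock: 7.5
tool_pos: [564.0, 350.3, 147.5]
tcp_rot: [0.63, 0.557, 0.435, -0.321]
wrist_force: [-0.5, -0.1, -2.3]
gripper_width: 0.238
```

```bash
python3 -c "
from ins import *
st();d=grab('scene');crop(d,'s6.png',320,180,120,100,6);d=grab('wrist');cv2.imwrite('pics/w5.png',d['color']);st();P,T=target(1,85);print(P);plan(P,T)"
```

```text
t 7.5 p [564.  350.3 147.5] x [ 0.414  0.08  -0.907] y [0.89  0.172 0.422] F [-0.5 -0.1 -2.3] w 0.238 q [-0.71  0.44 -0.06  1.95  0.62  0.45 -2.66]
t 7.6 p [563.2 350.2 147. ] x [ 0.413  0.08  -0.907] y [0.89  0.174 0.421] F [ 0.4 -0.1 -1.5] w 0.242 q [-0.71  0.44 -0.06  1.96  0.62  0.45 -2.66]
[506.58897353 339.2079543  119.79677732]
shift [ 0.0004 -0.0637 -0.    ] turn [ 0.002  -0.0003  0.0019] rows 1.3
```

View pics/s6.png

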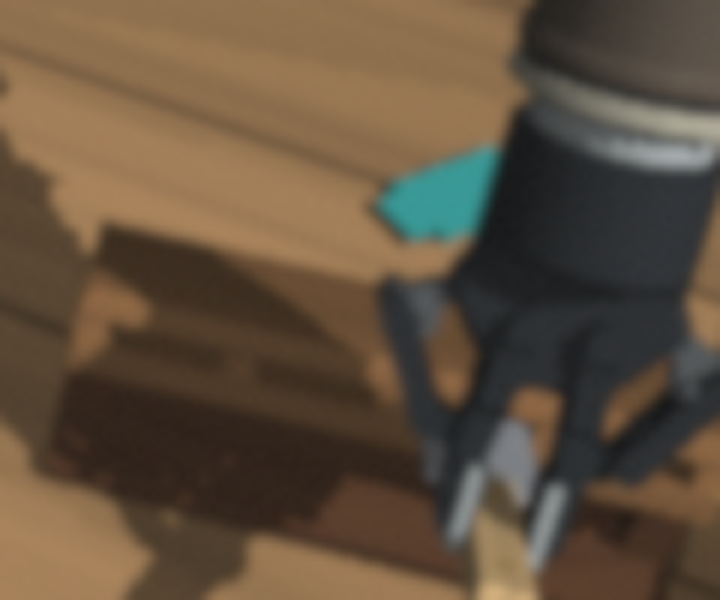

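View pics/w5.png

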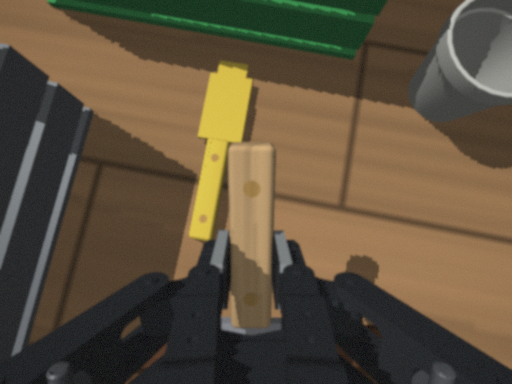

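Request:
{"api": "apply_moves", "payload": {
  "moves": [0, 0.015, 0, 0, 0, 0, 0, 0.03, 0, 0, 0, 0, 0, 0.05, 0, 0, 0, 0, 0, 0.055, 0, 0, 0, 0, 0, 0.055, 0, 0, 0, 0]
}}

```text
clock: 8.1
tool_pos: [612.9, 359.5, 170.4]
tcp_rot: [0.63, 0.557, 0.435, -0.322]
wrist_force: [0.8, -0.1, -0.8]
gripper_width: 0.24
```

```bash
python3 -c "
from ins import *
st();P,T=target(3,-30);print(P);plan(P,T)"
```

```text
t 8.1 p [612.9 359.5 170.4] x [ 0.414  0.08  -0.907] y [0.89  0.172 0.422] F [ 0.8 -0.1 -0.8] w 0.24 q [-0.63  0.47 -0.12  1.82  0.55  0.53 -2.53]
[633.89460721 229.29795156 168.39787742]
shift [ 1.000e-04 -4.600e-03  1.319e-01] turn [ 0.0008 -0.0001  0.0011] rows 2.6
```

Request:
{"api": "apply_moves", "payload": {
  "moves": [0, 0, 0.035, 0, 0, 0, 0, -0.002, 0.07, 0, 0, 0, 0, -0.004, 0.105, 0, 0, 0, 0, -0.005, 0.132, 0, 0, 0, 0, -0.005, 0.132, 0, 0, 0]
}}

```text
clock: 8.6
tool_pos: [633.2, 222.9, 167.2]
tcp_rot: [0.629, 0.557, 0.433, -0.325]
wrist_force: [0.1, -0.5, -2.1]
gripper_width: 0.237
```

Request:
{"api": "apply_moves", "payload": {
  "moves": [0, 0, 0, 0, 0, 0, 0, 0, 0, 0, 0, 0, 0, 0, 0, 0, 0, 0, 0, 0, 0, 0, 0, 0, 0, 0, 0, 0, 0, 0]
}}

```text
clock: 9.1
tool_pos: [633.0, 223.7, 167.2]
tcp_rot: [0.629, 0.557, 0.434, -0.325]
wrist_force: [0.2, 0.0, -1.1]
gripper_width: 0.238
```

```bash
python3 -c "
from ins import *
st();P,T=target(3,30);print(P);plan(P,T)"
```

```text
t 9.1 p [633.  223.7 167.2] x [ 0.413  0.075 -0.908] y [0.892 0.169 0.419] F [ 0.2  0.  -1.1] w 0.238 q [-0.36  0.41 -0.17  1.93  0.49  0.43 -2.3 ]
[580.49719753 219.01523121 143.04078171]
shift [-0.0001 -0.0578 -0.0051] turn [-0.0029  0.0048  0.0036] rows 1.2
```

Request:
{"api": "apply_moves", "payload": {
  "moves": [0, 0, -0.003, -0.001, 0.003, 0.002, 0, 0, -0.005, -0.003, 0.005, 0.004, 0, -0.005, -0.005, -0.003, 0.005, 0.004, 0, -0.013, -0.005, -0.003, 0.005, 0.004, 0, -0.02, -0.005, -0.003, 0.005, 0.004]
}}

```text
clock: 9.6
tool_pos: [613.3, 224.9, 158.2]
tcp_rot: [0.63, 0.557, 0.435, -0.322]
wrist_force: [-0.1, 0.0, -1.3]
gripper_width: 0.24
```

```bash
python3 -c "
from ins import *
d=grab('scene');crop(d,'s7.png',300,180,120,100,6);st();P,T=target(3,30);print(P);plan(P,T)"
```

```text
t 9.65 p [612.  224.7 157.5] x [ 0.413  0.079 -0.907] y [0.891 0.172 0.421] F [-1.4 -0.6 -1.4] w 0.243 q [-0.39  0.4  -0.14  1.99  0.52  0.39 -2.35]
[580.49719753 219.01523121 143.04078171]
shift [-0.0004 -0.0351 -0.0004] turn [0.0005 0.0003 0.0018] rows 0.7
```

View pics/s7.png

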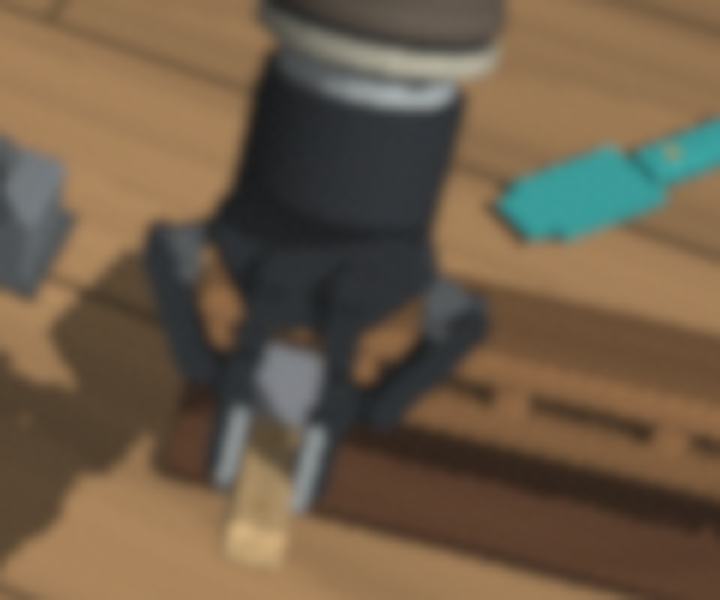

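Request:
{"api": "apply_moves", "payload": {
  "moves": [0, -0.01, 0, 0, 0, 0.001, 0, -0.02, 0, 0, 0, 0.002, 0, -0.03, 0, 0, 0, 0.002, 0, -0.04, 0, 0, 0, 0.002, 0, -0.05, 0, 0, 0, 0.002]
}}

```text
clock: 10.15
tool_pos: [566.8, 216.0, 136.2]
tcp_rot: [0.63, 0.557, 0.435, -0.321]
wrist_force: [0.5, -0.6, -1.8]
gripper_width: 0.239
```

```bash
python3 -c "
from ins import *
st();P,T=target(3,85);print(P);plan(P,T)"
```

```text
t 10.15 p [566.8 216.  136.2] x [ 0.415  0.08  -0.906] y [0.89  0.172 0.423] F [ 0.5 -0.6 -1.8] w 0.239 q [-0.49  0.37 -0.05  2.12  0.61  0.29 -2.47]
[531.549572   209.58940423 119.79677732]
shift [-0.0003 -0.0393 -0.0004] turn [ 0.0006  0.0002 -0.0002] rows 0.8
```

Request:
{"api": "apply_moves", "payload": {
  "moves": [0, -0.008, 0, 0, 0, 0, 0, -0.016, 0, 0, 0, 0, 0, -0.024, 0, 0, 0, 0, 0, -0.032, 0, 0, 0, 0, 0, -0.037, 0, 0, 0, 0]
}}

```text
clock: 10.65
tool_pos: [533.2, 209.6, 120.3]
tcp_rot: [0.63, 0.557, 0.435, -0.321]
wrist_force: [0.6, 0.1, 2.5]
gripper_width: 0.238
```

```bash
python3 -c "
from ins import *
st();P,T=target(3,85);print(P);plan(P,T)"
```

```text
t 10.65 p [533.2 209.6 120.3] x [ 0.415  0.08  -0.906] y [0.89  0.172 0.423] F [0.6 0.1 2.5] w 0.238 q [-0.61  0.35  0.05  2.22  0.7   0.21 -2.6 ]
[531.549572   209.58940423 119.79677732]
shift [-0.0002 -0.0017 -0.0003] turn [ 0.0008  0.0001 -0.0002] rows 0.0
```

Request:
{"api": "apply_moves", "payload": {
  "moves": [0, -0.001, 0, 0, 0, 0, 0, -0.002, 0, 0, 0, 0, 0, -0.003, 0, 0, 0, 0, 0, -0.004, 0, 0, 0, 0, 0, -0.004, 0, 0, 0, 0]
}}

```text
clock: 11.15
tool_pos: [531.9, 209.4, 120.0]
tcp_rot: [0.63, 0.559, 0.434, -0.32]
wrist_force: [7.6, -1.5, 2.4]
gripper_width: 0.235
```

```bash
python3 -c "
from ins import *
d=grab('scene');crop(d,'s8.png',300,180,120,100,6);st();P,T=target(3,85);print(P);plan(P,T)"
```

```text
t 11.2 p [531.9 209.4 120. ] x [ 0.418  0.081 -0.905] y [0.888 0.171 0.426] F [7.7 0.4 2.9] w 0.236 q [-0.62  0.35  0.07  2.22  0.71  0.2  -2.61]
[531.549572   209.58940423 119.79677732]
shift [ 0.0001 -0.0004 -0.0003] turn [-0.0003 -0.0006 -0.0039] rows 0.0
```

View pics/s8.png

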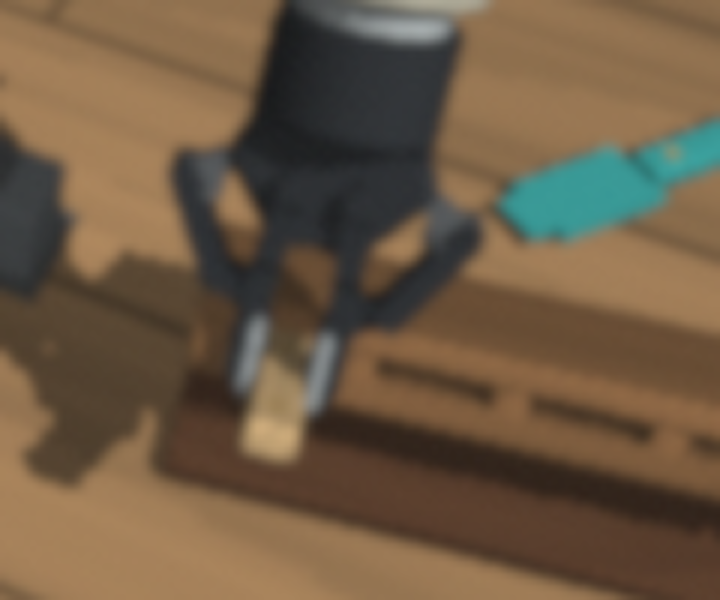

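Request:
{"api": "apply_moves", "payload": {
  "moves": [0, 0.001, 0, 0, 0, 0, 0, 0.001, 0, 0, 0, 0, 0, 0.001, 0, 0, 0, 0, 0, 0.001, 0, 0, 0, 0, 0, 0.001, 0, 0, 0, 0],
  "grip": 0
}}

```text
clock: 11.7
tool_pos: [532.5, 209.5, 120.2]
tcp_rot: [0.63, 0.558, 0.434, -0.32]
wrist_force: [0.7, 0.7, -0.2]
gripper_width: 0.501
```

Request:
{"api": "apply_moves", "payload": {
  "moves": [-0.02, 0, 0, 0, 0, 0, -0.05, 0, 0, 0, 0, 0, -0.08, 0.02, 0, 0, 0, 0, -0.11, 0.04, 0, 0, 0, 0, -0.14, 0.08, 0.02, 0, 0, 0]
}}

```text
clock: 12.2
tool_pos: [544.4, 195.5, 278.5]
tcp_rot: [0.63, 0.557, 0.436, -0.319]
wrist_force: [2.5, 0.7, 1.0]
gripper_width: 0.5
```

```bash
python3 -c "
from ins import *
st();plan([630,-16,200],tool(185,0));plan([630,-16,200],tool(-5,0));d=grab('scene');crop(d,'s9.png',260,150,170,120,4.5);d=grab('top');crop(d,'t6.png',90,120,240,120,3.3)"
```

```text
t 12.2 p [544.4 195.5 278.5] x [ 0.415  0.084 -0.906] y [0.889 0.176 0.424] F [2.5 0.7 1. ] w 0.5 q [-0.34  0.14 -0.2   2.    0.29  0.61 -2.11]
shift [0.089  0.0056 0.2242] turn [-2.9633  0.6586 -0.0378] rows 20.2
shift [0.089  0.0056 0.2242] turn [ 0.2783 -0.0632 -0.4343] rows 4.8
```

View pics/s9.png

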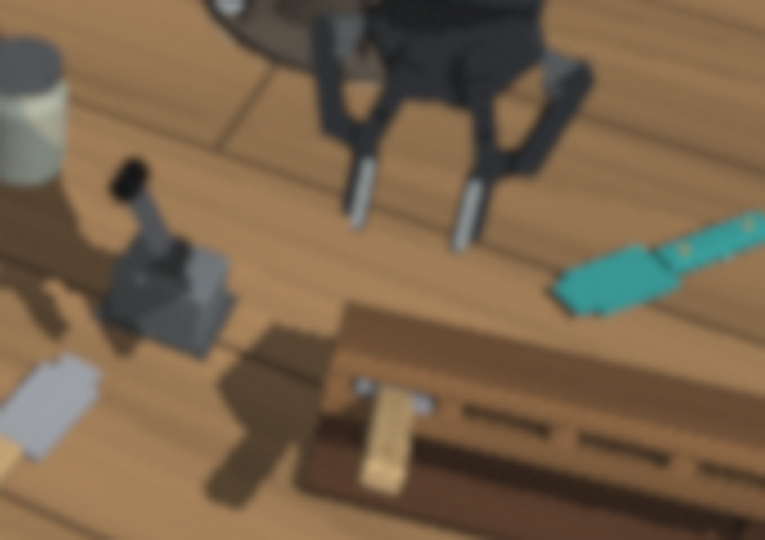

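View pics/t6.png

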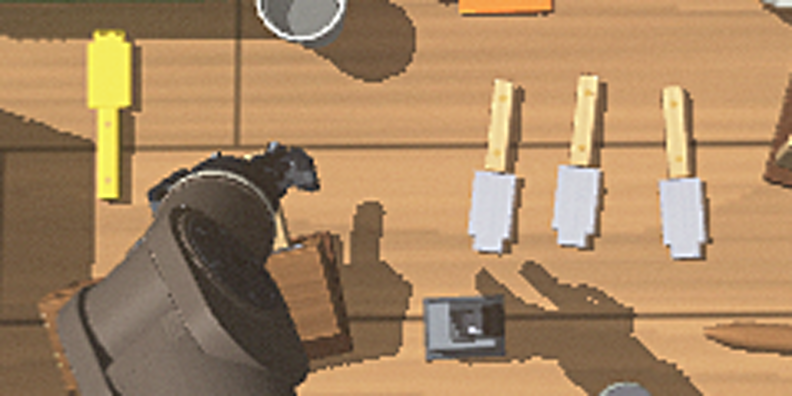

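```bash
python3 -c "
from ins import *
o,X,Y,Z=slots(*SP);c=o+Y*99
def L(tip):
    O=c+X*(tip-135);g=lambda x,y,z:O+X*x+Y*y+Z*z
    return [([g(-50,-11,8),g(50,-11,8),g(50,11,8),g(-50,11,8),g(-50,-11,8)],(0,255,0)),([g(-50,-11,8),g(-50,-11,-8),g(-50,11,-8),g(-50,11,8)],(0,255,0))]
d=grab('scene');crop(d,'s10.png',320,220,70,50,10,L(85)+[(a,(0,0,255)) for a,b in lines(*SP)])
plan([629,-16,200],tool(175.4,0));st()"
```

```text
shift [0.0897 0.0008 0.2198] turn [-2.809   0.6357 -0.0884] rows 19.2
t 12.35 p [549.4 192.5 281. ] x [ 0.423  0.082 -0.902] y [0.887 0.167 0.431] F [-0.9 -0.2 -1.5] w 0.497 q [-0.34  0.14 -0.19  2.    0.3   0.6  -2.12]
```

View pics/s10.png

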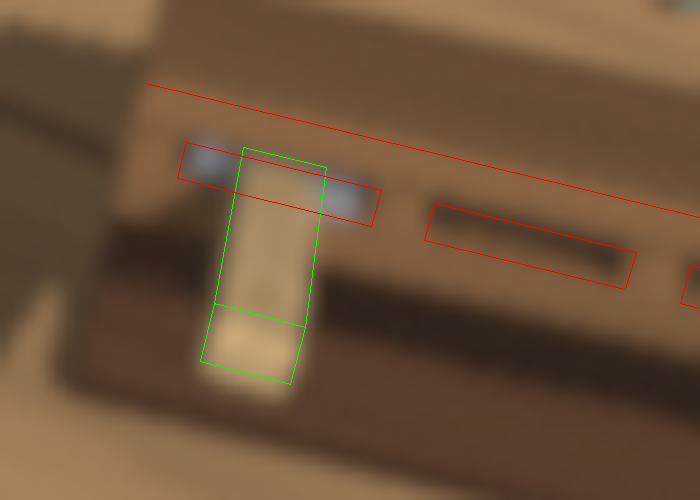

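Request:
{"api": "apply_moves", "payload": {
  "moves": [0.0, 0, 0.01, -0.14, 0.03, 0, 0.0, 0, 0.02, -0.28, 0.06, 0, 0.0, 0, 0.04, -0.42, 0.09, -0.01, 0.0, 0, 0.06, -0.56, 0.12, -0.02, 0.0, 0, 0.08, -0.7, 0.15, -0.02]
}}

```text
clock: 12.85
tool_pos: [562.0, 120.1, 279.1]
tcp_rot: [0.733, 0.372, 0.548, -0.155]
wrist_force: [-0.0, -0.8, -0.2]
gripper_width: 0.501
```

```bash
python3 -c "
from ins import *
st();plan([629,-16,220],tool(175.4,0))"
```

```text
t 12.85 p [562.  120.1 279.1] x [ 0.35   0.181 -0.919] y [0.635 0.675 0.375] F [-0.  -0.8 -0.2] w 0.501 q [ 0.01  0.16 -0.3   1.97 -0.06  0.63 -1.01]
shift [ 0.0532 -0.0714  0.1363] turn [-2.2335  0.5021 -0.0613] rows 15.3
```

Request:
{"api": "apply_moves", "payload": {
  "moves": [0.0, 0, 0.01, -0.14, 0.03, 0, 0.0, -0.01, 0.025, -0.28, 0.06, 0, 0.01, -0.02, 0.05, -0.42, 0.09, -0.01, 0.015, -0.03, 0.07, -0.56, 0.12, -0.02, 0.02, -0.04, 0.09, -0.7, 0.15, -0.02]
}}

```text
clock: 13.35
tool_pos: [604.7, 31.8, 254.7]
tcp_rot: [0.771, 0.101, 0.626, 0.064]
wrist_force: [0.9, 1.4, -0.3]
gripper_width: 0.499
```

```bash
python3 -c "
from ins import *
st();plan([629,-16,220],tool(175.4,0))"
```

```text
t 13.35 p [604.7  31.8 254.7] x [ 0.209  0.226 -0.952] y [0.027 0.971 0.236] F [ 0.9  1.4 -0.3] w 0.499 q [ 0.3   0.33 -0.4   1.78 -0.12  0.83 -0.05]
shift [ 0.0273 -0.054   0.0205] turn [-1.5294  0.3437 -0.0364] rows 10.5
```

Request:
{"api": "apply_moves", "payload": {
  "moves": [0.0, -0.01, 0, -0.15, 0.03, 0, 0.01, -0.02, 0.005, -0.3, 0.065, 0, 0.01, -0.03, 0.01, -0.45, 0.1, -0.01, 0.015, -0.04, 0.015, -0.6, 0.13, -0.01, 0.02, -0.05, 0.02, -0.75, 0.165, -0.02]
}}

```text
clock: 13.85
tool_pos: [626.4, -14.3, 225.8]
tcp_rot: [0.704, -0.192, 0.622, 0.284]
wrist_force: [-0.2, -0.5, -0.4]
gripper_width: 0.502
```

```bash
python3 -c "
from ins import *
st();plan([629,-16,160],tool(175.4,0))"
```

```text
t 13.85 p [626.4 -14.3 225.8] x [ 0.065  0.162 -0.985] y [-0.639  0.765  0.084] F [-0.2 -0.5 -0.4] w 0.502 q [ 0.37  0.48 -0.5   1.62  0.08  1.01  0.58]
shift [ 0.0647 -0.0085 -0.0091] turn [-0.7985  0.1793 -0.0178] rows 5.5
```

Request:
{"api": "apply_moves", "payload": {
  "moves": [0.013, -0.002, -0.002, -0.15, 0.035, 0, 0.026, -0.004, -0.004, -0.3, 0.07, 0, 0.04, -0.006, -0.006, -0.45, 0.105, -0.01, 0.052, -0.008, -0.008, -0.6, 0.14, -0.01, 0.065, -0.009, -0.009, -0.75, 0.17, -0.018]
}}

```text
clock: 14.35
tool_pos: [628.6, -16.1, 157.5]
tcp_rot: [0.538, -0.458, 0.533, 0.466]
wrist_force: [0.3, 0.8, 0.5]
gripper_width: 0.496
```

```bash
python3 -c "
from ins import *
d=grab('top')
crop(d,'t7.png',195,130,130,75,6,scr(634.8,-15.8,175.4)+scr(639.8,-107.1,175.1)+scr(626.9,-206.2,-176.1))
d=grab('wrist')
crop(d,'w6.png',0,0,512,384,1.5,scr(634.8,-15.8,175.4)+scr(639.8,-107.1,175.1))
st();plan([629,-16,21],tool(175.4,0))"
```

```text
t 14.45 p [627.4 -14.5 156.6] x [-0.005  0.014 -1.   ] y [-0.989  0.148  0.008] F [-0.4 -1.4  0.5] w 0.501 q [ 0.33  0.6  -0.59  1.63  0.36  1.03  1.06]
shift [ 0.1355 -0.0029 -0.003 ] turn [-0.0681  0.0136 -0.0071] rows 2.7
```

View pics/t7.png

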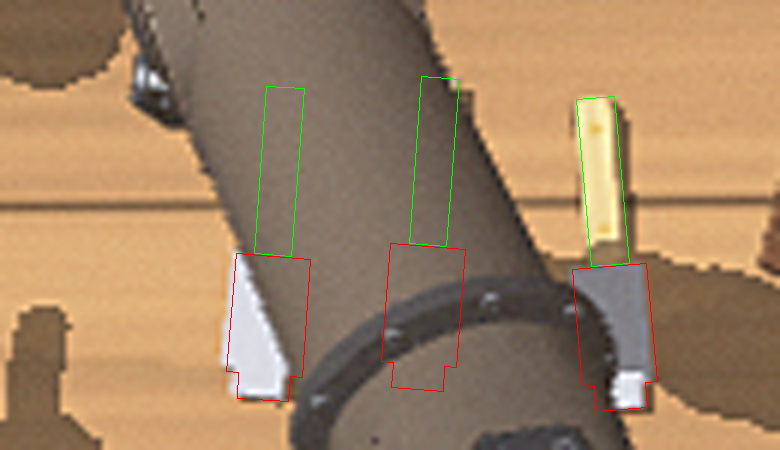

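View pics/w6.png

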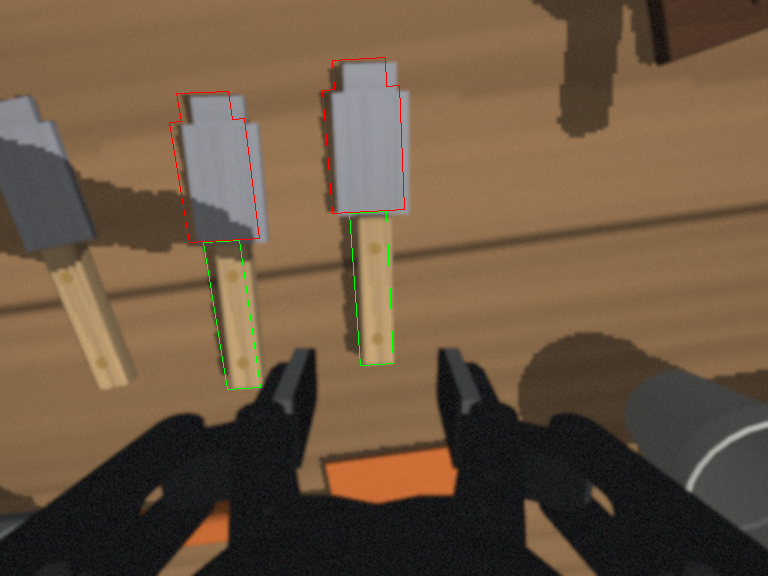

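```bash
python3 -c "
from ins import *
d=grab('wrist')
crop(d,'w7.png',100,20,250,250,3,scr(636,-14.5,173.5)+scr(641,-106,173.2))
st();plan([631,-14,21],tool(173.5,0))"
```

```text
t 14.5 p [628.  -15.1 157.8] x [-0.004  0.015 -1.   ] y [-0.988  0.154  0.006] F [-0.3  0.2  0.4] w 0.498 q [ 0.33  0.6  -0.59  1.63  0.35  1.03  1.06]
shift [ 0.1368 -0.0037 -0.0004] turn [-0.0411  0.0145 -0.006 ] rows 2.7
```

View pics/w7.png

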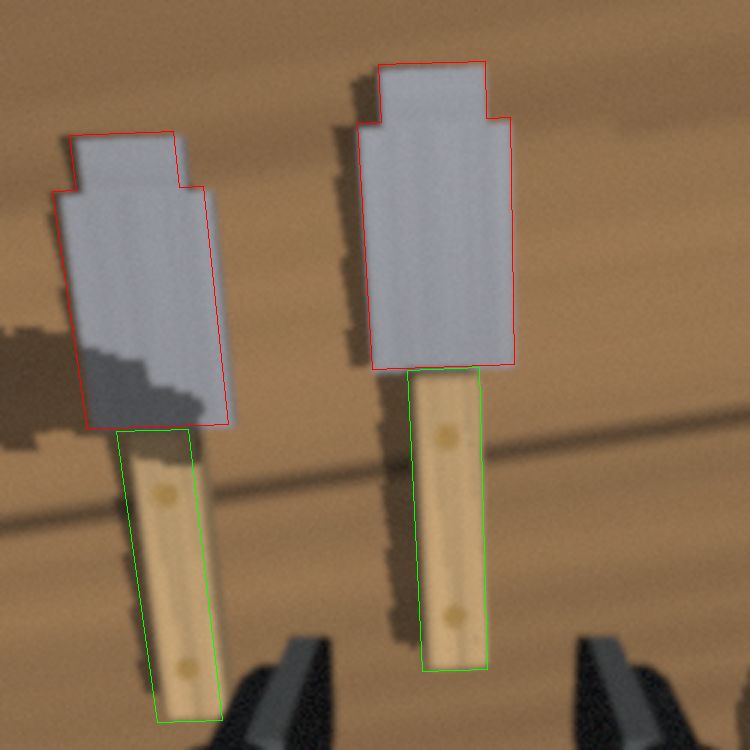

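Request:
{"api": "apply_moves", "payload": {
  "moves": [0.035, -0.001, 0, -0.02, 0.01, -0.003, 0.07, -0.002, 0, -0.041, 0.014, -0.006, 0.105, -0.003, 0, -0.041, 0.014, -0.006, 0.125, -0.004, 0, -0.041, 0.014, -0.006, 0.137, -0.004, 0, -0.041, 0.014, -0.006]
}}

```text
clock: 15.0
tool_pos: [630.5, -14.2, 19.2]
tcp_rot: [0.528, -0.469, 0.529, 0.47]
wrist_force: [0.7, -0.2, 0.6]
gripper_width: 0.5
```

```bash
python3 -c "
from ins import *
st();plan([631,-14,20.5],tool(173.3,0))"
```

```text
t 15.0 p [630.5 -14.2  19.2] x [-0.002  0.    -1.   ] y [-0.993  0.118  0.002] F [ 0.7 -0.2  0.6] w 0.5 q [ 0.27  0.76 -0.5   1.73  0.49  0.79  0.98]
shift [-0.0013 -0.0005  0.0002] turn [-0.0011  0.0001 -0.0022] rows 0.0
```

Close, then lift.

Request:
{"api": "apply_moves", "payload": {
  "moves": [-0.001, 0, 0, 0, 0, -0.002, -0.001, 0, 0, 0, 0, -0.002, -0.001, 0, 0, 0, 0, -0.002, -0.001, 0, 0, 0, 0, -0.002, -0.001, 0, 0, 0, 0, -0.002],
  "grip": 1
}}

```text
clock: 15.5
tool_pos: [630.9, -14.3, 20.9]
tcp_rot: [0.529, -0.47, 0.528, 0.469]
wrist_force: [0.2, 0.2, -1.4]
gripper_width: 0.236
```

```bash
cat >> ins.py <<'E'
def targetF(k,tip,zx=11.8,gy=5,dz=0,dy=0):
    """flipped grasp: tool y along slot X; gy = scraper x of TCP"""
    o,X,Y,Z=slots(*SP);T=tool(SP[2],-25)
    m=T.as_matrix();O=o+Y*((-99,-33,33,99)[k]+dy)+X*(tip-135)+Z*dz
    return O-m[:,0]*zx+m[:,1]*gy,T
E
python3 -c "
from ins import *
st();plan([620,80,230],tool(180,-10))"
```

```text
t 15.5 p [630.9 -14.3  20.9] x [ 0.001  0.    -1.   ] y [-0.993  0.118 -0.001] F [ 0.2  0.2 -1.4] w 0.236 q [ 0.27  0.76 -0.5   1.73  0.49  0.78  0.98]
shift [-0.2091  0.0217  0.0924] turn [-0.1183 -0.0102 -0.1734] rows 4.6
```

Request:
{"api": "apply_moves", "payload": {
  "moves": [-0.045, 0, 0, 0, 0, 0, -0.09, 0, 0, 0, 0, 0, -0.135, 0, 0, 0, 0, 0, -0.18, 0, 0.02, 0, 0, 0, -0.2, 0, 0.04, 0, 0, 0]
}}

```text
clock: 16.0
tool_pos: [637.0, 25.9, 226.2]
tcp_rot: [0.531, -0.471, 0.527, 0.467]
wrist_force: [0.7, 0.4, -2.3]
gripper_width: 0.236
```

```bash
python3 -c "
from ins import *
st();P,T=targetF(2,-60);print(P);plan(P,T)"
```

```text
t 16.0 p [637.   25.9 226.2] x [ 0.007  0.001 -1.   ] y [-0.993  0.12  -0.007] F [ 0.7  0.4 -2.3] w 0.236 q [ 0.27  0.55 -0.61  1.54  0.33  1.16  1.05]
[647.93502144 299.21431104 180.99190162]
shift [0.0455 0.0223 0.2726] turn [-0.3056 -0.0674 -0.4255] rows 5.5
```

```bash
python3 -c "
from ins import *
st();P,T=targetF(2,-70,12.9,5.1,dz=80);print(P);plan(P,T)"
```

```text
t 16.0 p [637.   25.9 226.2] x [ 0.007  0.001 -1.   ] y [-0.993  0.12  -0.007] F [ 0.7  0.4 -2.3] w 0.236 q [ 0.27  0.55 -0.61  1.54  0.33  1.16  1.05]
[623.08960624 294.4298382  258.67738394]
shift [-0.0324  0.0458  0.265 ] turn [-0.3056 -0.0674 -0.4255] rows 5.4
```

Request:
{"api": "apply_moves", "payload": {
  "moves": [-0.02, 0.005, 0.045, -0.05, -0.01, -0.08, -0.03, 0.015, 0.09, -0.1, -0.02, -0.16, -0.032, 0.025, 0.135, -0.15, -0.035, -0.24, -0.032, 0.035, 0.18, -0.2, -0.045, -0.32, -0.032, 0.042, 0.225, -0.26, -0.06, -0.4]
}}

```text
clock: 16.5
tool_pos: [621.0, 256.6, 259.4]
tcp_rot: [-0.564, 0.617, -0.34, -0.431]
wrist_force: [1.6, -1.0, -1.4]
gripper_width: 0.238
```

Request:
{"api": "apply_moves", "payload": {
  "moves": [0, 0, 0.03, -0.03, 0, -0.02, 0, 0, 0.04, -0.04, 0, -0.02, 0, 0, 0.04, -0.04, 0, -0.02, 0, 0, 0.04, -0.04, 0, -0.02, 0, 0, 0.04, -0.04, 0, -0.02]
}}

```text
clock: 17.0
tool_pos: [616.2, 293.8, 259.5]
tcp_rot: [-0.556, 0.631, -0.327, -0.431]
wrist_force: [0.1, -0.8, -1.9]
gripper_width: 0.237
```

```bash
python3 -c "
from ins import *
st();P,T=targetF(2,-45,12.9,5.1);print(P);plan(P,T)"
```

```text
t 17.0 p [616.2 293.8 259.5] x [ 0.416  0.067 -0.907] y [-0.892 -0.167 -0.421] F [ 0.1 -0.8 -1.9] w 0.237 q [-0.15  0.4  -0.63  1.76  0.67  0.77  0.63]
[634.04018029 296.53858638 175.60730443]
shift [0.0837 0.0189 0.0003] turn [-0.0043 -0.0133 -0.0021] rows 1.7
```

Request:
{"api": "apply_moves", "payload": {
  "moves": [0.02, 0.005, 0, -0.002, -0.007, -0.002, 0.045, 0.01, 0, -0.004, -0.013, -0.002, 0.07, 0.015, 0, -0.004, -0.013, -0.002, 0.084, 0.019, 0, -0.004, -0.013, -0.002, 0.084, 0.019, 0, -0.004, -0.013, -0.002]
}}

```text
clock: 17.5
tool_pos: [633.9, 294.0, 172.7]
tcp_rot: [-0.557, 0.629, -0.324, -0.435]
wrist_force: [-0.7, -0.5, -1.6]
gripper_width: 0.24
```

Request:
{"api": "apply_moves", "payload": {
  "moves": [0, 0, 0, 0, 0, 0, 0, 0, 0, 0, 0, 0, 0, 0, 0, 0, 0, 0, 0, 0, 0, 0, 0, 0, 0, 0, 0, 0, 0, 0]
}}

```text
clock: 18.0
tool_pos: [634.0, 294.2, 173.4]
tcp_rot: [-0.557, 0.629, -0.324, -0.435]
wrist_force: [0.1, 0.3, -1.0]
gripper_width: 0.238
```

```bash
python3 -c "
from ins import *
d=grab('wrist');crop(d,'w8.png',0,0,512,384,1.5,lines(*SP));st();P,T=targetF(2,-15,12.9,5.1);print(P);plan(P,T)"
```

```text
t 18.05 p [634.  294.2 173.2] x [ 0.413  0.077 -0.908] y [-0.892 -0.17  -0.42 ] F [ 0.6  0.3 -0.9] w 0.238 q [-0.21  0.5  -0.54  1.83  0.81  0.62  0.5 ]
[607.34147545 291.3972262  162.92875658]
shift [-0.0019  0.0286  0.0023] turn [-0.0016 -0.0026 -0.0032] rows 0.6
```

View pics/w8.png

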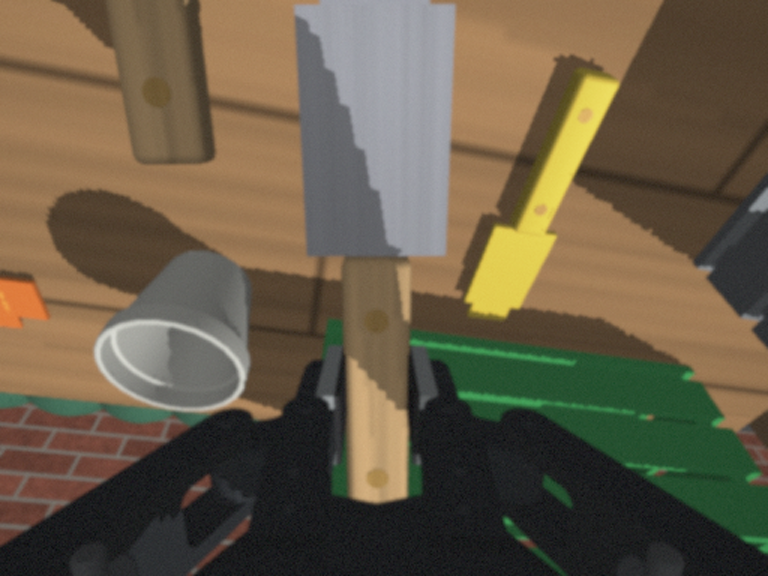

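Request:
{"api": "apply_moves", "payload": {
  "moves": [-0.002, 0.005, 0.002, -0.002, -0.003, -0.003, -0.002, 0.012, 0.002, -0.002, -0.003, -0.003, -0.002, 0.02, 0.002, -0.002, -0.003, -0.003, -0.002, 0.025, 0.002, -0.002, -0.003, -0.003, -0.002, 0.029, 0.002, -0.002, -0.003, -0.003]
}}

```text
clock: 18.55
tool_pos: [606.2, 290.9, 162.5]
tcp_rot: [-0.557, 0.63, -0.322, -0.435]
wrist_force: [-0.1, 0.7, -1.5]
gripper_width: 0.234
```

```bash
python3 -c "
from ins import *
d=grab('wrist');crop(d,'w9.png',0,0,512,384,1.5,lines(*SP));st();P,T=targetF(2,30,12.9,5.1);print(P);plan(P,T)"
```

```text
t 18.6 p [605.8 290.9 162.3] x [ 0.414  0.08  -0.907] y [-0.89  -0.173 -0.422] F [-0.7 -0.7 -2.3] w 0.235 q [-0.23  0.47 -0.52  1.91  0.85  0.57  0.43]
[567.2934182  283.68518594 143.9109348 ]
shift [0.0002 0.0432 0.0002] turn [ 0.0011  0.0003 -0.0011] rows 0.9
```

View pics/w9.png

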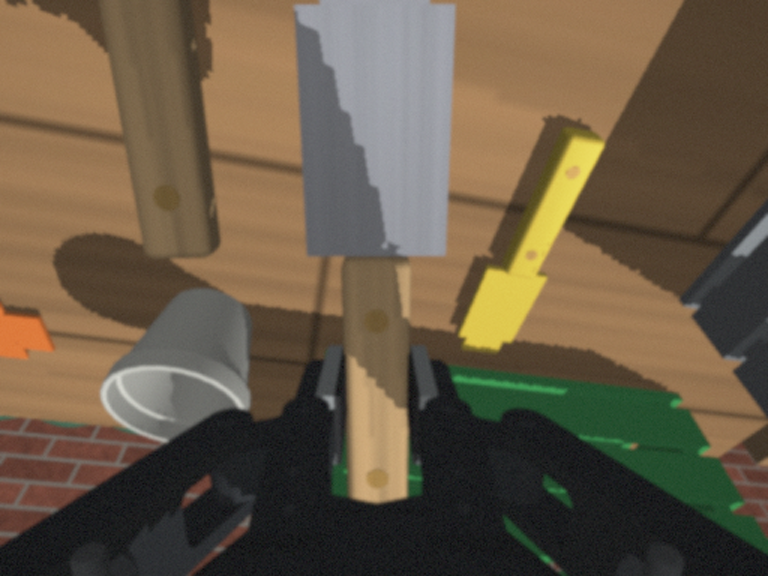

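Request:
{"api": "apply_moves", "payload": {
  "moves": [0, 0.01, 0, 0.001, 0, -0.001, 0, 0.021, 0, 0.001, 0, -0.001, 0, 0.032, 0, 0.001, 0, -0.001, 0, 0.043, 0, 0.001, 0, -0.001, 0, 0.053, 0, 0.001, 0, -0.001]
}}

```text
clock: 19.1
tool_pos: [558.2, 281.7, 139.8]
tcp_rot: [-0.558, 0.63, -0.321, -0.435]
wrist_force: [0.3, 0.7, -1.8]
gripper_width: 0.231
```

```bash
python3 -c "
from ins import *
st();P,T=targetF(2,85,12.9,5.1);print(P);plan(P,T)"
```

```text
t 19.1 p [558.2 281.7 139.8] x [ 0.415  0.08  -0.906] y [-0.89  -0.171 -0.423] F [ 0.3  0.7 -1.8] w 0.231 q [-0.3   0.44 -0.47  2.04  0.95  0.49  0.27]
[518.34579266 274.25935896 120.6669304 ]
shift [0.0002 0.0448 0.0002] turn [0.0001 0.0004 0.    ] rows 0.9
```

Request:
{"api": "apply_moves", "payload": {
  "moves": [0, 0.01, 0, 0, 0, 0, 0, 0.02, 0, 0, 0, 0, 0, 0.03, 0, 0, 0, 0, 0, 0.038, 0, 0, 0, 0, 0, 0.043, 0, 0, 0, 0]
}}

```text
clock: 19.6
tool_pos: [519.5, 274.4, 121.5]
tcp_rot: [-0.558, 0.63, -0.321, -0.435]
wrist_force: [0.9, 0.2, -1.4]
gripper_width: 0.236
```

Request:
{"api": "apply_moves", "payload": {
  "moves": [0, 0.001, 0, 0, 0, 0, 0, 0.002, 0, 0, 0, 0, 0, 0.003, 0, 0, 0, 0, 0, 0.004, 0, 0, 0, 0, 0, 0.004, 0, 0, 0, 0]
}}

```text
clock: 20.1
tool_pos: [517.8, 274.2, 121.0]
tcp_rot: [-0.559, 0.63, -0.321, -0.434]
wrist_force: [6.5, 1.2, 0.3]
gripper_width: 0.235
```

```bash
python3 -c "
from ins import *
d=grab('wrist');crop(d,'w10.png',0,0,512,384,1.5);st();P,T=targetF(2,85,12.9,5.1);print(P);plan(P,T)"
```

```text
t 20.15 p [517.8 274.2 121. ] x [ 0.417  0.081 -0.905] y [-0.889 -0.17  -0.425] F [6.1 1.2 0.4] w 0.238 q [-0.37  0.41 -0.41  2.15  1.07  0.44  0.08]
[518.34579266 274.25935896 120.6669304 ]
shift [ 0.0005 -0.0004 -0.    ] turn [-0.0007  0.001   0.0029] rows 0.0
```

View pics/w10.png

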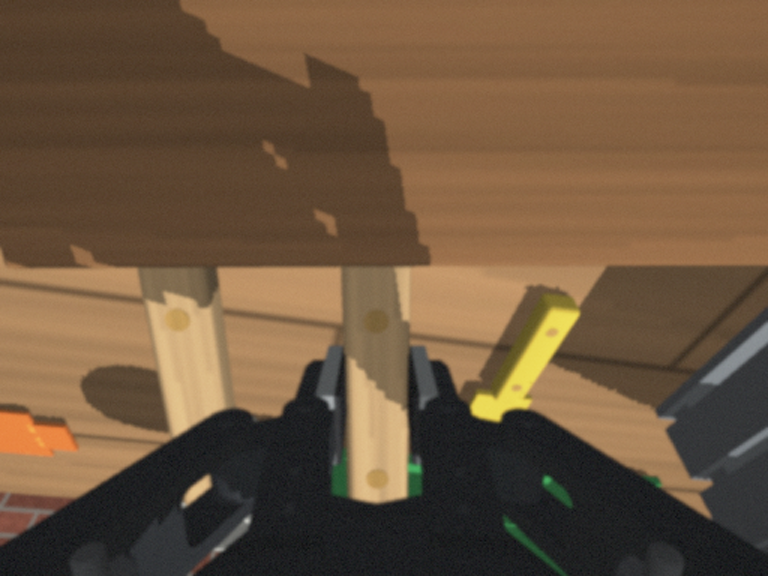

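Request:
{"api": "apply_moves", "payload": {
  "moves": [0, -0.001, 0, 0, 0, 0, 0, -0.001, 0, 0, 0, 0, 0, -0.001, 0, 0, 0, 0, 0, -0.001, 0, 0, 0, 0, 0, -0.001, 0, 0, 0, 0],
  "grip": 0
}}

```text
clock: 20.65
tool_pos: [518.5, 274.3, 121.3]
tcp_rot: [-0.558, 0.63, -0.321, -0.434]
wrist_force: [-0.3, 0.0, -0.1]
gripper_width: 0.5
```

Request:
{"api": "apply_moves", "payload": {
  "moves": [-0.02, 0, 0, 0, 0, 0, -0.05, 0, 0, 0, 0, 0, -0.09, -0.01, 0, 0, 0, 0, -0.13, -0.02, -0.01, 0, 0, 0.05, -0.15, -0.05, -0.04, 0.03, 0, 0.1]
}}

```text
clock: 21.15
tool_pos: [503.8, 235.3, 280.5]
tcp_rot: [-0.543, 0.605, -0.355, -0.461]
wrist_force: [1.4, 0.5, -0.5]
gripper_width: 0.497
```

```bash
python3 -c "
from ins import *
st();plan([638,-105,170],tool(173.2,0))"
```

```text
t 21.15 p [503.8 235.3 280.5] x [ 0.323  0.07  -0.944] y [-0.931 -0.157 -0.331] F [ 1.4  0.5 -0.5] w 0.497 q [-0.03  0.19 -0.67  1.93  0.38  0.79  0.84]
shift [ 0.1237 -0.0348 -0.3599] turn [0.286  0.0635 0.3325] rows 7.6
```

Request:
{"api": "apply_moves", "payload": {
  "moves": [0, -0.005, -0.045, 0.04, 0.01, 0.05, 0.01, -0.01, -0.09, 0.08, 0.02, 0.1, 0.02, -0.015, -0.135, 0.12, 0.025, 0.15, 0.04, -0.02, -0.18, 0.16, 0.035, 0.2, 0.06, -0.025, -0.22, 0.2, 0.045, 0.25]
}}

```text
clock: 21.65
tool_pos: [584.9, 24.1, 228.7]
tcp_rot: [0.532, -0.509, 0.485, 0.473]
wrist_force: [0.5, -0.0, 1.0]
gripper_width: 0.499
```

```bash
python3 -c "
from ins import *
st();plan([638,-105,160],tool(173.2,0))"
```

```text
t 21.65 p [584.9  24.1 228.7] x [ 0.083  0.009 -0.997] y [-0.996  0.036 -0.082] F [ 0.5 -0.   1. ] w 0.499 q [ 0.26  0.4  -0.53  1.74  0.25  0.99  1.17]
shift [ 0.0717 -0.0518 -0.128 ] turn [0.0833 0.0151 0.082 ] rows 3.1
```

Request:
{"api": "apply_moves", "payload": {
  "moves": [0.02, -0.015, -0.04, 0.03, 0.005, 0.03, 0.04, -0.03, -0.08, 0.06, 0.01, 0.06, 0.06, -0.045, -0.11, 0.083, 0.015, 0.082, 0.072, -0.052, -0.125, 0.083, 0.015, 0.082, 0.072, -0.052, -0.125, 0.083, 0.015, 0.082]
}}

```text
clock: 22.15
tool_pos: [637.7, -105.0, 157.1]
tcp_rot: [0.528, -0.468, 0.53, 0.469]
wrist_force: [-0.4, -0.6, 0.2]
gripper_width: 0.505
```

```bash
python3 -c "
from ins import *
d=grab('wrist')
crop(d,'w11.png',60,0,300,250,2.6,scr(641,-106,173.2)+scr(626.9,-206.2,-176.1))
st();plan([636,-105.4,20.5],tool(173.2,0))"
```

```text
t 22.2 p [ 637.7 -102.3  158.6] x [-0.002  0.001 -1.   ] y [-0.993  0.119  0.002] F [-1.1  0.5  0.6] w 0.499 q [ 0.37  0.59 -0.45  1.59  0.28  1.02  1.29]
shift [ 0.1381  0.0011 -0.0033] turn [-0.0004  0.0006 -0.002 ] rows 2.8
```

View pics/w11.png

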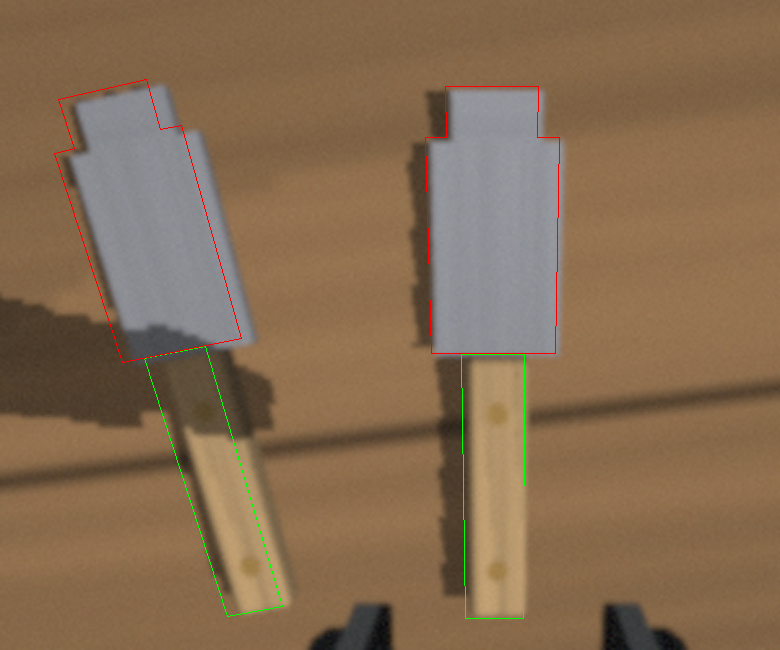

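Request:
{"api": "apply_moves", "payload": {
  "moves": [0.035, 0.001, -0.002, 0, 0, -0.002, 0.07, 0.001, -0.002, 0, 0, -0.002, 0.105, 0.001, -0.002, 0, 0, -0.002, 0.125, 0.001, -0.002, 0, 0, -0.002, 0.138, 0.001, -0.002, 0, 0, -0.002]
}}

```text
clock: 22.7
tool_pos: [635.6, -101.5, 20.2]
tcp_rot: [0.529, -0.469, 0.528, 0.471]
wrist_force: [0.7, 0.2, 0.4]
gripper_width: 0.498
```

Request:
{"api": "apply_moves", "payload": {
  "moves": [0, 0, 0, 0, 0, 0, 0, 0, 0, 0, 0, 0, 0, 0, 0, 0, 0, 0, 0, 0, 0, 0, 0, 0, 0, 0, 0, 0, 0, 0],
  "grip": 1
}}

```text
clock: 23.2
tool_pos: [636.0, -101.7, 21.0]
tcp_rot: [0.529, -0.47, 0.528, 0.47]
wrist_force: [1.1, 0.3, 1.1]
gripper_width: 0.235
```

```bash
python3 -c "
from ins import *
st()"
```

```text
t 23.2 p [ 636.  -101.7   21. ] x [ 0.001  0.002 -1.   ] y [-0.993  0.116 -0.001] F [1.1 0.3 1.1] w 0.235 q [ 0.33  0.75 -0.39  1.7   0.37  0.77  1.22]
```

Request:
{"api": "apply_moves", "payload": {
  "moves": [-0.045, 0, 0, 0, 0, 0, -0.09, 0, 0, 0, 0, 0, -0.135, 0, 0.01, 0, 0, 0, -0.18, 0, 0.03, 0, 0, 0, -0.21, 0, 0.06, 0, 0, 0]
}}

```text
clock: 23.7
tool_pos: [643.6, -44.0, 235.1]
tcp_rot: [0.53, -0.47, 0.528, 0.468]
wrist_force: [0.5, -0.3, -2.0]
gripper_width: 0.24
```

```bash
python3 -c "
from ins import *
st();P,T=targetF(1,-70,13,5,dz=80);print(P);plan(P,T)"
```

```text
t 23.7 p [643.6 -44.  235.1] x [ 0.005  0.001 -1.   ] y [-0.993  0.12  -0.005] F [ 0.5 -0.3 -2. ] w 0.24 q [ 0.29  0.52 -0.47  1.51  0.25  1.16  1.23]
[610.65680332 359.24825958 258.81027654]
shift [-0.0237  0.081   0.3964] turn [-0.3054 -0.0673 -0.4281] rows 8.1
```

Request:
{"api": "apply_moves", "payload": {
  "moves": [-0.01, 0.005, 0.04, -0.03, -0.01, -0.05, -0.02, 0.01, 0.085, -0.07, -0.015, -0.1, -0.025, 0.02, 0.13, -0.1, -0.02, -0.15, -0.025, 0.03, 0.175, -0.13, -0.03, -0.2, -0.025, 0.04, 0.22, -0.16, -0.035, -0.25]
}}

```text
clock: 24.2
tool_pos: [629.8, 180.8, 261.0]
tcp_rot: [-0.555, 0.565, -0.416, -0.447]
wrist_force: [0.9, -0.0, -2.5]
gripper_width: 0.241
```

```bash
python3 -c "
from ins import *
st();P,T=targetF(1,-70,13,5,dz=80);print(P);plan(P,T)"
```

```text
t 24.2 p [629.8 180.8 261. ] x [ 0.256  0.026 -0.966] y [-0.966 -0.038 -0.257] F [ 0.9 -0.  -2.5] w 0.241 q [-0.01  0.4  -0.53  1.68  0.38  0.9   0.92]
[610.65680332 359.24825958 258.81027654]
shift [0.0019 0.0122 0.1791] turn [-0.1433 -0.0354 -0.1753] rows 3.6
```

Request:
{"api": "apply_moves", "payload": {
  "moves": [0, 0.003, 0.045, -0.035, -0.01, -0.045, 0, 0.006, 0.09, -0.07, -0.02, -0.09, 0, 0.01, 0.135, -0.11, -0.03, -0.135, 0.002, 0.012, 0.175, -0.143, -0.035, -0.175, 0.002, 0.012, 0.175, -0.143, -0.035, -0.175]
}}

```text
clock: 24.7
tool_pos: [606.7, 363.4, 258.9]
tcp_rot: [-0.556, 0.63, -0.317, -0.439]
wrist_force: [-0.2, -0.4, -1.2]
gripper_width: 0.238
```

Request:
{"api": "apply_moves", "payload": {
  "moves": [0, 0, 0, 0, 0, 0, 0, 0, 0, 0, 0, 0, 0, 0, 0, 0, 0, 0, 0, 0, 0, 0, 0, 0, 0, 0, 0, 0, 0, 0]
}}

```text
clock: 25.2
tool_pos: [607.3, 362.3, 259.0]
tcp_rot: [-0.557, 0.63, -0.318, -0.438]
wrist_force: [-0.1, 0.1, -1.5]
gripper_width: 0.239
```

```bash
python3 -c "
from ins import *
st();P,T=targetF(1,-40,13,5);print(P);plan(P,T)"
```

```text
t 25.2 p [607.3 362.3 259. ] x [ 0.414  0.087 -0.906] y [-0.888 -0.178 -0.423] F [-0.1  0.1 -1.5] w 0.239 q [-0.35  0.42 -0.5   1.71  0.63  0.78  0.6 ]
[617.15759322 360.5001144  173.62710573]
shift [ 0.0812  0.0276 -0.004 ] turn [0.0073 0.007  0.0004] rows 1.7
```

Request:
{"api": "apply_moves", "payload": {
  "moves": [0.02, 0.006, -0.001, 0.003, 0.003, 0, 0.04, 0.013, -0.002, 0.007, 0.007, 0, 0.06, 0.02, -0.003, 0.007, 0.007, 0, 0.081, 0.028, -0.004, 0.007, 0.007, 0, 0.081, 0.028, -0.004, 0.007, 0.007, 0]
}}

```text
clock: 25.7
tool_pos: [615.9, 358.3, 170.2]
tcp_rot: [-0.556, 0.63, -0.324, -0.435]
wrist_force: [-0.4, -1.0, -1.7]
gripper_width: 0.235
```

Request:
{"api": "apply_moves", "payload": {
  "moves": [0, 0, 0, 0, 0, 0, 0, 0, 0, 0, 0, 0, 0, 0, 0, 0, 0, 0, 0, 0, 0, 0, 0, 0, 0, 0, 0, 0, 0, 0]
}}

```text
clock: 26.2
tool_pos: [616.1, 358.4, 170.9]
tcp_rot: [-0.556, 0.63, -0.323, -0.435]
wrist_force: [-1.3, -0.4, -2.2]
gripper_width: 0.236
```

```bash
python3 -c "
from ins import *
st();P,T=targetF(1,-10,13,5);print(P);plan(P,T)"
```

```text
t 26.2 p [616.1 358.4 170.9] x [ 0.412  0.077 -0.908] y [-0.891 -0.172 -0.419] F [-1.3 -0.4 -2.2] w 0.236 q [-0.41  0.51 -0.42  1.79  0.77  0.63  0.45]
[590.45888839 355.35875423 160.94855788]
shift [-0.0018  0.0276  0.0018] turn [ 0.     -0.0028 -0.0035] rows 0.6
```

Request:
{"api": "apply_moves", "payload": {
  "moves": [-0.002, 0.003, 0.002, 0, -0.003, -0.003, -0.002, 0.01, 0.002, 0, -0.003, -0.003, -0.002, 0.017, 0.002, 0, -0.003, -0.003, -0.002, 0.023, 0.002, 0, -0.003, -0.003, -0.002, 0.028, 0.002, 0, -0.003, -0.003]
}}

```text
clock: 26.7
tool_pos: [589.1, 355.3, 160.6]
tcp_rot: [-0.557, 0.63, -0.322, -0.435]
wrist_force: [0.0, -1.3, -1.6]
gripper_width: 0.236
```

```bash
python3 -c "
from ins import *
st();P,T=targetF(1,45,13,5);print(P);plan(P,T)"
```

```text
t 26.7 p [589.1 355.3 160.6] x [ 0.414  0.08  -0.907] y [-0.89  -0.172 -0.422] F [ 0.  -1.3 -1.6] w 0.236 q [-0.44  0.49 -0.4   1.87  0.8   0.59  0.37]
[541.51126285 345.93292724 137.70455348]
shift [ 0.0003  0.0536 -0.0002] turn [ 0.0006  0.0001 -0.001 ] rows 1.1
```

Request:
{"api": "apply_moves", "payload": {
  "moves": [0, 0.01, 0, 0, 0, -0.001, 0, 0.021, 0, 0, 0, -0.001, 0, 0.032, 0, 0, 0, -0.001, 0, 0.043, 0, 0, 0, -0.001, 0, 0.053, 0, 0, 0, -0.001]
}}

```text
clock: 27.2
tool_pos: [541.1, 346.1, 137.9]
tcp_rot: [-0.557, 0.63, -0.321, -0.435]
wrist_force: [-0.9, 0.3, -1.6]
gripper_width: 0.237
```

Request:
{"api": "apply_moves", "payload": {
  "moves": [0, 0.01, 0, 0, 0, 0, 0, 0.02, 0, 0, 0, 0, 0, 0.028, 0, 0, 0, 0, 0, 0.034, 0, 0, 0, 0, 0, 0.038, 0, 0, 0, 0]
}}

```text
clock: 27.7
tool_pos: [506.9, 339.6, 121.7]
tcp_rot: [-0.557, 0.63, -0.321, -0.435]
wrist_force: [0.9, -0.6, -2.1]
gripper_width: 0.24
```

```bash
python3 -c "
from ins import *
st();P,T=targetF(1,85,13,5);print(P);plan(P,T)"
```

```text
t 27.7 p [506.9 339.6 121.7] x [ 0.415  0.08  -0.906] y [-0.89  -0.172 -0.422] F [ 0.9 -0.6 -2.1] w 0.24 q [-0.58  0.43 -0.31  2.08  0.97  0.48  0.08]
[505.91298974 339.07778034 120.79982301]
shift [ 0.0004  0.0013 -0.0003] turn [ 0.0011  0.0004 -0.0002] rows 0.0
```

Request:
{"api": "apply_moves", "payload": {
  "moves": [0, 0.001, 0, 0, 0, 0, 0, 0.002, 0, 0, 0, 0, 0, 0.003, 0, 0, 0, 0, 0, 0.004, 0, 0, 0, 0, 0, 0.005, 0, 0, 0, 0]
}}

```text
clock: 28.2
tool_pos: [504.4, 339.1, 120.8]
tcp_rot: [-0.558, 0.63, -0.321, -0.434]
wrist_force: [8.4, 0.8, 0.8]
gripper_width: 0.233
```

```bash
python3 -c "
from ins import *
d=grab('wrist');crop(d,'w12.png',0,0,512,384,1.5);st()"
```

```text
t 28.25 p [504.4 339.1 120.9] x [ 0.418  0.081 -0.905] y [-0.889 -0.171 -0.425] F [ 7.2  1.4 -0. ] w 0.244 q [-0.59  0.43 -0.31  2.09  0.99  0.47  0.06]
```

View pics/w12.png

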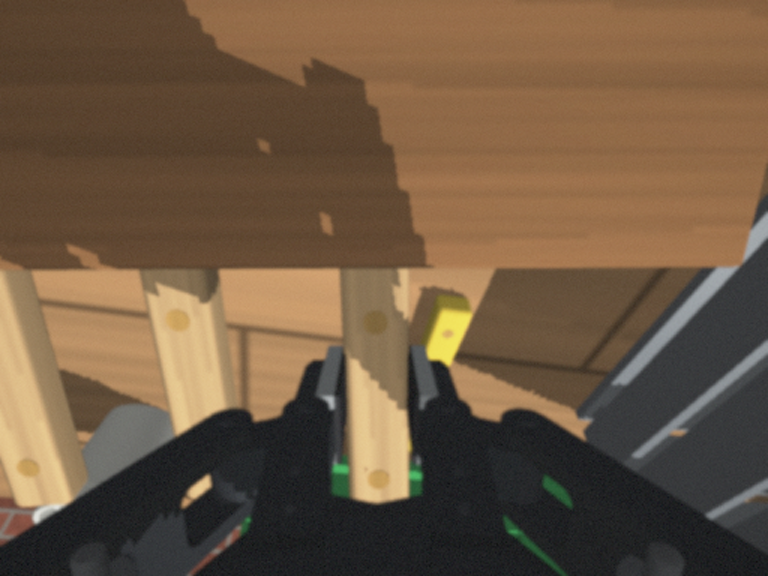

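Request:
{"api": "apply_moves", "payload": {
  "moves": [0, -0.001, 0, 0, 0, 0, 0, -0.001, 0, 0, 0, 0, 0, -0.001, 0, 0, 0, 0, 0, -0.001, 0, 0, 0, 0, 0, -0.001, 0, 0, 0, 0],
  "grip": 0
}}

```text
clock: 28.75
tool_pos: [505.1, 339.2, 121.2]
tcp_rot: [-0.558, 0.63, -0.321, -0.434]
wrist_force: [1.0, 0.4, -0.1]
gripper_width: 0.497
```

Request:
{"api": "apply_moves", "payload": {
  "moves": [-0.02, 0, 0, 0, 0, 0, -0.05, 0, 0, 0, 0, 0, -0.09, -0.01, 0, 0, 0, 0, -0.13, -0.02, -0.01, 0, 0, 0.05, -0.16, -0.05, -0.04, 0.03, 0, 0.1]
}}

```text
clock: 29.25
tool_pos: [485.5, 300.1, 287.7]
tcp_rot: [-0.543, 0.605, -0.355, -0.461]
wrist_force: [2.3, 0.1, -0.5]
gripper_width: 0.498
```

```bash
python3 -c "
from ins import *
d=grab('scene');crop(d,'s11.png',352,204,160,180,3.3);d=grab('top');crop(d,'t8.png',0,110,180,150,4.2);st();plan([634,-201,160],tool(-176.1,0))"
```

```text
t 29.35 p [494.9 294.1 291.9] x [ 0.333  0.067 -0.941] y [-0.93  -0.141 -0.339] F [ 1.  -0.3 -0.6] w 0.502 q [-0.29  0.2  -0.51  1.88  0.39  0.83  0.71]
shift [ 0.1372 -0.0148 -0.5126] turn [0.0843 0.0304 0.3453] rows 10.6
```

View pics/s11.png

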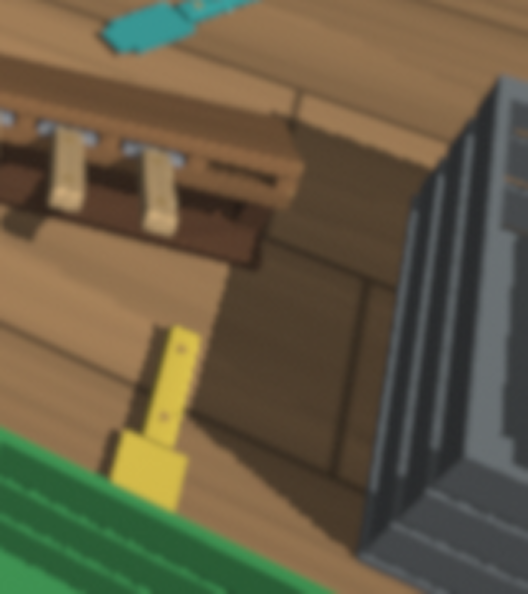

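View pics/t8.png

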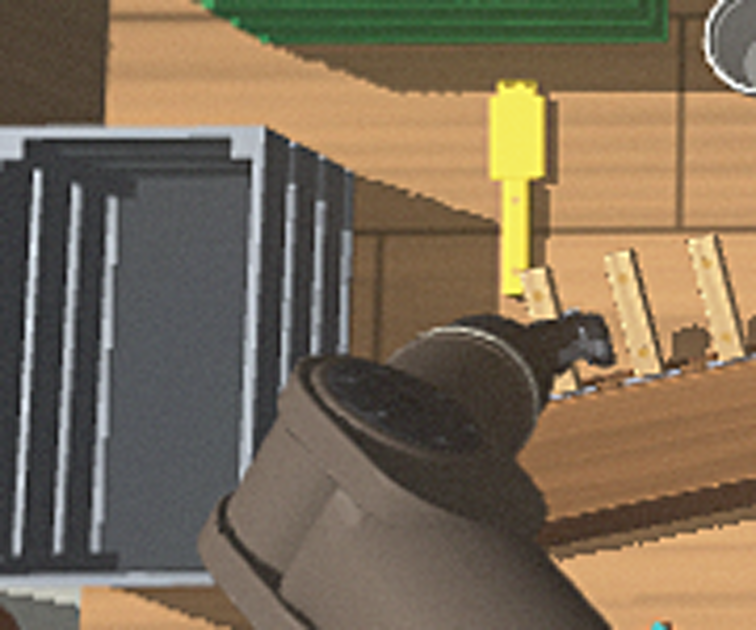

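```bash
python3 -c "
from ins import *
t=grab('top');s=grab('scene')
print(tri([(t,(63,140.4)),(s,(492.9,342.8))]),at_z(t,(83.7,151.6),0),at_z(s,(461.6,372),0))
P,T=targetF(0,-60,13,5);print(P,targetF(0,85)[0]);st();plan([634,-201,160],tool(-176.1,0))"
```

```text
[667.91483742 540.16723859 156.77924237] [665.4773537  540.32036272   0.        ] [662.25717827 543.16357369   0.        ]
[622.47643054 428.73696289 182.07947096] [493.93068292 403.98295361 119.71225367]
t 29.45 p [490.8 295.5 286.5] x [ 0.328  0.065 -0.942] y [-0.931 -0.145 -0.334] F [-1.3 -0.1 -0.5] w 0.498 q [-0.3   0.2  -0.52  1.89  0.4   0.83  0.7 ]
shift [ 0.1341 -0.019  -0.5144] turn [0.088  0.0281 0.3402] rows 10.6
```

Request:
{"api": "apply_moves", "payload": {
  "moves": [0, 0, -0.045, 0.01, 0, 0.03, 0.005, 0, -0.09, 0.02, 0, 0.06, 0.01, 0, -0.14, 0.03, 0.01, 0.1, 0.02, -0.005, -0.19, 0.03, 0.01, 0.14, 0.03, -0.01, -0.24, 0.04, 0.01, 0.18]
}}

```text
clock: 29.95
tool_pos: [546.1, 63.8, 257.4]
tcp_rot: [-0.512, 0.561, -0.423, -0.494]
wrist_force: [0.6, 1.3, -0.1]
gripper_width: 0.499
```

```bash
python3 -c "
from ins import *
st();plan([632,-201,165],tool(-176.1,0))"
```

```text
t 29.95 p [546.1  63.8 257.4] x [ 0.154  0.031 -0.988] y [-0.981 -0.116 -0.156] F [ 0.6  1.3 -0.1] w 0.499 q [ 0.12  0.25 -0.41  1.85  0.14  0.91  1.34]
shift [ 0.0962 -0.0389 -0.2743] turn [0.0511 0.0166 0.1568] rows 5.9
```

Request:
{"api": "apply_moves", "payload": {
  "moves": [0.01, -0.005, -0.045, 0.01, 0, 0.03, 0.025, -0.01, -0.09, 0.02, 0.005, 0.06, 0.045, -0.02, -0.14, 0.03, 0.01, 0.1, 0.065, -0.03, -0.185, 0.04, 0.013, 0.13, 0.08, -0.035, -0.23, 0.05, 0.016, 0.157]
}}

```text
clock: 30.45
tool_pos: [619.5, -155.1, 178.8]
tcp_rot: [0.481, -0.516, 0.483, 0.519]
wrist_force: [1.0, 0.3, 0.4]
gripper_width: 0.501
```

```bash
python3 -c "
from ins import *
st();plan([632,-201,160],tool(-176.1,0))"
```

```text
t 30.45 p [ 619.5 -155.1  178.8] x [-0.004  0.001 -1.   ] y [-0.997 -0.071  0.004] F [1.  0.3 0.4] w 0.501 q [ 0.35  0.54 -0.29  1.6   0.17  1.03  1.66]
shift [ 0.0188 -0.0093 -0.0467] turn [ 0.0035  0.0009 -0.0044] rows 1.0
```

Request:
{"api": "apply_moves", "payload": {
  "moves": [0.01, -0.004, -0.02, 0.003, 0, -0.004, 0.019, -0.009, -0.04, 0.003, 0, -0.004, 0.019, -0.009, -0.042, 0.003, 0, -0.004, 0.019, -0.009, -0.042, 0.003, 0, -0.004, 0.019, -0.009, -0.042, 0.003, 0, -0.004]
}}

```text
clock: 30.95
tool_pos: [631.7, -193.9, 160.6]
tcp_rot: [0.483, -0.517, 0.481, 0.518]
wrist_force: [0.6, 0.4, -0.5]
gripper_width: 0.502
```

```bash
python3 -c "
from ins import *
d=grab('wrist')
crop(d,'w13.png',60,0,300,250,2.6,scr(628,-203.5,-177))
st();plan([623,-203,20.5],tool(-177,0))"
```

```text
t 31.0 p [ 631.7 -194.1  160.8] x [ 0.001  0.002 -1.   ] y [-0.997 -0.071 -0.001] F [-0.6  0.4 -0.1] w 0.5 q [ 0.4   0.59 -0.28  1.56  0.18  1.02  1.71]
shift [ 0.1403  0.0095 -0.0085] turn [0.0188 0.0015 0.001 ] rows 2.8
```

View pics/w13.png

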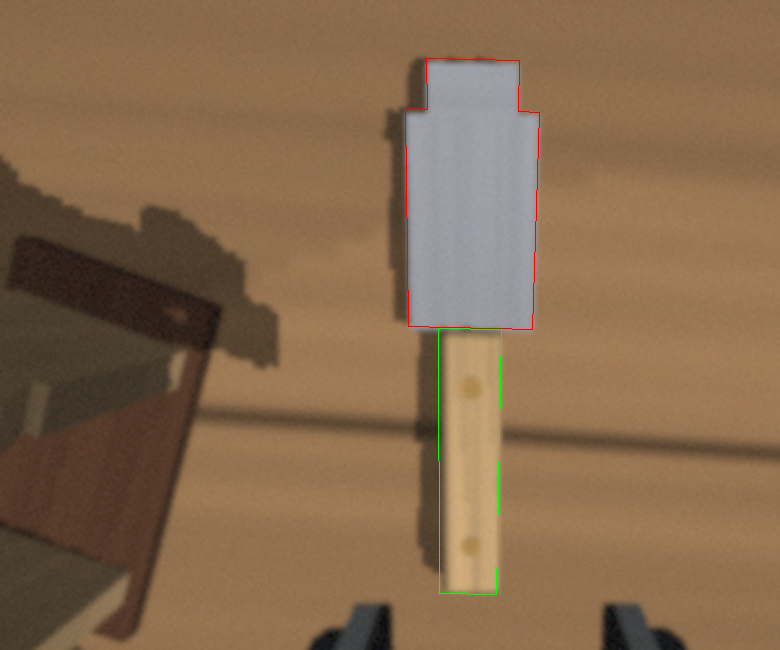

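Request:
{"api": "apply_moves", "payload": {
  "moves": [0.035, 0.005, -0.004, 0.003, 0, 0, 0.07, 0.0095, -0.008, 0.006, 0, 0, 0.105, 0.0095, -0.008, 0.006, 0.001, 0.001, 0.127, 0.0095, -0.008, 0.006, 0.001, 0.001, 0.14, 0.0095, -0.008, 0.006, 0.001, 0.001]
}}

```text
clock: 31.5
tool_pos: [622.4, -200.9, 19.7]
tcp_rot: [0.483, -0.516, 0.483, 0.517]
wrist_force: [0.1, 1.4, -0.0]
gripper_width: 0.498
```

Request:
{"api": "apply_moves", "payload": {
  "moves": [0, 0, 0, 0, 0, 0, 0, 0, 0, 0, 0, 0, 0, 0, 0, 0, 0, 0, 0, 0, 0, 0, 0, 0, 0, 0, 0, 0, 0, 0],
  "grip": 1
}}

```text
clock: 32.0
tool_pos: [622.8, -201.1, 20.6]
tcp_rot: [0.483, -0.516, 0.483, 0.517]
wrist_force: [-0.3, 0.0, -1.1]
gripper_width: 0.237
```

```bash
python3 -c "
from ins import *
st()"
```

```text
t 32.0 p [ 622.8 -201.1   20.6] x [-0.     0.001 -1.   ] y [-0.998 -0.067 -0.   ] F [-0.3  0.  -1.1] w 0.237 q [ 0.39  0.74 -0.24  1.68  0.23  0.75  1.67]
```

Request:
{"api": "apply_moves", "payload": {
  "moves": [-0.045, 0, 0, 0, 0, 0, -0.09, 0, 0, 0, 0, 0, -0.135, 0, 0.01, 0, 0, 0, -0.18, 0, 0.04, 0, 0, 0, -0.21, 0, 0.08, 0, 0, 0]
}}

```text
clock: 32.5
tool_pos: [618.2, -126.5, 231.6]
tcp_rot: [-0.485, 0.516, -0.484, -0.514]
wrist_force: [1.6, 0.4, -1.3]
gripper_width: 0.238
```

```bash
python3 -c "
from ins import *
st();P,T=targetF(0,-70,12.5,5,dz=80);print(P);plan(P,T)"
```

```text
t 32.5 p [ 618.2 -126.5  231.6] x [ 0.003 -0.001 -1.   ] y [-0.998 -0.062 -0.003] F [ 1.6  0.4 -1.3] w 0.238 q [ 0.32  0.48 -0.3   1.56  0.15  1.12  1.62]
[598.38400092 424.09749222 258.35712265]
shift [-0.0273 -0.0146  0.5507] turn [-0.1257 -0.0293 -0.4325] rows 11.0
```

Request:
{"api": "apply_moves", "payload": {
  "moves": [-0.01, 0, 0.045, -0.01, 0, -0.04, -0.015, 0, 0.09, -0.02, 0, -0.08, -0.02, 0, 0.14, -0.03, 0, -0.12, -0.025, 0, 0.19, -0.04, 0, -0.16, -0.028, 0, 0.24, -0.05, -0.01, -0.2]
}}

```text
clock: 33.0
tool_pos: [602.7, 114.7, 260.5]
tcp_rot: [-0.524, 0.572, -0.413, -0.477]
wrist_force: [0.4, -0.2, -1.3]
gripper_width: 0.24
```

```bash
python3 -c "
from ins import *
st();P,T=targetF(0,-70,12.6,5.2,dz=80);print(P);plan(P,T)"
```

```text
t 33.0 p [602.7 114.7 260.5] x [ 0.203  0.027 -0.979] y [-0.973 -0.11  -0.205] F [ 0.4 -0.2 -1.3] w 0.24 q [-0.    0.33 -0.38  1.74  0.21  0.9   1.22]
[598.16451019 424.05522496 258.36322978]
shift [ 0.0096 -0.0292  0.3078] turn [-0.0743 -0.0204 -0.2296] rows 6.2
```

Request:
{"api": "apply_moves", "payload": {
  "moves": [0, -0.004, 0.045, -0.01, 0, -0.04, 0, -0.008, 0.09, -0.02, 0, -0.08, 0, -0.014, 0.14, -0.035, -0.01, -0.12, 0.005, -0.02, 0.19, -0.05, -0.015, -0.16, 0.008, -0.024, 0.24, -0.06, -0.02, -0.2]
}}

```text
clock: 33.5
tool_pos: [600.4, 356.5, 259.2]
tcp_rot: [-0.556, 0.621, -0.333, -0.44]
wrist_force: [0.7, -0.3, -1.4]
gripper_width: 0.242
```

```bash
python3 -c "
from ins import *
st();P,T=targetF(0,-70,12.6,5.2,dz=80);print(P);plan(P,T)"
```

```text
t 33.5 p [600.4 356.5 259.2] x [ 0.391  0.075 -0.917] y [-0.904 -0.159 -0.398] F [ 0.7 -0.3 -1.4] w 0.242 q [-0.46  0.39 -0.35  1.71  0.51  0.77  0.67]
[598.16451019 424.05522496 258.36322978]
shift [ 0.0049 -0.0084  0.0669] turn [-0.0147 -0.0006 -0.027 ] rows 1.4
```

Request:
{"api": "apply_moves", "payload": {
  "moves": [0.002, -0.003, 0.025, -0.005, 0, -0.01, 0.004, -0.006, 0.05, -0.01, 0, -0.02, 0.005, -0.008, 0.06, -0.015, 0, -0.027, 0.005, -0.008, 0.06, -0.015, 0, -0.027, 0.005, -0.008, 0.06, -0.015, 0, -0.027]
}}

```text
clock: 34.0
tool_pos: [599.6, 415.4, 258.0]
tcp_rot: [-0.557, 0.63, -0.323, -0.434]
wrist_force: [0.4, -0.9, -1.6]
gripper_width: 0.242
```

```bash
python3 -c "
from ins import *
st();P,T=targetF(0,-35,12.6,5.2);print(P);plan(P,T)"
```

```text
t 34.0 p [599.6 415.4 258. ] x [ 0.415  0.078 -0.906] y [-0.89  -0.171 -0.422] F [ 0.4 -0.9 -1.6] w 0.242 q [-0.57  0.44 -0.33  1.65  0.57  0.8   0.57]
[600.21551595 424.45018642 171.06696765]
shift [0.0797 0.0346 0.009 ] turn [-0.0008 -0.0024 -0.0004] rows 1.7
```

Request:
{"api": "apply_moves", "payload": {
  "moves": [0.02, 0.005, 0.005, 0, 0, 0, 0.04, 0.015, 0.009, 0, -0.002, 0, 0.06, 0.025, 0.009, 0, -0.002, 0, 0.08, 0.035, 0.009, 0, -0.002, 0, 0.08, 0.035, 0.009, 0, -0.002, 0]
}}

```text
clock: 34.5
tool_pos: [599.6, 420.5, 167.3]
tcp_rot: [-0.556, 0.63, -0.325, -0.434]
wrist_force: [-0.3, -1.3, -1.8]
gripper_width: 0.235
```

Request:
{"api": "apply_moves", "payload": {
  "moves": [0, 0, 0, 0, 0, 0, 0, 0, 0, 0, 0, 0, 0, 0, 0, 0, 0, 0, 0, 0, 0, 0, 0, 0, 0, 0, 0, 0, 0, 0]
}}

```text
clock: 35.0
tool_pos: [599.9, 420.7, 168.1]
tcp_rot: [-0.557, 0.63, -0.325, -0.434]
wrist_force: [0.0, -0.3, -1.7]
gripper_width: 0.238
```

```bash
python3 -c "
from ins import *
st();P,T=targetF(0,-10,12.6,5.2);print(P);plan(P,T)"
```

```text
t 35.0 p [599.9 420.7 168.1] x [ 0.412  0.074 -0.908] y [-0.892 -0.17  -0.419] F [ 0.  -0.3 -1.7] w 0.238 q [-0.62  0.53 -0.26  1.74  0.68  0.64  0.43]
[577.96659526 420.16571961 160.50151111]
shift [-0.0022  0.0228  0.0035] turn [-0.0019 -0.0049 -0.0042] rows 0.5
```

Request:
{"api": "apply_moves", "payload": {
  "moves": [-0.002, 0.002, 0.003, -0.002, -0.005, -0.004, -0.002, 0.008, 0.0035, -0.002, -0.005, -0.004, -0.002, 0.014, 0.0035, -0.002, -0.005, -0.004, -0.002, 0.019, 0.0035, -0.002, -0.005, -0.004, -0.002, 0.023, 0.0035, -0.002, -0.005, -0.004]
}}

```text
clock: 35.5
tool_pos: [577.1, 420.0, 159.8]
tcp_rot: [-0.557, 0.63, -0.322, -0.435]
wrist_force: [-0.2, -0.4, -0.6]
gripper_width: 0.234
```

```bash
python3 -c "
from ins import *
st();P,T=targetF(0,45,12.6,5.2);print(P);plan(P,T)"
```

```text
t 35.5 p [577.1 420.  159.8] x [ 0.414  0.08  -0.907] y [-0.89  -0.172 -0.422] F [-0.2 -0.4 -0.6] w 0.234 q [-0.65  0.51 -0.25  1.8   0.71  0.61  0.37]
[529.01896973 410.73989262 137.25750671]
shift [-0.0002  0.0539  0.    ] turn [ 0.0006 -0.     -0.0007] rows 1.1
```

Request:
{"api": "apply_moves", "payload": {
  "moves": [0, 0.01, 0, 0, 0, -0.001, 0, 0.021, 0, 0, 0, -0.001, 0, 0.032, 0, 0, 0, -0.001, 0, 0.043, 0, 0, 0, -0.001, 0, 0.053, 0, 0, 0, -0.001]
}}

```text
clock: 36.0
tool_pos: [528.7, 410.7, 136.9]
tcp_rot: [-0.557, 0.63, -0.321, -0.435]
wrist_force: [-0.2, 1.0, -1.1]
gripper_width: 0.241
```

Request:
{"api": "apply_moves", "payload": {
  "moves": [0, 0.01, 0, 0, 0, 0, 0, 0.02, 0, 0, 0, 0, 0, 0.028, 0, 0, 0, 0, 0, 0.034, 0, 0, 0, 0, 0, 0.039, 0, 0, 0, 0]
}}

```text
clock: 36.5
tool_pos: [493.7, 404.2, 120.6]
tcp_rot: [-0.557, 0.63, -0.321, -0.435]
wrist_force: [1.3, 0.1, 1.9]
gripper_width: 0.237
```

Request:
{"api": "apply_moves", "payload": {
  "moves": [0, 0.001, 0, 0, 0, 0, 0, 0.002, 0, 0, 0, 0, 0, 0.003, 0, 0, 0, 0, 0, 0.004, 0, 0, 0, 0, 0, 0.005, 0, 0, 0, 0]
}}

```text
clock: 37.0
tool_pos: [492.8, 403.9, 120.6]
tcp_rot: [-0.559, 0.63, -0.32, -0.433]
wrist_force: [13.9, 2.2, 4.3]
gripper_width: 0.237
```

```bash
python3 -c "
from ins import *
d=grab('wrist');crop(d,'w14.png',0,0,512,384,1.5);st();P,T=targetF(0,85,12.6,5.2);print(P);plan(P,T)"
```

```text
t 37.05 p [492.8 403.9 120.6] x [ 0.42   0.082 -0.904] y [-0.888 -0.169 -0.428] F [12.4  2.   2.6] w 0.238 q [-0.81  0.46 -0.16  2.01  0.86  0.49  0.08]
[493.42069661 403.88474572 120.35277624]
shift [ 0.0005 -0.0004 -0.0001] turn [-0.0015  0.0013  0.0056] rows 0.0
```

View pics/w14.png

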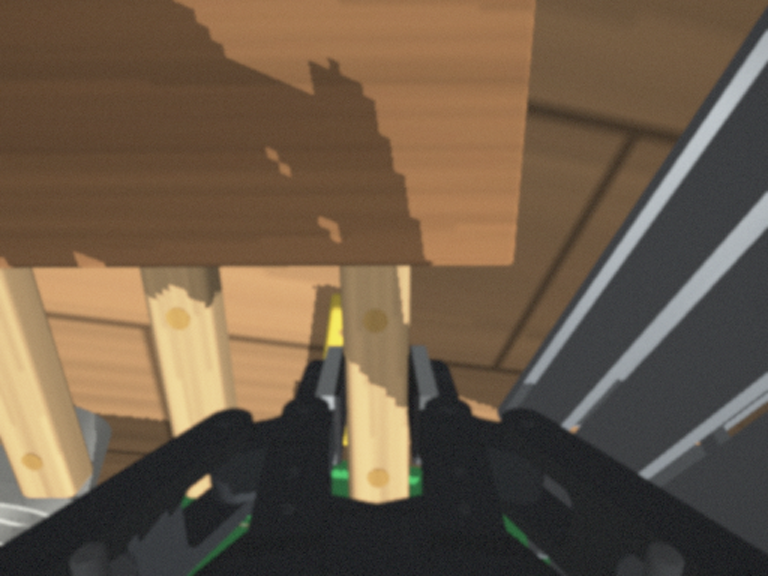

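Request:
{"api": "apply_moves", "payload": {
  "moves": [0, -0.002, 0, 0, 0, 0, 0, -0.002, 0, 0, 0, 0, 0, -0.002, 0, 0, 0, 0, 0, -0.002, 0, 0, 0, 0, 0, -0.002, 0, 0, 0, 0],
  "grip": 0
}}

```text
clock: 37.55
tool_pos: [494.1, 404.2, 121.1]
tcp_rot: [-0.559, 0.63, -0.32, -0.434]
wrist_force: [-0.8, 0.5, -0.0]
gripper_width: 0.502
```

Request:
{"api": "apply_moves", "payload": {
  "moves": [-0.02, 0, 0, 0, 0, 0, -0.05, 0, 0, 0, 0, 0, -0.09, -0.01, 0, 0, 0, 0, -0.13, -0.02, -0.01, 0, 0, 0.05, -0.16, -0.05, -0.04, 0.03, 0, 0.1]
}}

```text
clock: 38.05
tool_pos: [473.7, 364.8, 287.3]
tcp_rot: [-0.544, 0.605, -0.355, -0.46]
wrist_force: [1.5, 0.2, -0.8]
gripper_width: 0.504
```

```bash
python3 -c "
from ins import *
d=grab('top');crop(d,'t9.png',265,60,150,190,3.1);s=grab('scene');crop(s,'s12.png',20,130,260,170,3)
fr=lambda u,v:(265+(u+.5)/5-.5,125+(v+.5)/5-.5)
for n,q in dict(a1=(365,55),a2=(458,77),b1=(328,185),b2=(415,210)).items(): print(n,at_z(d,fr(*q),127).round(1))
for z in (0,100,150):print('bin',at_z(d,(320,122),z).round(),at_z(d,(402,122),z).round())
st();plan([480,100,300],tool(160,0));"
```

```text
a1 [ 684.5 -336.6  127. ]
a2 [ 669.2 -397.2  127. ]
b1 [ 598.3 -309.9  127. ]
b2 [ 581.3 -366.1  127. ]
bin [ 767. -301.    0.] [ 764. -597.    0.]
bin [ 738. -284.  100.] [ 736. -560.  100.]
bin [ 724. -276.  150.] [ 721. -542.  150.]
t 38.15 p [483.7 359.  292.1] x [ 0.335  0.069 -0.94 ] y [-0.93  -0.139 -0.341] F [ 1.6  0.6 -0.7] w 0.497 q [-0.57  0.23 -0.33  1.82  0.39  0.86  0.62]
shift [-0.0265  0.0368 -0.2551] turn [0.4959 0.1045 0.3365] rows 5.2
```

View pics/t9.png

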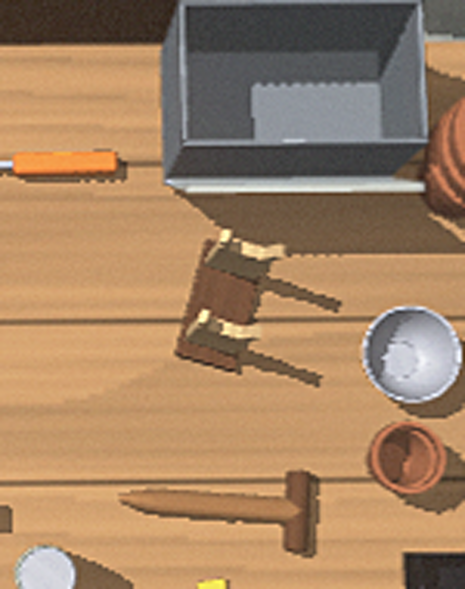

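View pics/s12.png

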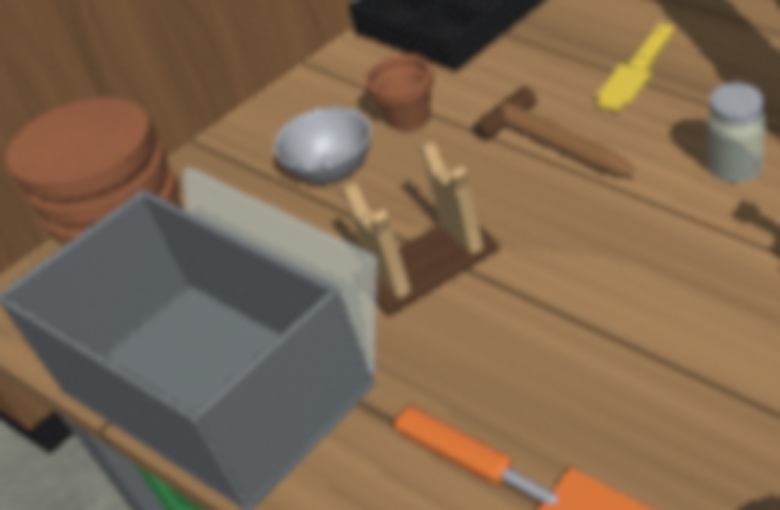

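```bash
python3 -c "
from ins import *
d=grab('top');s=grab('scene')
print(tri([(d,(319.5,121.5)),(s,(146,216))]),tri([(d,(402,121.5)),(s,(81.7,186.7))]),at_z(s,(145,251.7),0))
st();plan([480,50,300],tool(150,0))"
```

```text
[ 732.24971027 -280.64698618  139.5349619 ] [ 731.04705669 -551.78120095  125.93839623] [ 760.99545133 -307.30304856    0.        ]
t 38.25 p [479.5 360.3 286.5] x [ 0.33   0.066 -0.942] y [-0.931 -0.144 -0.336] F [-1.   1.5 -1.1] w 0.499 q [-0.58  0.24 -0.33  1.83  0.39  0.86  0.61]
shift [-0.0331  0.0397 -0.3063] turn [0.6732 0.1303 0.3248] rows 6.2
```

```bash
python3 -c "
from ins import *
st();plan([500,50,290],tool(140,0))"
```

```text
t 38.25 p [479.5 360.3 286.5] x [ 0.33   0.066 -0.942] y [-0.931 -0.144 -0.336] F [-1.   1.5 -1.1] w 0.499 q [-0.58  0.24 -0.33  1.83  0.39  0.86  0.61]
shift [-0.0171  0.0245 -0.3096] turn [0.8459 0.1599 0.3157] rows 6.2
```

Request:
{"api": "apply_moves", "payload": {
  "moves": [0, 0.005, -0.045, 0.12, 0.02, 0.05, -0.005, 0.01, -0.09, 0.24, 0.04, 0.1, -0.01, 0.015, -0.14, 0.36, 0.06, 0.14, -0.015, 0.02, -0.19, 0.48, 0.09, 0.19, -0.017, 0.02, -0.24, 0.6, 0.11, 0.24]
}}

```text
clock: 38.75
tool_pos: [491.2, 120.1, 291.2]
tcp_rot: [0.623, -0.392, 0.575, 0.358]
wrist_force: [0.6, 0.0, -0.4]
gripper_width: 0.497
```

```bash
python3 -c "
from ins import *
st();plan([480,-150,270],tool(100,0))"
```

```text
t 38.75 p [491.2 120.1 291.2] x [ 0.083 -0.006 -0.997] y [-0.896  0.437 -0.077] F [ 0.6  0.  -0.4] w 0.497 q [-0.24  0.17 -0.15  1.84  0.07  1.06  0.7 ]
shift [ 0.0218 -0.1063 -0.2484] turn [0.9434 0.0649 0.0566] rows 6.3
```

Request:
{"api": "apply_moves", "payload": {
  "moves": [0, -0.02, -0.045, 0.13, 0.01, 0.01, 0.005, -0.04, -0.085, 0.26, 0.02, 0.02, 0.01, -0.06, -0.13, 0.39, 0.03, 0.03, 0.01, -0.08, -0.17, 0.52, 0.04, 0.03, 0.02, -0.1, -0.22, 0.65, 0.05, 0.04]
}}

```text
clock: 39.25
tool_pos: [486.5, -117.0, 272.0]
tcp_rot: [0.693, -0.169, 0.683, 0.157]
wrist_force: [1.1, -0.8, -0.1]
gripper_width: 0.498
```

```bash
python3 -c "
from ins import *
st();plan([415,-330,190],tool(85.5,0))"
```

```text
t 39.25 p [ 486.5 -117.   272. ] x [ 0.019 -0.014 -1.   ] y [-0.449  0.894 -0.021] F [ 1.1 -0.8 -0.1] w 0.498 q [ 0.04  0.2   0.1   1.86 -0.01  1.07  0.6 ]
shift [ 0.0836 -0.1565 -0.1604] turn [0.5438 0.0162 0.0174] rows 4.8
```

Request:
{"api": "apply_moves", "payload": {
  "moves": [0.015, -0.03, -0.03, 0.11, 0.003, 0.003, 0.03, -0.06, -0.065, 0.22, 0.006, 0.006, 0.05, -0.095, -0.1, 0.33, 0.01, 0.01, 0.065, -0.125, -0.13, 0.44, 0.013, 0.013, 0.083, -0.155, -0.16, 0.54, 0.016, 0.017]
}}

```text
clock: 39.75
tool_pos: [413.4, -328.7, 188.5]
tcp_rot: [0.706, 0.027, 0.708, -0.027]
wrist_force: [1.2, 0.4, 0.5]
gripper_width: 0.497
```

Request:
{"api": "apply_moves", "payload": {
  "moves": [0, 0, 0, 0, 0, 0, 0, 0, 0, 0, 0, 0, 0, 0, 0, 0, 0, 0, 0, 0, 0, 0, 0, 0, 0, 0, 0, 0, 0, 0]
}}

```text
clock: 40.25
tool_pos: [414.1, -327.5, 188.8]
tcp_rot: [0.706, 0.027, 0.707, -0.027]
wrist_force: [-0.1, 0.2, -0.4]
gripper_width: 0.5
```

```bash
cat >> ov.py <<'E'
def dib(ox,oy,yaw,z=14):
    a=np.radians(yaw);X=np.array([np.cos(a),np.sin(a),0]);Y=np.array([-X[1],X[0],0]);o=np.array([ox,oy,z])
    g=lambda x,y:o+X*x+Y*y
    return [([g(-100,14),g(60,14),g(100,0),g(60,-14),g(-100,-14)],(0,255,0)),([g(-114,45),g(-86,45),g(-86,-45),g(-114,-45),g(-114,45)],(0,0,255)),([g(-100,0),g(100,0)],(255,0,0))]
E
python3 -c "
from ins import *
d=grab('wrist')
crop(d,'w15.png',0,0,512,384,1.5,dib(403.3,-331,85.5))
d=grab('top');crop(d,'t10.png',280,180,120,80,6,dib(403.3,-331,85.5))
st();plan([402.9,-336,21],tool(85.5,0))"
```

```text
t 40.35 p [ 413.9 -328.   188.8] x [-0.002 -0.    -1.   ] y [ 0.076  0.997 -0.   ] F [-0.5 -0.2  0.4] w 0.496 q [ 0.34  0.34  0.29  1.9  -0.12  0.92  0.62]
shift [ 0.1679 -0.0087 -0.01  ] turn [ 0.0024 -0.002   0.0003] rows 3.4
```

View pics/w15.png

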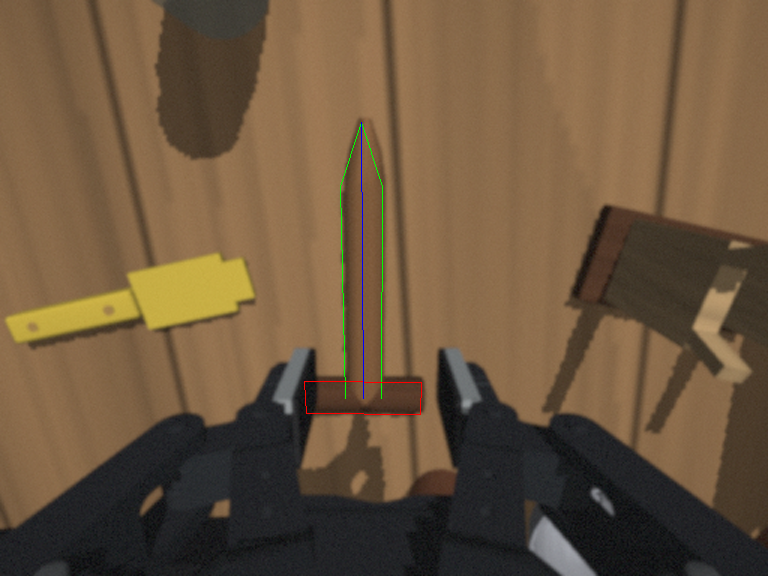

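View pics/t10.png

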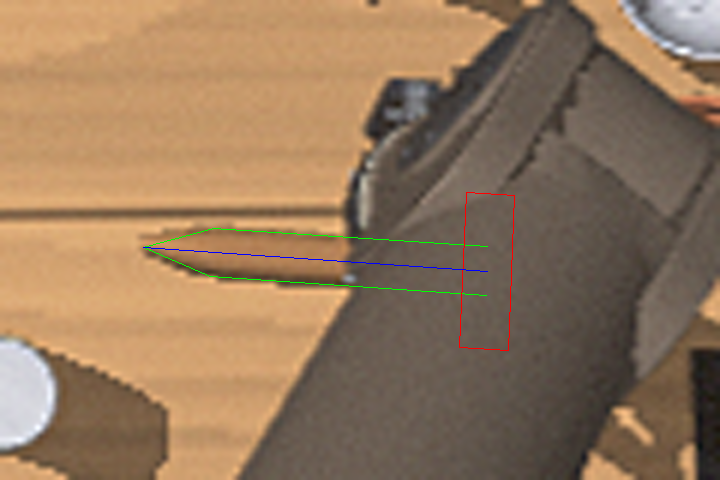

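Request:
{"api": "apply_moves", "payload": {
  "moves": [0.045, -0.003, -0.004, 0.002, 0, 0, 0.09, -0.006, -0.008, 0.002, -0.002, 0, 0.13, -0.009, -0.01, 0.002, -0.002, 0, 0.155, -0.009, -0.01, 0.002, -0.002, 0, 0.169, -0.009, -0.01, 0.002, -0.002, 0],
  "grip": -0.3
}}

```text
clock: 40.85
tool_pos: [402.0, -335.5, 17.8]
tcp_rot: [0.706, 0.028, 0.707, -0.027]
wrist_force: [-0.1, 0.6, 0.3]
gripper_width: 0.649
```

Request:
{"api": "apply_moves", "payload": {
  "moves": [0, 0, 0, 0, 0, 0, 0, 0, 0, 0, 0, 0, 0, 0, 0, 0, 0, 0, 0, 0, 0, 0, 0, 0, 0, 0, 0, 0, 0, 0],
  "grip": 1
}}

```text
clock: 41.35
tool_pos: [402.5, -335.7, 18.5]
tcp_rot: [0.706, 0.028, 0.707, -0.027]
wrist_force: [0.1, -0.4, -0.8]
gripper_width: 0.306
```

```bash
python3 -c "
from ins import *
st()"
```

```text
t 41.35 p [ 402.5 -335.7   18.5] x [-0.001  0.    -1.   ] y [0.078 0.997 0.   ] F [ 0.1 -0.4 -0.8] w 0.306 q [ 0.44  0.59  0.21  2.05 -0.23  0.53  0.74]
```

Request:
{"api": "apply_moves", "payload": {
  "moves": [-0.045, 0, 0, 0, 0, 0, -0.09, 0, 0, 0, 0, 0, -0.135, 0, 0, 0, 0, 0, -0.18, 0, 0, 0, 0, 0, -0.19, 0, 0.02, 0.05, 0, 0]
}}

```text
clock: 41.85
tool_pos: [422.2, -339.4, 214.2]
tcp_rot: [0.707, 0.045, 0.704, -0.047]
wrist_force: [0.9, 0.3, -1.6]
gripper_width: 0.311
```

```bash
python3 -c "
from ins import *
st();d=grab('wrist');cv2.imwrite('pics/w16.png',d['color']);plan([550,-330,215],tool(0,0))"
```

```text
t 41.85 p [ 422.2 -339.4  214.2] x [ 0.005 -0.003 -1.   ] y [ 0.131  0.991 -0.003] F [ 0.9  0.3 -1.6] w 0.311 q [ 0.33  0.33  0.33  1.85 -0.13  0.98  0.58]
shift [-0.0002  0.0246  0.1205] turn [ 1.439   0.0088 -0.0039] rows 9.6
```

View pics/w16.png

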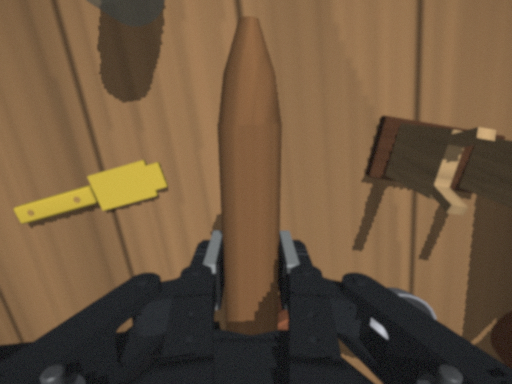

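Request:
{"api": "apply_moves", "payload": {
  "moves": [0, 0.005, 0.01, 0.14, 0, 0, 0, 0.005, 0.03, 0.28, 0, 0, 0, 0.01, 0.05, 0.43, 0, 0, 0, 0.015, 0.07, 0.57, 0, 0, 0, 0.02, 0.09, 0.71, 0, 0]
}}

```text
clock: 42.4
tool_pos: [519.9, -330.2, 214.5]
tcp_rot: [0.648, 0.291, 0.641, -0.291]
wrist_force: [-0.6, -0.1, -1.3]
gripper_width: 0.305
```

```bash
python3 -c "
from ins import *
st();plan([540,-330,215],tool(-17,0))"
```

```text
t 42.4 p [ 519.9 -330.2  214.5] x [ 0.008 -0.003 -1.   ] y [0.749 0.662 0.004] F [-0.6 -0.1 -1.3] w 0.305 q [ 0.15  0.47  0.47  1.68 -0.24  1.05 -0.14]
shift [-0.0003  0.0152  0.0132] turn [ 1.0203  0.0053 -0.0075] rows 6.8
```

Request:
{"api": "apply_moves", "payload": {
  "moves": [0, 0.003, 0.003, 0.15, 0, 0, 0, 0.005, 0.005, 0.3, 0, 0, 0, 0.01, 0.01, 0.45, 0, 0, 0, 0.012, 0.013, 0.6, 0, -0.005, 0, 0.015, 0.013, 0.75, 0.005, -0.007]
}}

```text
clock: 42.9
tool_pos: [539.8, -329.8, 214.5]
tcp_rot: [-0.494, -0.506, -0.493, 0.507]
wrist_force: [0.3, -0.1, -2.0]
gripper_width: 0.309
```

Request:
{"api": "apply_moves", "payload": {
  "moves": [0, 0, 0, 0.1, 0, 0, 0, 0, 0, 0.2, 0, 0, 0, 0, 0, 0.26, 0, 0, 0, 0, 0, 0.26, 0, 0, 0, 0, 0, 0.26, 0, 0]
}}

```text
clock: 43.4
tool_pos: [539.8, -329.5, 214.4]
tcp_rot: [-0.424, -0.565, -0.424, 0.566]
wrist_force: [1.2, 0.7, -0.9]
gripper_width: 0.305
```

```bash
cat >> ov.py <<'E'
def rest(ox,oy,yaw):
    a=np.radians(yaw);X=np.array([np.cos(a),np.sin(a),0]);Y=np.array([-X[1],X[0],0]);o=np.array([ox,oy,0])
    g=lambda x,y,z:o+X*x+Y*y+np.array([0,0,z])
    L=[([g(-70,-35,0),g(70,-35,0),g(70,35,0),g(-70,35,0),g(-70,-35,0)],(255,0,0))]
    for s in (-52,-38,38,52):
        L.append(([g(s,-30,0),g(s,-30,100),g(s,-25.5-5,127),g(s,-25.5,127),g(s,-17,100),g(s,17,100),g(s,25.5,127),g(s,30.5,127),g(s,30,100),g(s,30,0)],(0,255,0)))
    return L
E
python3 -c "
from ins import *
d=grab('wrist')
crop(d,'w17.png',0,0,512,384,1.5,rest(633.3,-352.5,-18.4))
d=grab('top');crop(d,'t11.png',315,120,70,75,8,rest(633.3,-352.5,-18.4))
d=grab('scene');crop(d,'s13.png',120,160,100,80,7,rest(633.3,-352.5,-18.4))
st()"
```

```text
t 43.55 p [ 539.8 -329.7  214.6] x [ 0.    -0.001 -1.   ] y [ 0.96  -0.281  0.   ] F [-0.   0.2 -0.9] w 0.304 q [-0.01  0.55  0.73  1.64 -0.4   1.11 -1.02]
```

View pics/w17.png

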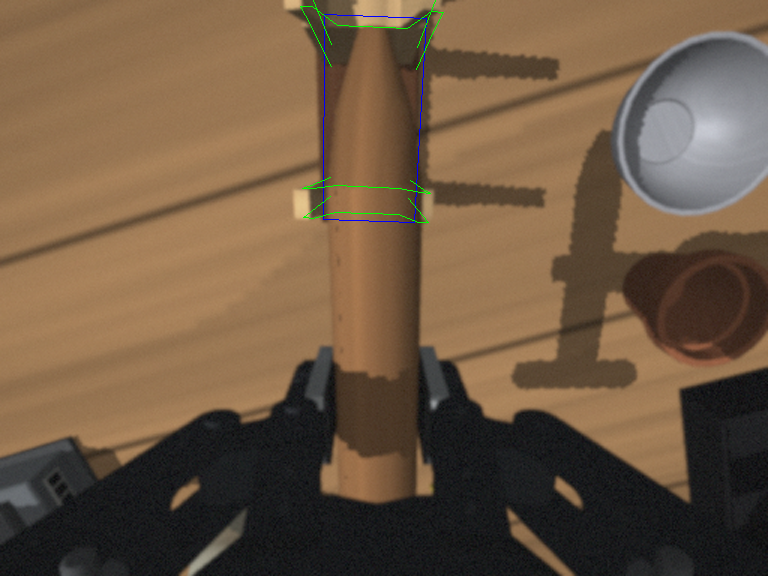

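View pics/t11.png

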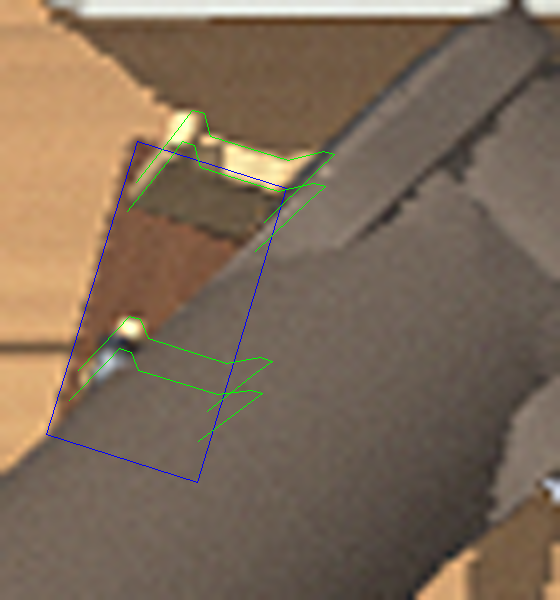

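View pics/s13.png

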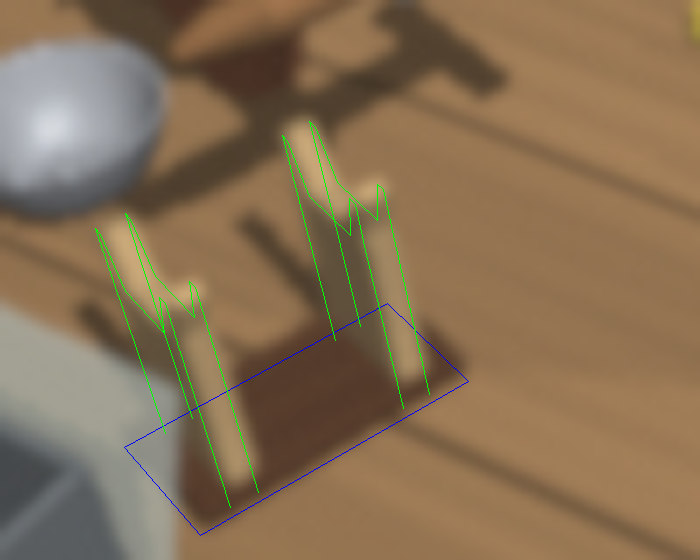

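Request:
{"api": "apply_moves", "payload": {
  "moves": [-0.03, -0.003, 0.01, 0, 0, 0, -0.06, -0.006, 0.02, 0, 0, 0, -0.09, -0.008, 0.03, 0, 0, 0, -0.1, -0.01, 0.03, 0, 0, 0, -0.1, -0.01, 0.03, 0, 0, 0]
}}

```text
clock: 44.05
tool_pos: [521.9, -356.1, 315.9]
tcp_rot: [0.425, 0.566, 0.423, -0.566]
wrist_force: [0.2, 0.9, -1.3]
gripper_width: 0.31
```

Request:
{"api": "apply_moves", "payload": {
  "moves": [0, 0, 0, 0, 0, 0, 0, 0, 0, 0, 0, 0, 0, 0, 0, 0, 0, 0, 0, 0, 0, 0, 0, 0, 0, 0, 0, 0, 0, 0]
}}

```text
clock: 44.55
tool_pos: [521.9, -355.9, 315.4]
tcp_rot: [0.425, 0.566, 0.423, -0.566]
wrist_force: [1.0, -0.2, -0.1]
gripper_width: 0.303
```

```bash
python3 -c "
from ins import *
d=grab('wrist');import pickle;pickle.dump(d,open('w2.pkl','wb'))
crop(d,'w18.png',150,0,200,170,4,rest(631.5,-349,-18.4))
st()"
```

```text
t 44.6 p [ 521.9 -356.   315.6] x [ 0.002 -0.002 -1.   ] y [ 0.96  -0.281  0.003] F [-0.2 -0.2  0. ] w 0.306 q [ 0.01  0.47  0.78  1.5  -0.34  1.31 -1.03]
```

View pics/w18.png

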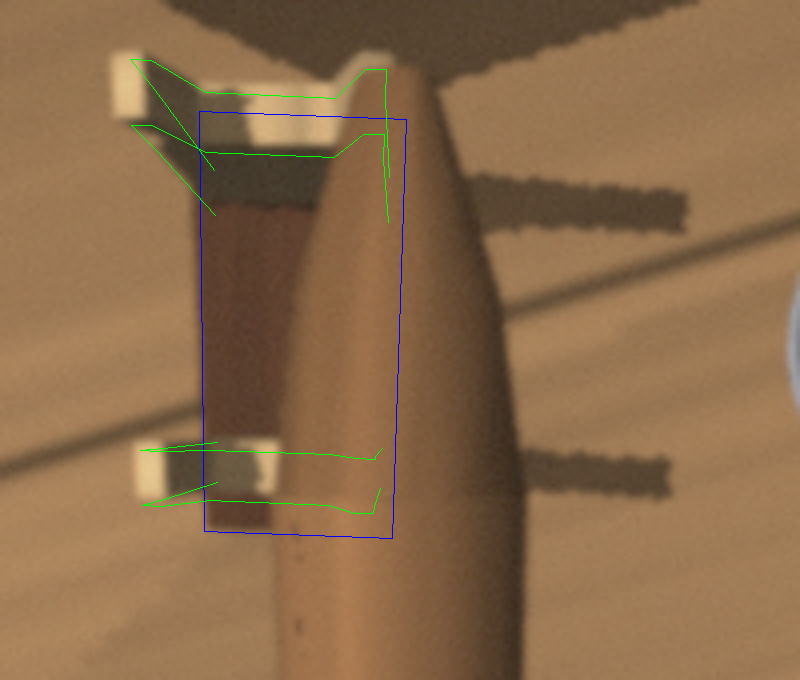

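```bash
python3 -c "
from ins import *
import pickle
d=pickle.load(open('w2.pkl','rb'))
fr=lambda u,v:(150+(u+.5)/4-.5,(v+.5)/4-.5)
a=at_z(d,fr(146.5,83),127);b=at_z(d,fr(165,469),127);print(a,b,np.linalg.norm(a-b))
h=(a-b)/np.linalg.norm(a-b);y=np.array([-h[1],h[0],0]);c=(a+b)/2-25.5*y;yaw=np.degrees(np.arctan2(h[1],h[0]));print(c,yaw)
P=(c[0],c[1],yaw)
crop(d,'w19.png',150,0,200,170,3.5,rest(*P))
d=grab('scene');crop(d,'s14.png',120,160,100,80,7,rest(*P))
"
```

```text
[ 684.59881286 -338.60627107  127.        ] [ 598.73398506 -312.65221253  127.        ] 89.70162656280463
[ 634.28828868 -350.03853283  127.        ] -16.81830673046911
```

View pics/w19.png

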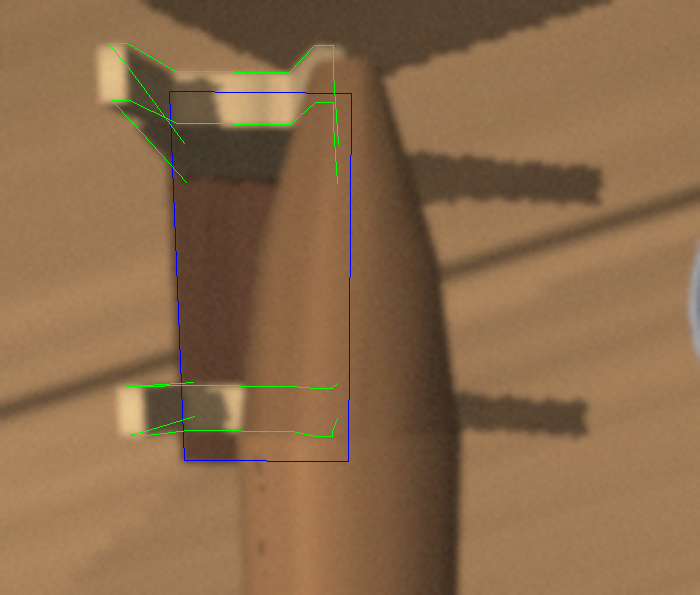

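View pics/s14.png

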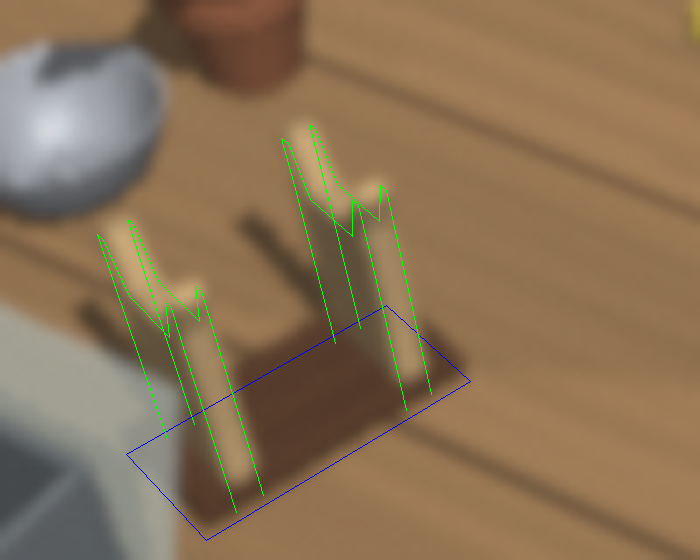

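```bash
python3 -c "
from ins import *
st();plan([618.8,-344.9,190],tool(-17,0))"
```

```text
t 44.65 p [ 521.9 -356.1  315.7] x [ 0.002 -0.002 -1.   ] y [ 0.96  -0.282  0.003] F [ 0.1  0.  -1.7] w 0.304 q [ 0.01  0.47  0.78  1.5  -0.34  1.31 -1.03]
shift [ 0.1259  0.0895 -0.0382] turn [ 0.0113  0.0013 -0.0027] rows 3.2
```

Request:
{"api": "apply_moves", "payload": {
  "moves": [0.02, 0.025, -0.01, 0.005, 0, 0, 0.05, 0.05, -0.02, 0.01, 0, 0, 0.085, 0.075, -0.03, 0.011, 0.001, -0.003, 0.11, 0.09, -0.038, 0.011, 0.001, -0.003, 0.126, 0.09, -0.038, 0.011, 0.001, -0.003]
}}

```text
clock: 45.15
tool_pos: [621.2, -342.9, 186.5]
tcp_rot: [-0.421, -0.567, -0.423, 0.568]
wrist_force: [0.8, 0.9, -0.7]
gripper_width: 0.306
```

Request:
{"api": "apply_moves", "payload": {
  "moves": [0, 0, 0, 0, 0, 0, 0, 0, 0, 0, 0, 0, 0, 0, 0, 0, 0, 0, 0, 0, 0, 0, 0, 0, 0, 0, 0, 0, 0, 0]
}}

```text
clock: 45.65
tool_pos: [621.2, -343.4, 187.9]
tcp_rot: [0.421, 0.568, 0.422, -0.568]
wrist_force: [0.6, 0.1, -1.4]
gripper_width: 0.306
```

```bash
python3 -c "
from ins import *
d=grab('wrist');crop(d,'w20.png',0,0,512,384,1.5,rest(633.8,-349.5,-17));d=grab('scene');crop(d,'s15.png',100,120,130,110,5.5)
st();plan([618.8,-344.9,138],tool(-17,0))"
```

```text
t 45.75 p [ 621.2 -343.1  187.3] x [-0.001  0.001 -1.   ] y [ 0.957 -0.289 -0.002] F [ 0.3  0.5 -0.6] w 0.309 q [ 0.03  0.7   0.7   1.45 -0.47  1.17 -1.06]
shift [ 0.0493 -0.0017  0.0025] turn [ 0.0037 -0.001   0.0016] rows 1.0
```

View pics/w20.png

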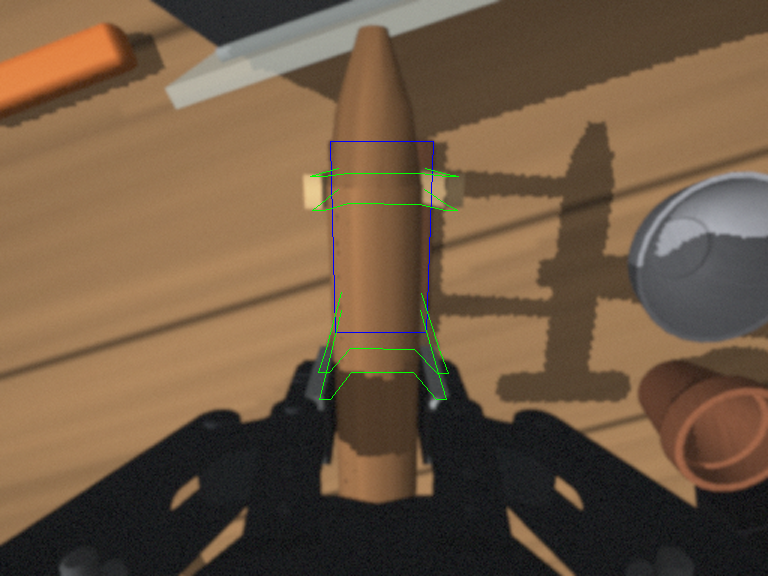

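View pics/s15.png

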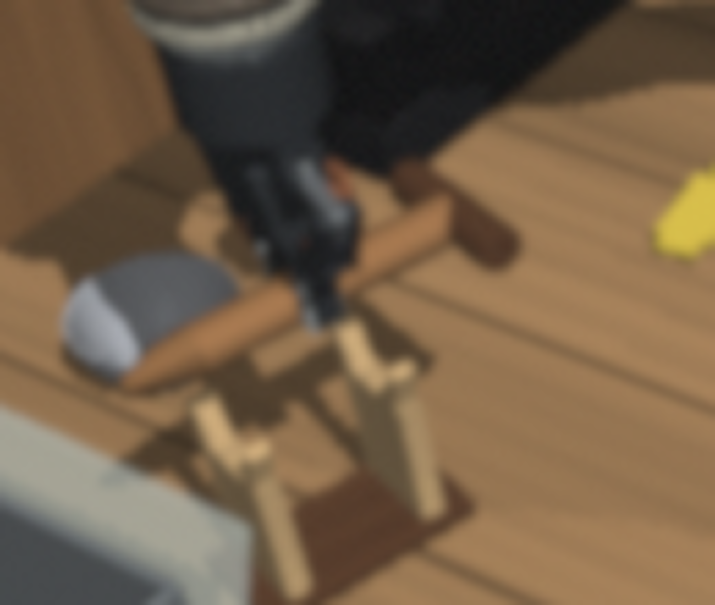

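Request:
{"api": "apply_moves", "payload": {
  "moves": [0.005, -0.001, 0.002, 0.002, 0, 0, 0.015, -0.002, 0.003, 0.004, 0, 0.001, 0.027, -0.002, 0.003, 0.004, -0.001, 0.001, 0.038, -0.002, 0.003, 0.004, -0.001, 0.001, 0.049, -0.002, 0.003, 0.004, -0.001, 0.001]
}}

```text
clock: 46.25
tool_pos: [618.1, -345.0, 136.7]
tcp_rot: [-0.42, -0.568, -0.421, 0.569]
wrist_force: [-0.2, -0.3, -1.7]
gripper_width: 0.303
```

```bash
python3 -c "
from ins import *
d=grab('wrist');crop(d,'w21.png',150,60,220,200,3.4);
st();plan([618.8,-345.2,119.5],tool(-17,0))"
```

```text
t 46.3 p [ 617.4 -344.3  134.8] x [-0.004  0.002 -1.   ] y [ 0.956 -0.293 -0.004] F [ 0.3  1.2 -3.2] w 0.307 q [ 0.05  0.74  0.67  1.51 -0.5   1.07 -1.03]
shift [0.0153 0.0017 0.0004] turn [-0.0002 -0.0007  0.0041] rows 0.3
```

View pics/w21.png

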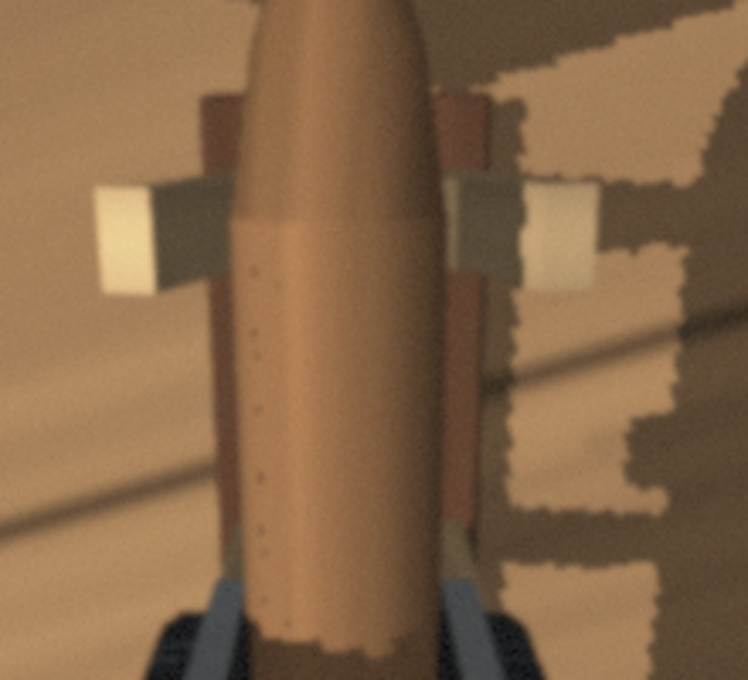

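Request:
{"api": "apply_moves", "payload": {
  "moves": [0.003, 0.001, 0.001, 0, 0, 0.004, 0.006, 0.002, 0.001, 0, 0, 0.004, 0.009, 0.002, 0.001, 0, 0, 0.004, 0.012, 0.002, 0.001, 0, 0, 0.004, 0.0145, 0.002, 0.001, 0, 0, 0.004]
}}

```text
clock: 46.8
tool_pos: [619.1, -345.9, 120.3]
tcp_rot: [0.421, 0.569, 0.421, -0.568]
wrist_force: [0.5, -0.2, -1.8]
gripper_width: 0.305
```

Request:
{"api": "apply_moves", "payload": {
  "moves": [0, 0, 0, 0, 0, 0, 0, 0, 0, 0, 0, 0, 0.001, 0, 0, 0, 0, 0, 0.001, 0, 0, 0, 0, 0, 0.001, 0, 0, 0, 0, 0]
}}

```text
clock: 47.3
tool_pos: [619.1, -345.9, 119.3]
tcp_rot: [0.421, 0.569, 0.421, -0.568]
wrist_force: [-0.8, -0.2, -0.4]
gripper_width: 0.305
```

```bash
python3 -c "
from ins import *
d=grab('wrist');crop(d,'w22.png',150,60,220,200,3);
st();plan([618.8,-345.2,119.5],tool(-17,0))"
```

```text
t 47.35 p [ 619.1 -345.9  119.4] x [ 0.001  0.    -1.   ] y [ 0.956 -0.292  0.   ] F [-0.1  0.6 -1. ] w 0.307 q [ 0.05  0.76  0.66  1.52 -0.51  1.04 -1.02]
shift [-0.0001 -0.0005 -0.0006] turn [-0.0001 -0.0006 -0.0004] rows 0.0
```

View pics/w22.png

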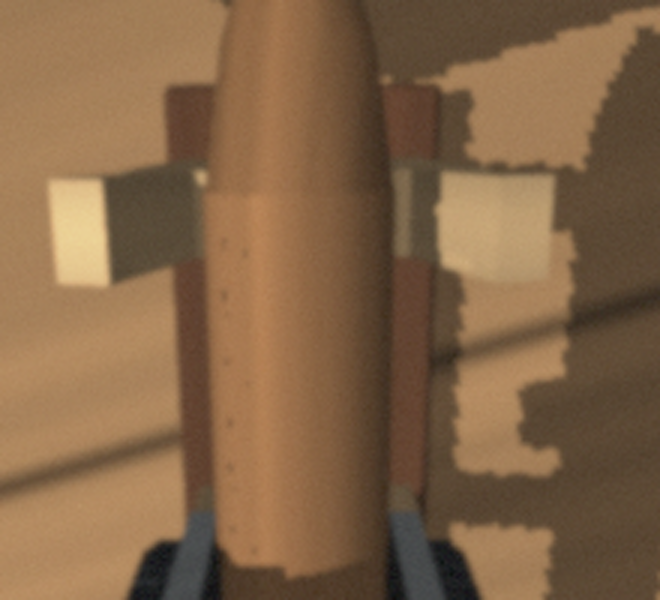

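Request:
{"api": "apply_moves", "payload": {
  "moves": [0.0005, 0, 0, 0, 0, 0, 0.001, 0, 0, 0, 0, 0, 0.0015, 0, 0, 0, 0, 0, 0.002, 0, 0, 0, 0, 0, 0.002, 0, 0, 0, 0, 0]
}}

```text
clock: 47.85
tool_pos: [619.2, -346.0, 118.1]
tcp_rot: [0.421, 0.569, 0.421, -0.568]
wrist_force: [-2.8, 1.6, 5.9]
gripper_width: 0.304
```

Contact on the forks. Release gently.

Request:
{"api": "apply_moves", "payload": {
  "moves": [-0.0005, 0, 0, 0, 0, 0, -0.0005, 0, 0, 0, 0, 0, -0.0005, 0, 0, 0, 0, 0, -0.0005, 0, 0, 0, 0, 0, -0.0005, 0, 0, 0, 0, 0],
  "grip": 0.15
}}

```text
clock: 48.35
tool_pos: [619.1, -346.0, 118.5]
tcp_rot: [0.421, 0.569, 0.421, -0.568]
wrist_force: [-0.1, -0.1, 0.1]
gripper_width: 0.421
```

Request:
{"api": "apply_moves", "payload": {
  "moves": [-0.01, 0, 0, 0, 0, 0, -0.025, 0, 0, 0, 0, 0, -0.05, 0, 0, 0, 0, 0, -0.085, 0, 0, 0, 0, 0, -0.12, 0, 0, 0, 0, 0]
}}

```text
clock: 48.85
tool_pos: [618.8, -346.2, 241.1]
tcp_rot: [0.421, 0.569, 0.42, -0.568]
wrist_force: [-0.3, -0.4, 0.2]
gripper_width: 0.428
```

```bash
cat >> ov.py <<'E'
E
python3 -c "
from ins import *
a=np.radians(-17);u=-11
D=dib(633.8+u*np.cos(a),-349.5+u*np.sin(a),-17,114)
d=grab('wrist');crop(d,'w23.png',0,0,512,384,1.5,D)
d=grab('scene');crop(d,'s16.png',100,130,130,110,5.5,D)
st()"
```

```text
t 48.95 p [ 620.7 -348.4  245.9] x [ 0.009 -0.004 -1.   ] y [ 0.956 -0.293  0.01 ] F [-0.7 -1.1 -0.5] w 0.423 q [ 0.03  0.65  0.73  1.38 -0.44  1.26 -1.08]
```

View pics/w23.png

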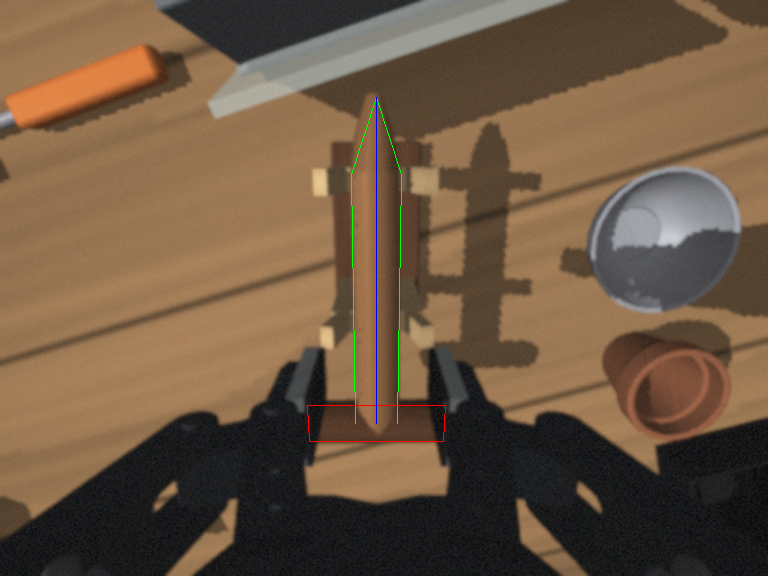

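View pics/s16.png

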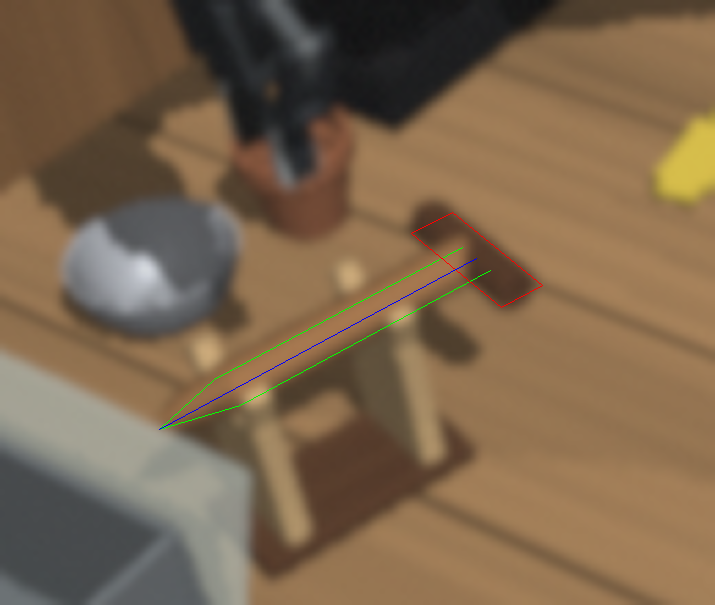

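```bash
cat > chk.py <<'E'
from ins import *
def hl(k,tip=85):
    o,X,Y,Z=slots(*SP);c=o+Y*((-99,-33,33,99)[k])
    O=c+X*(tip-135);g=lambda x,y,z:O+X*x+Y*y+Z*z
    return [([g(-50,-11,8),g(50,-11,8),g(50,11,8),g(-50,11,8),g(-50,-11,8)],(0,255,0)),([g(-50,-11,8),g(-50,-11,-8),g(-50,11,-8),g(-50,11,8)],(0,255,0))]
E
python3 -c "
from chk import *
L=sum([hl(k) for k in range(4)],[])
d=grab('scene');crop(d,'s17.png',320,205,120,90,6.5,L)
d=grab('top');crop(d,'t12.png',95,150,170,100,4.6,L)
st()"
```

```text
t 49.05 p [ 619.4 -346.6  240.7] x [ 0.004 -0.001 -1.   ] y [ 0.956 -0.293  0.004] F [-0.2 -0.2 -0.7] w 0.426 q [ 0.03  0.66  0.72  1.39 -0.44  1.26 -1.08]
```

View pics/s17.png

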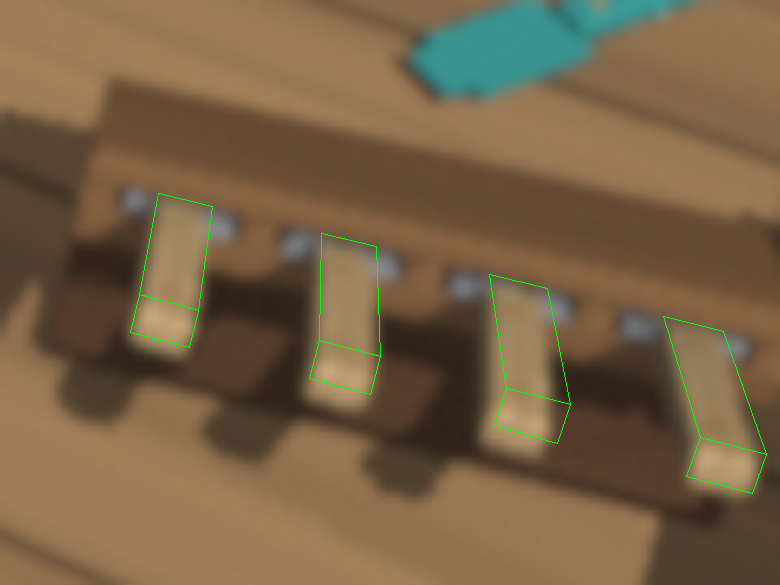

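View pics/t12.png

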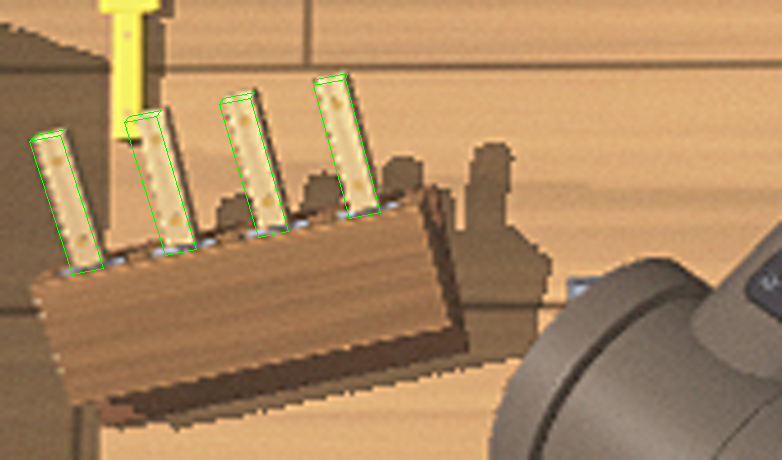

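```bash
python3 -c "
from ins import *
import cv2
d=grab('top')
fr=lambda u,v:(95+(u+.5)/5-.5,180+(v+.5)/5-.5)
for q in [(620,152),(740,150),(742,240),(622,245),(681,197)]: print(at_z(d,fr(*q),50).round(1))
print('knob',at_z(d,fr(722,185),115).round(1))
st();plan([470,-130,280],tool(90,0))"
```

```text
[449.7  60.3  50. ]
[450.2 -21.1  50. ]
[389.2 -22.   50. ]
[386.8  59.   50. ]
[418.7  19.   50. ]
knob [423.3 -11.5 115. ]
t 49.1 p [ 619.  -346.   239.2] x [ 0.002  0.001 -1.   ] y [ 0.956 -0.293  0.002] F [ 0.3 -0.6 -0.7] w 0.424 q [ 0.03  0.66  0.72  1.39 -0.44  1.26 -1.08]
shift [-0.0409 -0.2056 -0.163 ] turn [-1.8677e+00  7.0000e-04 -2.1000e-03] rows 12.5
```

Request:
{"api": "apply_moves", "payload": {
  "moves": [-0.01, -0.03, -0.02, -0.13, 0, 0, -0.02, -0.06, -0.045, -0.27, 0, 0, -0.03, -0.09, -0.07, -0.41, 0, 0, -0.035, -0.12, -0.09, -0.55, 0, 0, -0.04, -0.15, -0.11, -0.69, 0, 0],
  "grip": 1
}}

```text
clock: 49.6
tool_pos: [506.2, -195.3, 278.4]
tcp_rot: [0.589, 0.391, 0.589, -0.39]
wrist_force: [0.4, 1.6, 0.4]
gripper_width: -0.002
```

```bash
python3 -c "
from ins import *
st();plan([460,-110,260],tool(90,0))"
```

```text
t 49.6 p [ 506.2 -195.3  278.4] x [ 0.     0.001 -1.   ] y [0.921 0.389 0.   ] F [0.4 1.6 0.4] w -0.002 q [-0.2   0.3   0.61  1.77 -0.19  1.13 -0.7 ]
shift [ 0.0185 -0.0094 -0.0966] turn [-1.1711e+00 -5.0000e-04 -9.0000e-04] rows 7.8
```

Request:
{"api": "apply_moves", "payload": {
  "moves": [0, 0, -0.02, -0.15, 0, 0, 0.005, 0, -0.04, -0.3, 0, 0, 0.01, 0, -0.06, -0.45, 0, 0, 0.015, -0.005, -0.08, -0.6, 0, 0, 0.018, -0.009, -0.096, -0.75, 0, 0]
}}

```text
clock: 50.1
tool_pos: [459.1, -109.1, 259.3]
tcp_rot: [0.691, 0.148, 0.692, -0.147]
wrist_force: [0.4, 0.2, 0.3]
gripper_width: -0.004
```

Request:
{"api": "apply_moves", "payload": {
  "moves": [0, 0, 0, -0.15, 0, 0, 0, 0, 0, -0.3, 0, 0, 0, 0, 0, -0.42, 0, 0, 0, 0, 0, -0.42, 0, 0, 0, 0, 0, -0.42, 0, 0]
}}

```text
clock: 50.6
tool_pos: [458.7, -109.0, 258.9]
tcp_rot: [0.706, 0.002, 0.708, -0.001]
wrist_force: [0.9, -0.1, 0.9]
gripper_width: -0.005
```

```bash
cat >> ov.py <<'E'
def counter(ox,oy,yaw,th=0):
    a=np.radians(yaw);X=np.array([np.cos(a),np.sin(a),0]);Y=np.array([-X[1],X[0],0]);o=np.array([ox,oy,0])
    g=lambda x,y,z:o+X*x+Y*y+np.array([0,0,z])
    L=[([g(-35,-25,50),g(35,-25,50),g(35,25,50),g(-35,25,50),g(-35,-25,50)],(0,255,0))]
    t=th-np.pi/6;kx,kz=70*np.sin(t),50+70*np.cos(t)
    for y in (-15,15): L.append(([g(kx+11*np.cos(q),y,kz+11*np.sin(q)) for q in np.linspace(0,2*np.pi,25)],(0,0,255)))
    return L
E
python3 -c "
from ins import *
C=(419,19,90)
d=grab('wrist');crop(d,'w24.png',0,0,512,384,1.5,counter(*C))
d=grab('top');crop(d,'t13.png',200,190,70,55,10,counter(*C))
st()"
```

```text
t 50.7 p [ 458.9 -109.   259. ] x [-0.003  0.001 -1.   ] y [0.004 1.    0.001] F [-0.1  0.2 -0.2] w -0.003 q [-0.21  0.17  0.38  1.94 -0.07  1.05  0.21]
```

View pics/w24.png

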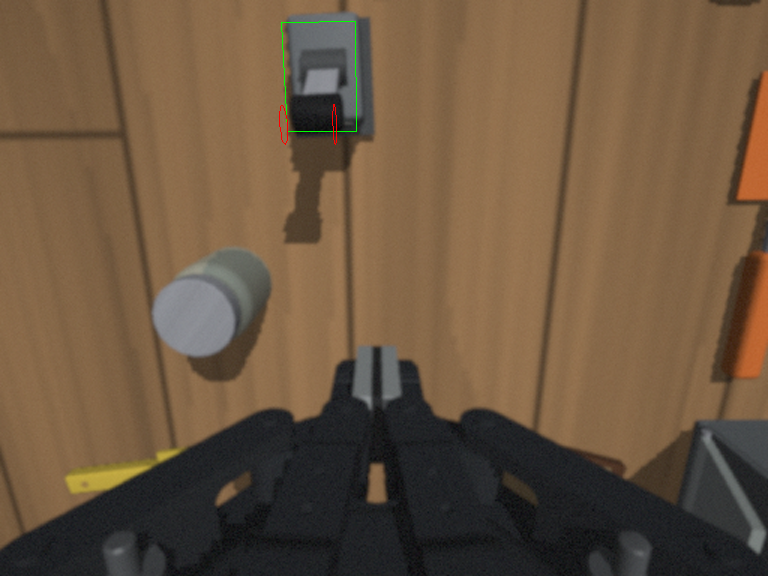

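View pics/t13.png

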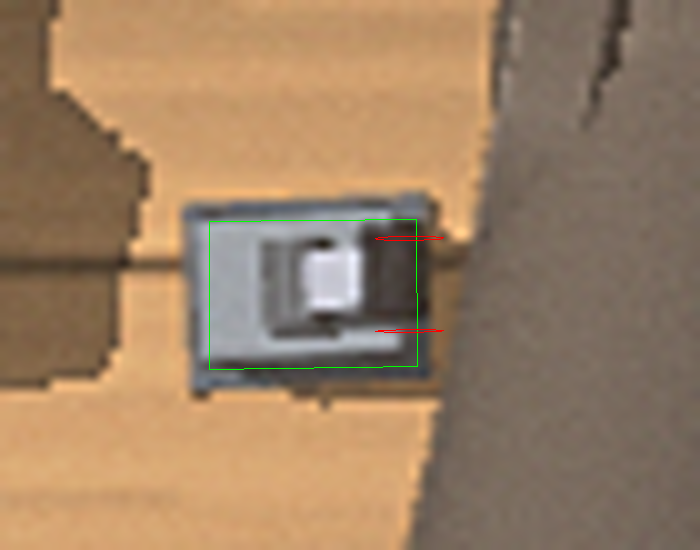

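```bash
python3 -c "
from ins import *
C=(424.5,25,91.5)
d=grab('wrist');crop(d,'w25.png',160,0,110,100,7,counter(*C))
d=grab('top');crop(d,'t14.png',200,190,70,55,10,counter(*C))
st();plan([423,-50,170],tool(91,0))"
```

```text
t 50.8 p [ 459.  -109.   259.2] x [-0.003  0.001 -1.   ] y [0.002 1.    0.001] F [ 0.1 -0.1  0.6] w -0.0 q [-0.21  0.17  0.38  1.94 -0.07  1.05  0.21]
shift [ 0.0894  0.0588 -0.0359] turn [-0.0198 -0.0027 -0.0012] rows 2.3
```

View pics/w25.png

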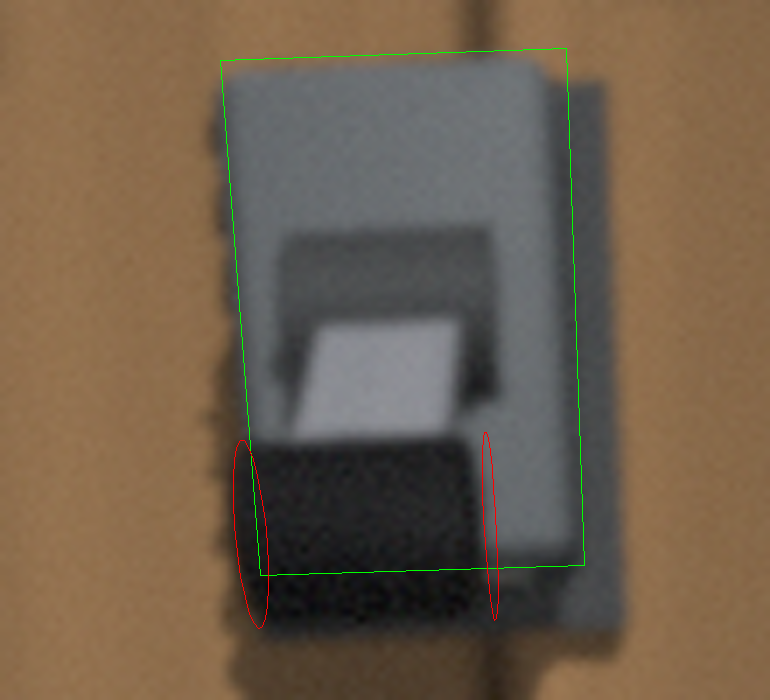

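View pics/t14.png

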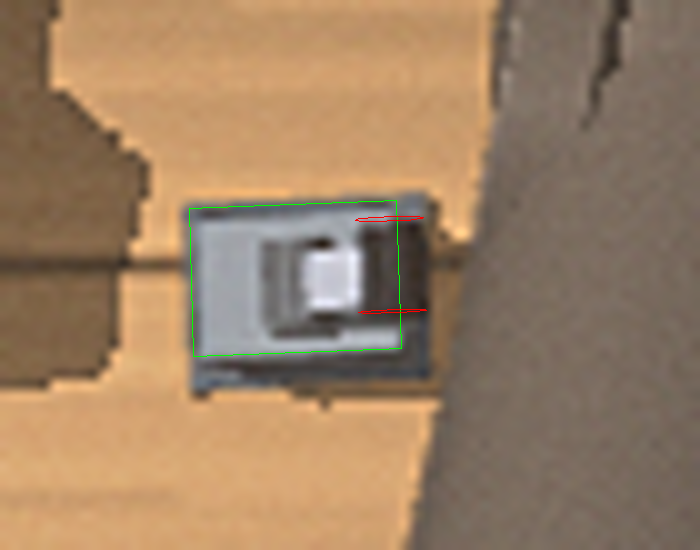

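```bash
python3 -c "
from ins import *
d=grab('wrist');print('jar',at_z(d,(195/1.5,315/1.5),100))
st();plan([423.5,-58,190],tool(91,0))"
```

```text
jar [ 332.98070134 -139.26163736  100.        ]
t 50.85 p [ 459.1 -109.   259.2] x [-0.003  0.001 -1.   ] y [0.002 1.    0.001] F [-0.1  0.5  0.5] w -0.002 q [-0.21  0.17  0.38  1.94 -0.07  1.05  0.21]
shift [ 0.0694  0.0508 -0.0355] turn [-0.0193 -0.0025 -0.0013] rows 1.9
```

Request:
{"api": "apply_moves", "payload": {
  "moves": [0.02, 0.015, -0.01, -0.006, 0, 0, 0.04, 0.03, -0.02, -0.012, -0.002, -0.001, 0.055, 0.042, -0.03, -0.019, -0.002, -0.001, 0.069, 0.051, -0.0355, -0.019, -0.002, -0.001, 0.069, 0.051, -0.0355, -0.019, -0.002, -0.001]
}}

```text
clock: 51.35
tool_pos: [421.8, -56.7, 189.1]
tcp_rot: [0.706, -0.006, 0.708, 0.007]
wrist_force: [0.6, -0.7, 0.7]
gripper_width: -0.002
```

Request:
{"api": "apply_moves", "payload": {
  "moves": [0, 0, 0, 0, 0, 0, 0, 0, 0, 0, 0, 0, 0, 0, 0, 0, 0, 0, 0, 0, 0, 0, 0, 0, 0, 0, 0, 0, 0, 0]
}}

```text
clock: 51.85
tool_pos: [422.1, -56.9, 189.3]
tcp_rot: [0.706, -0.006, 0.708, 0.006]
wrist_force: [-0.1, -0.2, -0.1]
gripper_width: 0.002
```

```bash
python3 -c "
from ins import *
st();plan([423.5,-58,112],tool(91,0))"
```

```text
t 51.85 p [422.1 -56.9 189.3] x [-0.003  0.001 -1.   ] y [-0.018  1.     0.001] F [-0.1 -0.2 -0.1] w 0.002 q [-0.28  0.18  0.33  2.13 -0.08  0.85  0.12]
shift [ 0.0773 -0.0011  0.0016] turn [ 0.0003 -0.0033 -0.0006] rows 1.5
```

Request:
{"api": "apply_moves", "payload": {
  "moves": [0.02, 0, 0.001, 0, -0.003, 0, 0.04, 0, 0.0015, 0, -0.003, 0, 0.06, 0, 0.0015, 0, -0.003, 0, 0.077, -0.001, 0.0015, 0, -0.003, 0, 0.077, -0.001, 0.0015, 0, -0.003, 0]
}}

```text
clock: 52.35
tool_pos: [422.1, -58.0, 110.9]
tcp_rot: [0.706, -0.006, 0.708, 0.006]
wrist_force: [0.6, -1.1, 1.0]
gripper_width: -0.001
```

```bash
python3 -c "
from chk import *
L=sum([hl(k) for k in range(4)],[])
d=grab('scene');cv2.imwrite('pics/s18.png',d['color']);crop(d,'s18z.png',230,150,210,150,3.7,counter(423.5,24,91.5))
d=grab('top');cv2.imwrite('pics/t15.png',d['color'])
st();plan([423.5,-33,112],tool(91,0))"
```

```text
t 52.45 p [423.4 -58.1 112.6] x [-0.001  0.    -1.   ] y [-0.017  1.     0.   ] F [0.  0.5 1.1] w -0.005 q [-0.23  0.31  0.3   2.21 -0.15  0.64  0.2 ]
shift [0.0006 0.0251 0.0006] turn [-0.0002 -0.0008 -0.0004] rows 0.5
```

View pics/s18z.png

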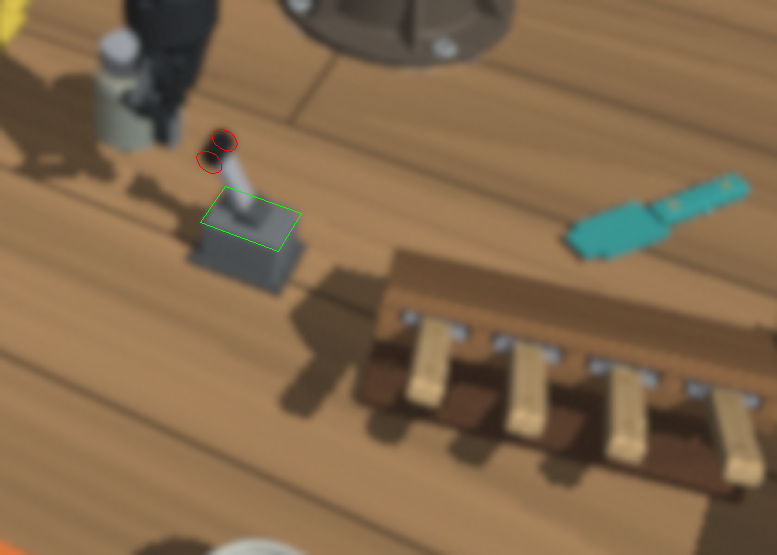

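View pics/t15.png

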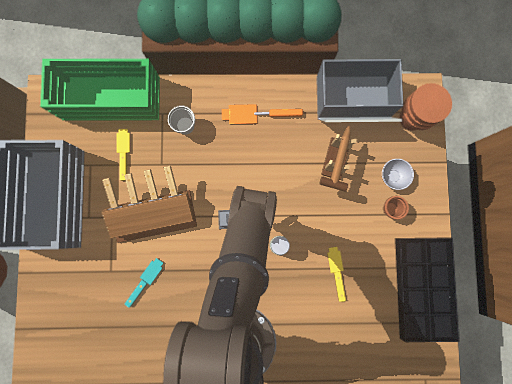

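Request:
{"api": "apply_moves", "payload": {
  "moves": [0, 0.018, 0, 0, 0, 0, 0, 0.034, 0, 0, 0, 0, 0, 0.05, 0, 0, 0, 0, 0, 0.064, 0, 0, 0, 0, 0, 0.078, 0, 0, 0, 0]
}}

```text
clock: 52.95
tool_pos: [422.7, 20.1, 113.9]
tcp_rot: [0.707, -0.006, 0.707, 0.006]
wrist_force: [0.2, -3.1, -2.8]
gripper_width: -0.0
```

Request:
{"api": "apply_moves", "payload": {
  "moves": [0, 0.003, 0, 0, 0, 0, 0, 0.006, 0, 0, 0, 0, 0, 0.009, 0, 0, 0, 0, 0, 0.012, 0, 0, 0, 0, 0, 0.014, 0, 0, 0, 0]
}}

```text
clock: 53.45
tool_pos: [422.6, 33.7, 113.9]
tcp_rot: [0.707, -0.006, 0.707, 0.006]
wrist_force: [0.9, -4.9, -3.9]
gripper_width: -0.001
```

```bash
python3 -c "
from chk import *
d=grab('scene');crop(d,'s19.png',260,165,90,80,8,counter(423.5,24,91.5,1.0))
st()"
```

```text
t 53.5 p [422.6  34.1 113.9] x [ 0.001  0.    -1.   ] y [-0.017  1.     0.   ] F [ 0.3 -3.2 -2.5] w -0.001 q [-0.44  0.3   0.28  2.22 -0.14  0.64 -0.04]
```

View pics/s19.png

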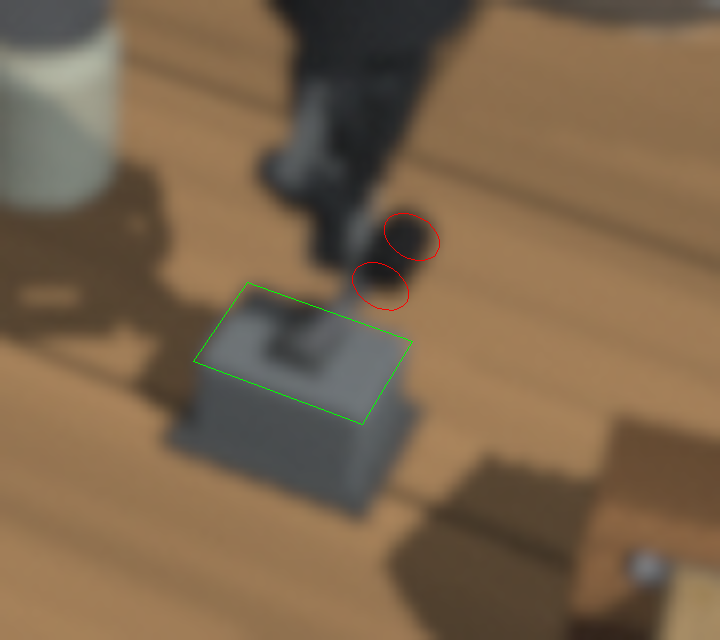

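Near the stop; press a little more until the force rises.

Request:
{"api": "apply_moves", "payload": {
  "moves": [0, 0.001, 0, 0, 0, 0, 0, 0.002, 0, 0, 0, 0, 0, 0.003, 0, 0, 0, 0, 0, 0.004, 0, 0, 0, 0, 0, 0.004, 0, 0, 0, 0]
}}

```text
clock: 54.0
tool_pos: [422.4, 37.8, 113.8]
tcp_rot: [0.707, -0.006, 0.707, 0.006]
wrist_force: [0.2, -5.9, -3.7]
gripper_width: 0.001
```

```bash
python3 -c "
from chk import *
st()"
```

```text
t 54.0 p [422.4  37.8 113.8] x [ 0.001 -0.    -1.   ] y [-0.016  1.    -0.   ] F [ 0.2 -5.9 -3.7] w 0.001 q [-0.44  0.3   0.28  2.22 -0.14  0.64 -0.05]
```

Request:
{"api": "apply_moves", "payload": {
  "moves": [0, 0.001, 0, 0, 0, 0, 0, 0.002, 0, 0, 0, 0, 0, 0.003, 0, 0, 0, 0, 0, 0.004, 0, 0, 0, 0, 0, 0.004, 0, 0, 0, 0]
}}

```text
clock: 54.5
tool_pos: [422.3, 38.8, 113.5]
tcp_rot: [0.707, -0.006, 0.707, 0.004]
wrist_force: [1.9, -17.8, -4.8]
gripper_width: -0.002
```

Request:
{"api": "apply_moves", "payload": {
  "moves": [0, 0, 0, 0, 0, 0, 0, 0, 0, 0, 0, 0, 0, 0, 0, 0, 0, 0, 0, -0.015, 0, 0, 0, 0, 0, -0.03, 0, 0, 0, 0]
}}

```text
clock: 55.0
tool_pos: [423.1, 9.5, 113.9]
tcp_rot: [0.708, -0.006, 0.707, 0.005]
wrist_force: [0.9, -1.1, -0.9]
gripper_width: -0.002
```

Request:
{"api": "apply_moves", "payload": {
  "moves": [0, -0.02, 0, 0, 0, 0, 0, -0.04, 0, 0, 0, 0, 0, -0.06, 0, 0, 0, 0, 0, -0.075, 0, 0, 0, 0, 0, -0.08, 0, 0, 0, 0]
}}

```text
clock: 55.5
tool_pos: [424.7, -71.1, 114.4]
tcp_rot: [0.708, -0.006, 0.706, 0.004]
wrist_force: [0.3, 1.1, 0.4]
gripper_width: 0.001
```

Request:
{"api": "apply_moves", "payload": {
  "moves": [-0.03, 0, 0, 0, 0, 0, -0.07, 0, 0, 0, 0, 0, -0.11, 0, 0, 0, 0, 0, -0.14, 0, 0, 0, 0, 0, -0.14, 0, 0, 0, 0, 0]
}}

```text
clock: 56.0
tool_pos: [426.8, -69.7, 258.3]
tcp_rot: [0.711, -0.006, 0.704, 0.005]
wrist_force: [0.2, 0.8, 0.2]
gripper_width: -0.0
```

```bash
python3 -c "
from chk import *
d=grab('scene');crop(d,'s20.png',230,150,210,150,3.7,counter(423.5,24,91.5,0))
d=grab('scene');crop(d,'s21.png',100,130,130,110,5)
L=sum([hl(k) for k in range(4)],[])
d=grab('top');crop(d,'t16.png',95,100,310,130,2.5,L)
st()"
```

```text
t 56.15 p [424.2 -69.8 254. ] x [ 0.002 -0.001 -1.   ] y [-0.015  1.    -0.001] F [ 0.5 -0.2 -0.2] w -0.001 q [-0.28  0.1   0.35  2.03 -0.04  1.02  0.1 ]
```

View pics/s20.png

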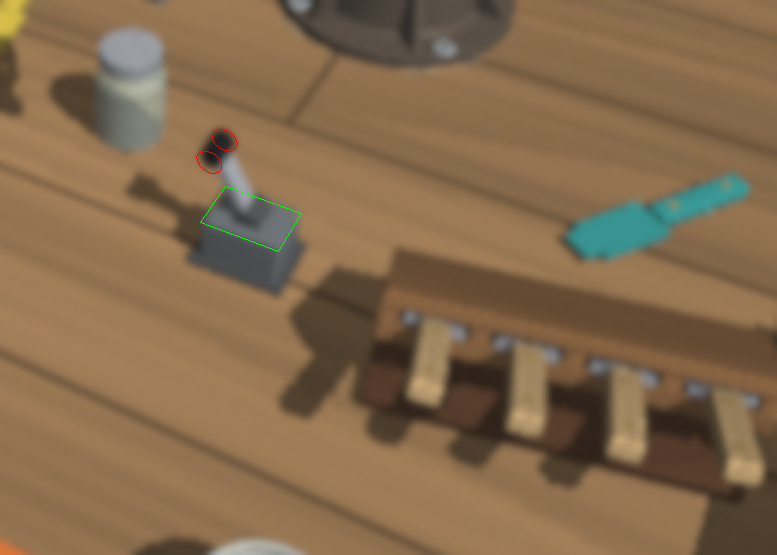

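View pics/s21.png

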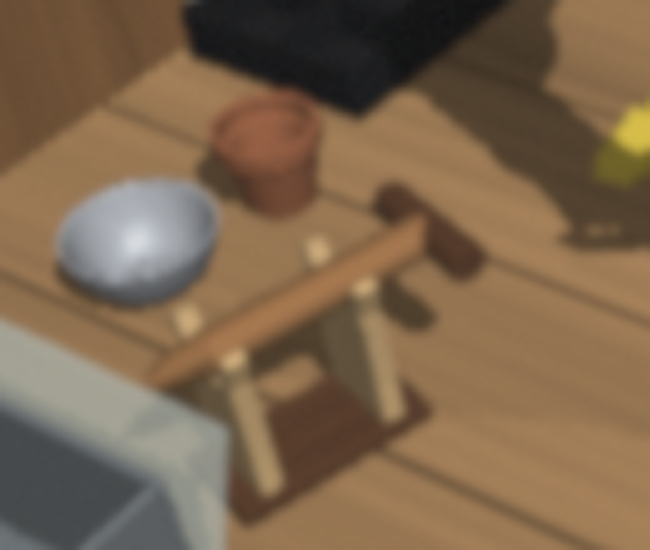

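View pics/t16.png

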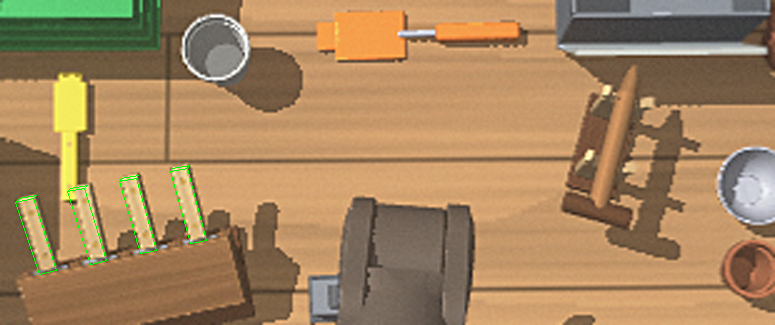

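```bash
python3 -c "
from chk import *
plan([490,270,290],tool(190,0))"
```

```text
shift [-0.0364  0.3388  0.071 ] turn [-1.73e+00  3.00e-04  2.80e-03] rows 11.5
```

Request:
{"api": "apply_moves", "payload": {
  "moves": [-0.01, 0.03, 0.005, -0.14, 0, 0, -0.02, 0.06, 0.01, -0.28, 0, 0, -0.03, 0.09, 0.015, -0.42, 0, 0, -0.036, 0.12, 0.02, -0.56, 0, 0, -0.036, 0.15, 0.03, -0.7, 0, 0]
}}

```text
clock: 56.65
tool_pos: [451.2, 82.3, 289.2]
tcp_rot: [0.662, -0.25, 0.662, 0.249]
wrist_force: [1.1, 0.4, 0.2]
gripper_width: 0.0
```

```bash
python3 -c "
from chk import *
st();plan([490,270,290],tool(190,0))"
```

```text
t 56.65 p [451.2  82.3 289.2] x [ 0.001 -0.001 -1.   ] y [-0.661  0.751 -0.001] F [1.1 0.4 0.2] w 0.0 q [-0.45  0.12  0.17  1.91 -0.02  1.12  0.45]
shift [-0.001   0.1153  0.1531] turn [-1.0237e+00 -1.0000e-03  1.1000e-03] rows 6.8
```

Request:
{"api": "apply_moves", "payload": {
  "moves": [0, 0.02, 0.03, -0.15, 0, 0, 0, 0.04, 0.06, -0.3, 0, 0, 0, 0.065, 0.09, -0.45, 0, 0, 0, 0.09, 0.12, -0.6, 0, 0, 0, 0.11, 0.15, -0.75, 0, 0]
}}

```text
clock: 57.15
tool_pos: [490.0, 266.2, 287.1]
tcp_rot: [0.523, -0.475, 0.525, 0.475]
wrist_force: [0.5, -0.3, -0.1]
gripper_width: -0.002
```

Request:
{"api": "apply_moves", "payload": {
  "moves": [0, 0, 0, -0.13, 0, 0, 0, 0, 0, -0.27, 0, 0, 0, 0, 0, -0.27, 0, 0, 0, 0, 0, -0.27, 0, 0, 0, 0, 0, -0.27, 0, 0]
}}

```text
clock: 57.65
tool_pos: [489.8, 265.9, 286.6]
tcp_rot: [0.455, -0.54, 0.458, 0.541]
wrist_force: [0.3, 0.0, -0.1]
gripper_width: 0.001
```

```bash
python3 -c "
from chk import *
L=sum([hl(k) for k in range(4)],[])
d=grab('wrist');crop(d,'w26.png',0,0,512,384,1.5,L)
st()"
```

```text
t 57.7 p [489.9 266.  286.8] x [-0.003 -0.002 -1.   ] y [-0.986 -0.168  0.003] F [-0.6  0.2  0. ] w -0.0 q [-0.55  0.3  -0.06  1.68  0.02  1.17  1.13]
```

View pics/w26.png

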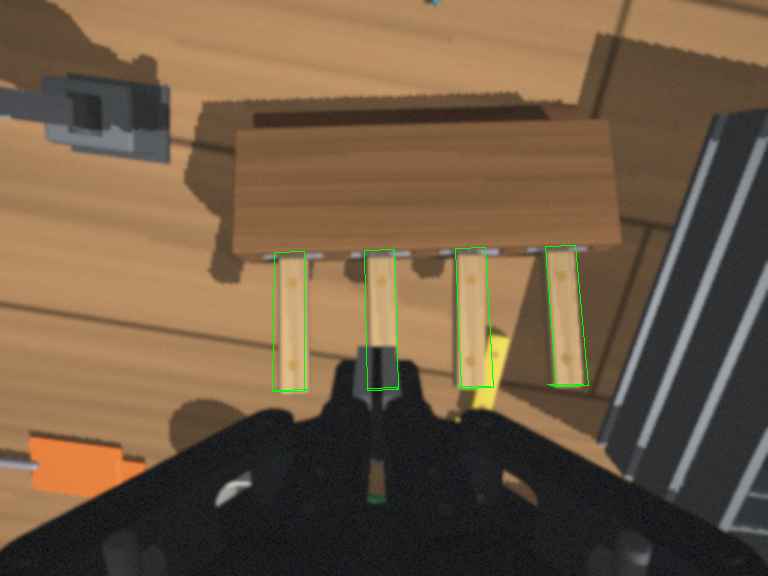

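```bash
python3 -c "
from h import *
print(ctrl.hand_in(), monitor.get_state()['clock'])"
```

```text
the job is handed in; nothing more can be done
the job is handed in; nothing more can be done
```

The job is finished and handed in at about 58 s of the 210 s allowed. Handing in reports no verdict, so the result below rests on my own checks.

- **Scrapers:** all four were on the table, and each now sits in its own slot. Each was pushed until its handle met the block, with a 6–14 N push force. In the last wrist-camera picture, the handles match the drawn "fully home" outlines to within a couple of mm. The outer end of one handle was hidden behind the gripper there, but its mouth end lines up with the others. One or two handles sit slightly skewed within the slot's play, which I judge to be well under 0.2 rad.
- **Dibber:** it lies across both forks of the rest with its point away from the robot, centred to about 2 mm. It was still there in the last top and scene pictures.
- **Lever:** I pushed it until it hit its stop, where the force jumped to about 18 N, then backed off. The pictures show it back at its rest angle.
- **Other items:** the pots, bowl, jar, trowel and the coloured look-alikes show no movement in the pictures. The robot was touching nothing at hand-in.

**What disagreed:** the scene camera put the block and the rest about 2–5 mm away from where the wrist camera put them. I relied mainly on the wrist camera, and the contact points agreed with it. My first attempt at an inner slot brought the wrist joint too close to its limit. I backed that scraper out, put it in the end slot instead, and turned the grip half round for the other three.

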